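# Weigh a batch of terminal blocks in the pail and tip it into the shipping carton

## Task

Weigh the batch: slide the bench scale's transport lock fully to its left-hand stop (seen from the scale's front) and collect every loose orange terminal block in the pail standing on the scale's pan, letting the loaded pail stand untouched for a second. Then, with both main flaps of the carton folded back well past upright, carry the pail over by its bail, stand it upright in the carton and let go of it, take it instead by the tipping loop on its bottom rim and upend it there so that all the blocks come out into the carton. Finally stand the empty pail upright on the scale's pan again, and leave the lock released, the carton open and everything else on the bench where it was.

Things in the scene. Friction and masses are not known exactly. Their poses are not given: they have to be found in the camera images.
- scale: Bench counting scale, fixed. Origin: on the bench under the pan's centre; -x points to its front (console with display, keys, transport lock); +y is to the left for someone at the front looking at it. Steel pan: flat, rimless, 200 (x) x 260 (y), centred on the origin, top 55 above the bench. Console deck: x = -107 to -179, top 44 above the bench.
- lock (a joint): Transport lock: small ribbed grey grip, 26 (x) x 12 (y) x 18 tall, on the right-hand side of the console seen from the front. Slides along the scale's +y (to the left seen from the front). Value in m: 0 = locked (right stop), 0.030 = unlocked (left stop). Takes about 2 N, stays where it is left.
- lock_top (a point): Top centre of the transport lock's grip (63 above the bench), moves with it; axes as the scale's.
- carton: Shallow open shipping carton of brown board, fixed. Outside 220 (x) x 290 (y, the long way) x 65 tall, walls and floor 4 thick. Origin: centre of its underside on the bench. Its short end flaps are already folded down outside.
- flap_near (a joint): Main flap hinged on the carton's -x long side (towards the robot), 90 wide, 286 long, 4 thick; hinge at carton x = -109, 65 above the bench. Value in rad: 0 = closed (level), 1.57 = upright, stop at 2.75 (folded back outwards). Stiff crease: stays where it is left (0.035 N m). Starts ajar (0.25 to 0.6). Closed, the two flaps leave a gap 38 wide between them along the middle.
- flap_far (a joint): The same for the flap on the carton's +x long side, hinge line at x = +109.
- pail: Plain steel pail standing on the pan: 84 across at the bottom, 100 at the mouth, 95 tall, wall 3, floor 4 thick, about 0.3 kg. Origin: centre of its underside; z: its axis, towards the mouth; +x: its front (pouring) side; the tipping loop is on its -x side, the ears of the bail at its +y and -y sides.
- bail (a joint): Bail (wire handle), swinging about the pail's y direction through the ears, 85 above the pail's underside. Value in rad: 0 = upright over the mouth, positive = leaning to the pail's +x, stops at +-1.5. Stiff: stays where it is left (0.02 N m). Its wires pass 55 to either side of the pail's axis.
- bail_grip (a point): Centre of the bail's black grip tube, 12 in diameter and 64 long, parallel to the pail's y, 70 from the ears' axis; turns with the bail.
- tip_loop (a joint): Tipping loop: steel wire loop hinged at the pail's bottom rim (pail x = -46, z = 6; axis along y), 66 long, 30 wide over its two 7 thick side bars. Value in rad: 0 = sticks out to the pail's -x, rising 30 degrees; positive = turned down relative to the pail; range -0.2 to 2.5. Stiff (0.02 N m). Lifted by the loop, the pail swings round mouth down, about 125 degrees over.
- loop_grip (a point): Middle between the loop's side bars, 54 from its hinge (33 above the pail's underside at value 0): the place to pinch it across, along the pail's y.
- block1: Loose orange pluggable terminal block, 20 (x) x 34 (y) x 18 tall, 25 g, lying on the bench between the scale and the carton. Origin: centre of its underside. From 2 to 4 of the four are present (None = absent).
- block2: Loose orange pluggable terminal block, 20 (x) x 34 (y) x 18 tall, 25 g, lying on the bench between the scale and the carton. Origin: centre of its underside. From 2 to 4 of the four are present (None = absent).
- block3: Loose orange pluggable terminal block, 20 (x) x 34 (y) x 18 tall, 25 g, lying on the bench between the scale and the carton. Origin: centre of its underside. From 2 to 4 of the four are present (None = absent).
- block4: Loose orange pluggable terminal block, 20 (x) x 34 (y) x 18 tall, 25 g, lying on the bench between the scale and the carton. Origin: centre of its underside. From 2 to 4 of the four are present (None = absent).
- spool: Bystander: a metal solder spool standing on end, 46 across and 40 tall; origin: centre of its underside.
- flux_jar: Bystander: a small amber jar with a white cap, 34 across and 32 tall; origin: centre of its underside.
- board: Bystander: a green circuit board 110 x 170 with orange terminal blocks soldered to it (those stay on it); origin: centre of its underside.
- driver: Bystander: a screwdriver, 170 long, lying down; origin: centre of its underside (mid-length).
There are look-alikes about, which are no part of the job. Leave any blue or white look-alike of the block1 alone.

How it is judged (in metres and radians):
On the way, in this order (a step that is already met when the one before it is completed fails the run):
1. the batch is weighed: the transport lock is released and every present block is in the pail, which stands upright on the pan, untouched (value of joint lock above 0.026 m and x of block1 in the frame of pail between -0.045 and 0.045 m and y of block1 in the frame of pail between -0.045 and 0.045 m and z of block1 in the frame of pail between 0 and 0.085 m and x of block2 in the frame of pail between -0.045 and 0.045 m and y of block2 in the frame of pail between -0.045 and 0.045 m and z of block2 in the frame of pail between 0 and 0.085 m and x of block3 in the frame of pail between -0.045 and 0.045 m and y of block3 in the frame of pail between -0.045 and 0.045 m and z of block3 in the frame of pail between 0 and 0.085 m and x of block4 in the frame of pail between -0.045 and 0.045 m and y of block4 in the frame of pail between -0.045 and 0.045 m and z of block4 in the frame of pail between 0 and 0.085 m and x of pail in the frame of scale between -0.075 and 0.075 m and y of pail in the frame of scale between -0.105 and 0.105 m and z of pail in the frame of scale between 0.045 and 0.065 m and angle between pail's own z axis and vertical below 0.12 rad and linear speed of pail below 0.03 m/s and contact force between the fingers and pail below 0.05 N), for 0.4 s.
2. the pail, with every block in it, stands upright on the carton's floor between its two folded-back flaps and has been let go (value of joint each of flap_near, flap_far above 1.9 rad and x of block1 in the frame of pail between -0.045 and 0.045 m and y of block1 in the frame of pail between -0.045 and 0.045 m and z of block1 in the frame of pail between 0 and 0.085 m and x of block2 in the frame of pail between -0.045 and 0.045 m and y of block2 in the frame of pail between -0.045 and 0.045 m and z of block2 in the frame of pail between 0 and 0.085 m and x of block3 in the frame of pail between -0.045 and 0.045 m and y of block3 in the frame of pail between -0.045 and 0.045 m and z of block3 in the frame of pail between 0 and 0.085 m and x of block4 in the frame of pail between -0.045 and 0.045 m and y of block4 in the frame of pail between -0.045 and 0.045 m and z of block4 in the frame of pail between 0 and 0.085 m and x of pail in the frame of carton between -0.108 and 0.108 m and y of pail in the frame of carton between -0.143 and 0.143 m and angle between pail's own z axis and vertical below 0.12 rad and linear speed of pail below 0.03 m/s and contact force between the fingers and pail below 0.05 N and z of pail in the frame of carton between -0.01 and 0.02 m), for 0.2 s.
3. the pail is held by the tipping loop and upended in the carton (tipped more than 100 degrees) (x of pail in the frame of carton between -0.108 and 0.108 m and y of pail in the frame of carton between -0.143 and 0.143 m and angle between pail's own z axis and vertical above 1.75 rad and contact force between the fingers and pail above 0.2 N and distance between the grasp point and loop_grip below 0.045 m), for 0.1 s.
At the end, for the whole second after the job is handed in: Every present block lies at rest in the carton (underside below 80 mm); the pail stands upright (within 7 degrees) and at rest on the scale's pan; the transport lock is at its unlocked stop (within 4 mm); both flaps are folded back beyond 109 degrees (x of block1 in the frame of carton between -0.108 and 0.108 m and y of block1 in the frame of carton between -0.143 and 0.143 m and z of block1 in the frame of carton between 0 and 0.08 m and x of block2 in the frame of carton between -0.108 and 0.108 m and y of block2 in the frame of carton between -0.143 and 0.143 m and z of block2 in the frame of carton between 0 and 0.08 m and x of block3 in the frame of carton between -0.108 and 0.108 m and y of block3 in the frame of carton between -0.143 and 0.143 m and z of block3 in the frame of carton between 0 and 0.08 m and x of block4 in the frame of carton between -0.108 and 0.108 m and y of block4 in the frame of carton between -0.143 and 0.143 m and z of block4 in the frame of carton between 0 and 0.08 m and x of pail in the frame of scale between -0.075 and 0.075 m and y of pail in the frame of scale between -0.105 and 0.105 m and z of pail in the frame of scale between 0.045 and 0.065 m and angle between pail's own z axis and vertical below 0.12 rad and linear speed of each of pail, block1, block2, block3, block4 below 0.03 m/s and value of joint lock above 0.026 m and value of joint each of flap_near, flap_far above 1.9 rad); the robot touches nothing.
It fails at once if a bystander (spool, jar, board or screwdriver) is shifted by more than 4 cm (distance of any of spool, flux_jar, board, driver from where it was at the start of the episode above 0.04 m).
Of block1, block2, block3, block4 only 2 to 4 are there at a start; the rules pass over those that are not, and their reading is None.
At some moment in a run one of block1, block2, block3, block4 may be knocked a few centimetres aside while the robot is not near it.
It also fails if it takes over 210 s, if anything falls off the work surface, if the arm or the gripper's body presses on something with over 40 N, if the wrist force passes 120 N, or if a joint passes its speed limit or range.

## Robot

A 7-joint arm with a two-finger parallel gripper is mounted at the origin on the work surface. World frame = base frame: x ahead of the robot, y to its left, z up, the work surface at z = 0. Lengths are in mm, angles in rad, forces in N, time in s.
With the tool pointing down it reaches from about 400 to 900 mm from the base axis. Payload 5.6 kg.
Tool frame: the origin (TCP) lies between the finger pads; the fingertips stand 11 mm ahead of it and the grasp point (between the pads) lies 8 mm behind it; z points along the fingers, x is the direction in which the jaws open and shut, and the axes are right-handed (so a half turn about z gives the same grasp; the last joint's range is limited). The gripper opens to 92 mm and grips with 3 to 60 N. Pads are 20 mm wide; open, the fingers measure 128 mm over their backs; the gripper's body (75 mm by 189 mm) begins 69 mm behind the grasp point.
Start: joints at [1.173, 0.468, -0.012, 1.603, 0.006, 1.071, -0.056], TCP at [225.771, -609.537, 225.592] pointing down, gripper open.
Joint ranges: [-2.53, 2.53], [-0.31, 2.02], [-1.57, 1.55], [0.28, 2.44], [-1.29, 4.43], [0.15, 1.84], [-2.92, 2.92]. Speed limits (rad/s): [2.57, 2.57, 3.14, 3.14, 3.14, 3.14, 3.14].

## Interface

Orientations are given as [roll, pitch, yaw] about the fixed x, y, z axes, in that order (R = Rz(yaw) Ry(pitch) Rx(roll)).
In Python, from workcell import telemetry, cams, arm gives the robot as it stands. The module is installed in compiled form; this text tells all that it offers.
- The arm moves only by the tool arm_command, never from a script. Its argument "increments" is text: rows parted by semicolons, each of 7 numbers parted by spaces: the shift along the tool's x, y, z in mm, then the turn, a rotation vector about the tool's x, y, z in degrees, then the closure, from 0 (fully open) to 1 (shut). A call has 1 to 12 rows; each row is the pose to reach, as a shift and turn from the pose commanded when the call began, along the tool's axes at that moment; what a row does not reach only later rows make up. A row lasts 1/12 s, in which the tool goes at most 41.7 mm and 7.16 degrees, less where a joint would pass 70% of its speed; a pose out of reach is approached as far as the arm can. A call with a gripper value outside its range is refused whole. The fingers move at their own pace and stop on an object; "force" is the grip in N (left out, the last holds). Time passes only in rows, so rows that repeat a pose let the fingers close. It gives the time, the measured TCP pose, the force and the opening at its end, in the units of the state.
- telemetry.read_state(): the state, without advancing time (a new reading comes with each control period).
- cams.get_image(name): name is "scene" or "top" or "wrist"; returns a dict with "img" (420x560x3 uint8, red, green, blue), "range_z" (420x560 float32, mm along the optical axis (not along the pixel's ray), 0 where there is no reading), "mtx" (3x3 intrinsics, pixels), "cam_to_world" (4x4, takes a point from camera to world coordinates). Camera axes: x right, y down, z forward; pixel columns grow to the right and rows downward; lengths in mm; the calibration is good to about 2 mm. The wrist camera is an equidistant fisheye: a pixel r from the principal point sees the ray r / f radians off the axis. A picture is of the moment at which its call begins.
- arm.hand_in(): hands the job in, once; it reports no verdict.
Trained networks look in the newest picture that a camera, given by its name, has taken for a name from the list of things; names that differ only in an ending like _2 or _b are one class to them, and where a whole thing is asked for, a point or a joint stands for the part that bears it (a point fixed in the world has none). Each returns a list of dicts, best first, with "confidence" (0 to 1); they miss things now and then, are a little off and sometimes report something else, mostly with a low value. They report only what shows in the picture. A call takes as long as a camera call. They do not tell look-alikes from the thing itself.
- cams.outline_of(camera, label): "pixels" (420x560 bool, what is visible of it) and "box" ([left, top, right, bottom] in pixels, round what is visible of it).
- cams.tip_of(camera, label): "uv" ([column, row] in pixels: a listed point, or the origin of a listed thing).
The state is a dict: "clock": time; "joint_positions": joint angles; "qvel": joint speeds; "joint_efforts": joint torques, N m; "tcp_pos": TCP position; "ee_rot": TCP orientation; "wrist_force": force on the tool from outside, world axes, zero at the start; "ft_torque": the same for the moment, N m; "gripper_width": finger opening in mm.
Only numpy, scipy, OpenCV 4.12 (cv2) and the standard library are available. Lean on these libraries where they do the work, as an engineer would, in place of code of your own. Each camera call takes 0.05 s, during which the arm holds its last target.

## Working session

There is one attempt and no reset: what is moved stays moved. The work goes in short steps, Python scripts to look and compute and a tool call to move; the robot and the scene stay as the last step left them, time stands still between calls to the robot, and variables do not carry over. Pictures are saved under pics/ and viewed, and the job is handed in when it is done.

Besides the shell and the picture viewer there is one more tool, called after ">>>" as name(argument=value, ...) on one line, values as JSON. arm_command: Moves the arm, as the interface text tells. Its arguments: {"type":"object","properties":{"increments":{"type":"string"},"force":{"type":"number"}},"required":["increments"]}

```bash
mkdir -p pics; ls; cat > h.py <<'E'
import numpy as np, cv2
from workcell import telemetry, cams, arm
from scipy.spatial.transform import Rotation as R
def save(c,n):
    d=cams.get_image(c); cv2.imwrite(f'pics/{n}.png',cv2.cvtColor(d['img'],cv2.COLOR_RGB2BGR)); return d
def pts(d,c):
    """world xyz for each pixel"""
    h,w=d['range_z'].shape; u,v=np.meshgrid(np.arange(w),np.arange(h)); K=d['mtx']; z=d['range_z']
    if c=='wrist':
        x=(u-K[0,2])/K[0,0]; y=(v-K[1,2])/K[1,1]; r=np.hypot(x,y); s=np.where(r>1e-9,np.tan(r)/np.maximum(r,1e-9),1)
        X=x*s;Y=y*s
    else: X=(u-K[0,2])/K[0,0]; Y=(v-K[1,2])/K[1,1]
    P=np.stack([X*z,Y*z,z],-1); T=d['cam_to_world']
    W=P@T[:3,:3].T+T[:3,3]; W[z<=0]=np.nan
    return W
def st():
    s=telemetry.read_state(); return s
def pr():
    s=st(); print('t',s['clock'],'tcp',np.round(s['tcp_pos'],1),'rot',np.round(s['ee_rot'],3),'F',np.round(s['wrist_force'],1),'w',round(s['gripper_width'],1),'q',np.round(s['joint_positions'],2))
E
python3 - <<'E'
from h import *
for c in ['scene','top','wrist']:
    d=save(c,c+'0'); print(c,d['mtx'].tolist(),np.round(d['cam_to_world'],3).tolist())
pr()
E
```

```text
pics
scene [[517.2330670484495, 0.0, 274.2778762807295], [0.0, 517.2330670484495, 213.49025801383667], [0.0, 0.0, 1.0]] [[0.399, 0.643, -0.654, 1299.844], [0.917, -0.276, 0.288, -341.515], [0.004, -0.714, -0.7, 921.172], [0.0, 0.0, 0.0, 1.0]]
top [[533.6740596470721, 0.0, 284.5142960584067], [0.0, 533.6740596470721, 210.45732857684513], [0.0, 0.0, 1.0]] [[-0.02, -0.997, 0.071, 477.269], [-1.0, 0.019, -0.01, -30.491], [0.008, -0.071, -0.997, 1273.193], [0.0, 0.0, 0.0, 1.0]]
wrist [[325.19226210127806, 0.0, 282.1655781111482], [0.0, 325.19226210127806, 209.28902812109132], [0.0, 0.0, 1.0]] [[0.347, -0.899, -0.266, 301.27], [-0.938, -0.333, -0.097, -581.612], [-0.001, 0.284, -0.959, 383.385], [0.0, 0.0, 0.0, 1.0]]
t 0.15 tcp [ 225.6 -609.1  224.9] rot [ 3.141e+00  1.000e-03 -1.216e+00] F [ 0.3 -0.9 -0.3] w 91.9 q [ 1.17  0.47 -0.01  1.6   0.01  1.07 -0.06]
```

View pics/scene0.png

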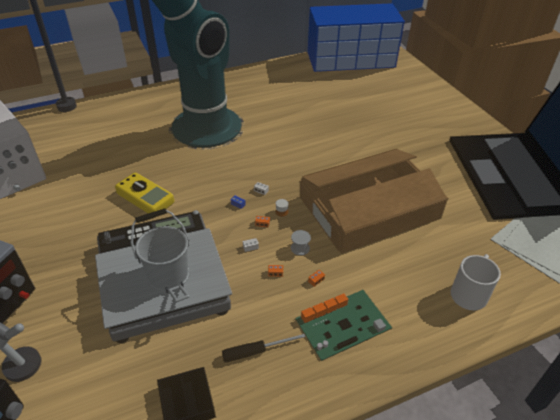

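View pics/top0.png

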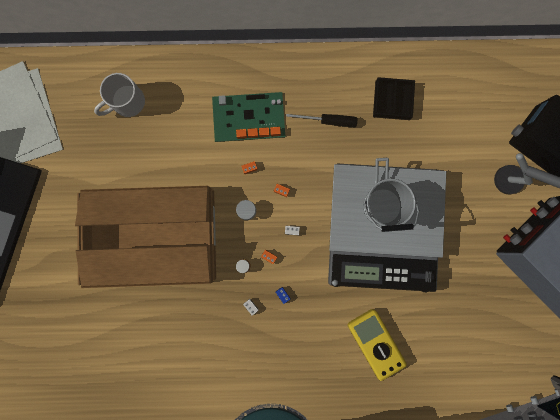

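View pics/wrist0.png

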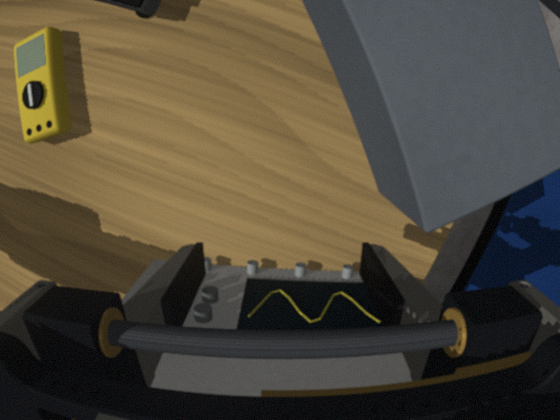

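```bash
python3 - <<'E'
from h import *
for c in ['top','scene']:
    d=cams.get_image(c); W=pts(d,c)
    for l in ['scale','lock','carton','flap_near','flap_far','pail','bail','tip_loop','block1','spool','flux_jar','board','driver']:
        for o in cams.outline_of(c,l)[:6]:
            if o['confidence']<0.3: continue
            m=o['pixels']; p=W[m]; p=p[~np.isnan(p[:,0])]
            if len(p)==0: continue
            print(c,l,round(o['confidence'],2),np.round(o['box']),m.sum(),'med',np.round(np.median(p,0),1),'min',np.round(np.percentile(p,2,axis=0)),'max',np.round(np.percentile(p,98,axis=0)))
    for l in ['lock_top','bail_grip','loop_grip','pail','scale','carton','block1']:
        for o in cams.tip_of(c,l)[:4]:
            u,v=np.round(o['uv']).astype(int); print(c,'tip',l,round(o['confidence'],2),np.round(o['uv'],1),np.round(W[v,u],1) if 0<=v<420 and 0<=u<560 else '')
pr()
E
```

```text
top scale 0.59 [325. 162. 446. 294.] 11590 med [ 499.3 -265.9   53.5] min [ 385. -403.   34.] max [ 658. -150.   61.]
top lock 0.53 [424. 269. 434. 280.] 75 med [ 405.8 -363.6   61.5] min [ 395. -370.   48.] max [ 418. -359.   66.]
top carton 0.81 [ 75. 187. 218. 288.] 13571 med [511.6 272.1  80. ] min [405. 124.   1.] max [617. 416. 104.]
top flap_near 0.69 [ 77. 246. 210. 287.] 4957 med [443.7 274.   86.3] min [402. 136.  69.] max [484. 410. 103.]
top flap_far 0.94 [ 78. 184. 207. 229.] 4784 med [578.8 275.9  87.4] min [539. 136.   7.] max [621. 413. 106.]
top pail 0.85 [367. 159. 421. 229.] 2339 med [ 572.4 -275.3   89.5] min [ 513. -313.   55.] max [ 667. -217.  191.]
top pail 0.53 [ 75. 188. 214. 288.] 13462 med [511.9 272.   80.2] min [406. 124.   1.] max [617. 416. 104.]
top bail 0.66 [364. 205. 410. 234.] 236 med [ 516.2 -260.2  188.7] min [ 509. -299.   55.] max [ 557. -213.  194.]
top bail 0.57 [236. 200. 257. 218.] 330 med [567.8  47.   39.9] min [548.  28.   1.] max [590.  70.  45.]
top bail 0.39 [ 76. 246. 209. 288.] 5047 med [443.9 274.   86. ] min [402. 135.  67.] max 
[... 4012 characters left out ...]
ip lock_top 0.52 [103.1 238. ] [ 393. -376.   39.]
scene tip bail_grip 0.89 [149.6 213.2] [ 516.  -270.6  189.9]
scene tip loop_grip 0.61 [178.8 295.9] [ 633.3 -261.5   52.4]
scene tip pail 0.89 [169.9 274.5] [ 615.4 -268.   107. ]
scene tip scale 0.8 [165.4 288.5] [ 607.1 -283.1   59. ]
scene tip carton 0.97 [371.2 208.2] [588.5 219.7  82.3]
scene tip block1 0.7 [318.1 280.2] [681.6  38.   11.2]
scene tip block1 0.67 [263.6 225.5] [469.5  -3.5  -0. ]
scene tip block1 0.57 [236.2 203.8] [374.8 -41.9   7.2]
scene tip block1 0.56 [260.7 189.7] [352.1  37.1   9. ]
t 2.25 tcp [ 225.8 -609.5  225.6] rot [ 3.142 -0.    -1.216] F [-0.2  0.2  0.6] w 91.8 q [ 1.17  0.47 -0.01  1.6   0.01  1.07 -0.06]
```

```bash
python3 - <<'E'
import cv2
a=cv2.imread('pics/top0.png')[140:310,200:470]; cv2.imwrite('pics/top0z.png',cv2.resize(a,None,fx=2.9,fy=2.9,interpolation=2))
a=cv2.imread('pics/scene0.png')[180:340,80:350]; cv2.imwrite('pics/scene0z.png',cv2.resize(a,None,fx=2.9,fy=2.9,interpolation=2))
E
```

```text
(no output)
```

View pics/top0z.png

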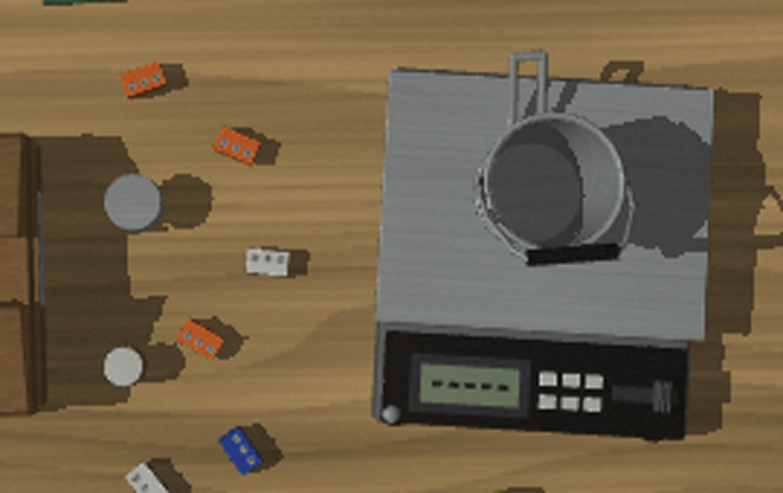

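View pics/scene0z.png

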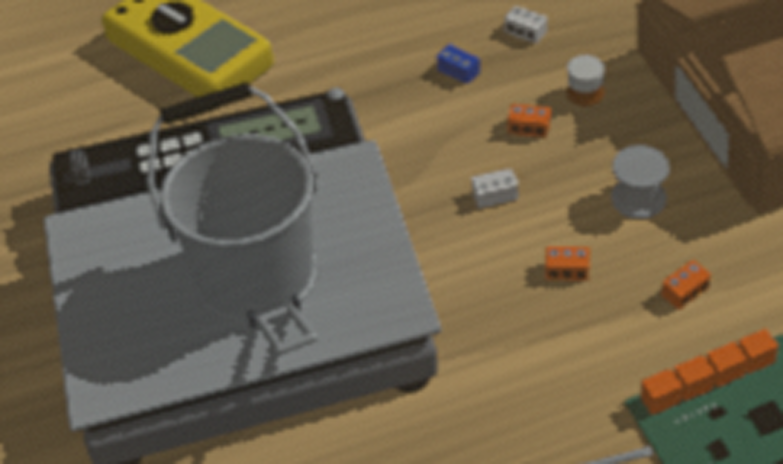

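```bash
cat >> h.py <<'E'
def blocks(c='top',zmin=-5,zmax=80):
    d=cams.get_image(c); W=pts(d,c); hsv=cv2.cvtColor(d['img'],cv2.COLOR_RGB2HSV)
    m=((hsv[...,0]<14)&(hsv[...,1]>170)&(hsv[...,2]>90)).astype(np.uint8)
    n,L,S,C=cv2.connectedComponentsWithStats(m)
    out=[]
    for i in range(1,n):
        if S[i,4]<25: continue
        p=W[(L==i)]; p=p[~np.isnan(p[:,0])]
        if len(p)<10: continue
        zt=np.percentile(p[:,2],80); q=p[p[:,2]>zt-6]
        r=cv2.minAreaRect(q[:,:2].astype(np.float32))
        (cx,cy),(w,h),a=r
        if w<h: a+=90; w,h=h,w
        out.append((round(cx,1),round(cy,1),round(zt,1),round(w,1),round(h,1),round((a+90)%180-90,1),int(S[i,4])))
    return out
E
python3 - <<'E'
from h import *
print('x y ztop long short long-axis-deg n')
for c in ['top','scene']:
    for b in blocks(c): print(c,b)
d=cams.get_image('top');W=pts(d,'top')
# pan
m=(abs(W[...,2]-55)<4)&(W[...,1]<-120)&(W[...,1]>-430)&(W[...,0]>430)&(W[...,0]<680)
r=cv2.minAreaRect(W[m][:,:2].astype(np.float32)); print('pan',r)
# mouth rim
m=(abs(W[...,2]-150)<7)&(W[...,1]<-180)&(W[...,1]>-350)&(W[...,0]>500)&(W[...,0]<640)
p=W[m]; print('rim',len(p),p.min(0),p.max(0)); print(cv2.fitEllipse(p[:,:2].astype(np.float32)))
m=(W[...,2]>172)&(W[...,2]<200)&(W[...,1]<-180)&(W[...,1]>-350)&(W[...,0]>450)&(W[...,0]<640)
p=W[m]; print('tube',len(p),p.mean(0),p.min(0),p.max(0),cv2.minAreaRect(p[:,:2].astype(np.float32)))
# loop
m=(W[...,2]>62)&(W[...,2]<110)&(W[...,1]<-220)&(W[...,1]>-310)&(W[...,0]>618)&(W[...,0]<700)
p=W[m]; print('loop',len(p),p.mean(0),p.min(0),p.max(0),cv2.minAreaRect(p[:,:2].astype(np.float32)))
m=(W[...,2]>60)&(W[...,2]<115)&(W[...,1]<430)&(W[...,1]>110)&(W[...,0]>380)&(W[...,0]<640)
for s in (0,1):
    k=m&((W[...,0]<511) if s==0 else (W[...,0]>511)); p=W[k]; print('flap',s,cv2.minAreaRect(p[:,:2].astype(np.float32)))
    A=np.c_[p[:,:2],np.ones(len(p))]; c=np.linalg.lstsq(A,p[:,2],rcond=None)[0]; print(c,np.arctan(np.hypot(c[0],c[1])))
# lock
m=(W[...,2]>52)&(W[...,2]<75)&(W[...,1]<-330)&(W[...,1]>-400)&(W[...,0]>380)&(W[...,0]<430)
p=W[m]; print('lock',len(p),p.mean(0),p.min(0),p.max(0))
E
```

```text
x y ztop long short long-axis-deg n
top (756.1, -24.0, np.float64(29.1), 22.2, 18.0, -81.5, 71)
top (751.7, 57.3, np.float64(28.9), 22.6, 18.4, -81.0, 73)
top (753.6, 29.5, np.float64(29.5), 21.9, 17.0, -89.3, 71)
top (754.4, 3.5, np.float64(29.3), 21.9, 15.9, 87.7, 70)
top (671.2, 39.6, np.float64(20.6), 32.9, 19.7, -71.9, 96)
top (615.4, -35.9, np.float64(20.5), 33.5, 20.0, 67.1, 104)
top (551.2, -621.0, np.float64(45.3), 16.2, 8.2, 37.1, 27)
top (489.5, -553.5, np.float64(47.7), 14.1, 7.6, 36.3, 28)
top (458.4, -3.4, np.float64(20.6), 33.3, 19.2, 59.5, 98)
scene (460.4, -3.6, np.float64(17.2), 32.0, 23.5, 63.1, 59)
scene (620.0, -39.4, np.float64(17.1), 31.6, 13.9, 65.4, 69)
scene (672.6, 38.4, np.float64(16.2), 34.9, 22.0, -77.5, 103)
scene (490.7, -556.9, np.float64(44.2), 16.7, 9.2, 36.5, 38)
scene (755.5, 15.0, np.float64(25.2), 105.8, 20.9, -87.6, 538)
pan ((543.7540283203125, -277.9053039550781), (260.5953674316406, 231.70797729492188), 85.3642578125)
rim 434 [ 521.62246409 -323.4860123   143.06234903] [ 619.75096399 -209.86938264  156.70060328]
((568.703369140625, -265.8747
[... 344 characters left out ...]
5429978   86.8863768 ] [ 621.24399219 -277.89801922   63.74844208] [ 673.96264622 -246.42373997  102.84536384] ((648.00390625, -262.55389404296875), (52.134002685546875, 30.97345733642578), 2.874758243560791)
flap 0 ((454.6291198730469, 272.8390197753906), (110.86109924316406, 306.08343505859375), 0.16969625651836395)
[ 3.27455789e-01  1.26065366e-02 -6.37266862e+01] 0.3166705385869913
flap 1 ((567.26171875, 275.45635986328125), (110.27832794189453, 307.5080871582031), 0.20802921056747437)
[-3.60334710e-01  3.06806483e-03  2.94112620e+02] 0.3458634180365447
lock 72 [ 406.9053113 -364.50745     61.9191367] [ 394.02614589 -370.70465991   52.34926664] [ 419.30101668 -358.87113065   67.96974716]
```

```bash
cat >> h.py <<'E'
def inc(pos,rpy_deg=None,label=''):
    """increments from the present pose to target pos (mm), rpy (deg)"""
    s=st(); p=np.array(s['tcp_pos']); R0=R.from_euler('xyz',s['ee_rot'])
    T=R0 if rpy_deg is None else R.from_euler('xyz',rpy_deg,degrees=True)
    d=R0.inv().apply(np.array(pos)-p); w=np.degrees((R0.inv()*T).as_rotvec())
    print(label,np.round(d,1),np.round(w,1),'|d|',round(float(np.linalg.norm(d))))
E
python3 - <<'E'
from h import *
inc([407,-364.5,160],[180,0,-94.5]); inc([407,-364.5,63],[180,0,-94.5])
E
```

```text
[-166.8 -255.1   65.6] [ 0.  -0.  24.8] |d| 312
 [-166.8 -255.1  162.6] [ 0.  -0.  24.8] |d| 345
```

>>> arm_command(increments="-17 -25 7 0 0 2.5 0.2; -42 -64 16 0 0 6.2 0.55; -67 -102 26 0 0 10 0.55; -92 -140 36 0 0 13.6 0.55; -117 -178 46 0 0 17.4 0.55; -134 -204 52 0 0 20 0.55; -150 -230 59 0 0 22.3 0.55; -160 -245 63 0 0 23.8 0.55; -166.8 -255.1 65.6 0 0 24.8 0.55; -166.8 -255.1 65.6 0 0 24.8 0.55; -166.8 -255.1 65.6 0 0 24.8 0.55", force=10)

```text
clock: 3.32
tcp_pos: [407.3, -364.4, 160.0]
ee_rot: [3.141, -0.0, -1.647]
wrist_force: [-0.7, 0.2, -1.2]
gripper_width: 41.6
```

```bash
python3 - <<'E'
from h import *
d=save('wrist','w1'); pr()
W=pts(d,'wrist')
m=(W[...,2]>54)&(W[...,2]<75)&(W[...,1]<-340)&(W[...,1]>-390)&(W[...,0]>385)&(W[...,0]<430)
p=W[m]; print('lock',len(p),p.mean(0),p.min(0),p.max(0))
for o in cams.tip_of('wrist','lock_top'): u,v=np.round(o['uv']).astype(int); print(o['confidence'],o['uv'],W[v,u])
E
```

```text
t 3.3667 tcp [ 406.6 -365.4  160.2] rot [ 3.142e+00 -1.000e-03 -1.649e+00] F [-0.1 -0.4 -0.1] w 41.5 q [ 0.69  0.38 -0.03  1.92  0.01  0.85 -0.99]
lock 441 [ 407.57931458 -367.3948853    61.96577688] [ 392.73170839 -373.67921815   54.06292591] [ 420.23013736 -361.07248998   64.61957988]
0.94 [283.3, 212.9] [ 408.8206516  -365.49427638   62.24987907]
0.45 [10.3, 184.7] [455.87499467 -24.58952784  14.14984177]
```

View pics/w1.png

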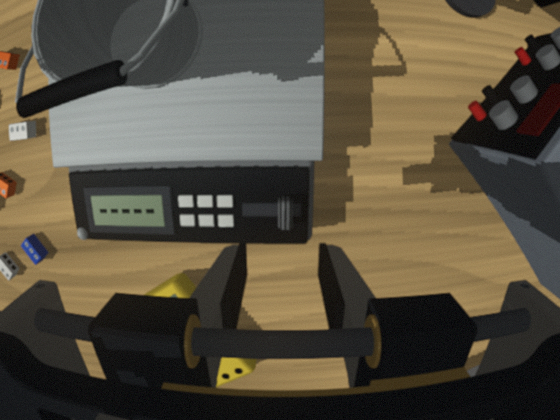

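>>> arm_command(increments="1 0 20 0 0 0 0.55; 1.5 0 50 0 0 0 0.55; 1.5 0 80 0 0 0 0.55; 1.5 0 97 0 0 0 0.55; 1.5 0 97 0 0 0 0.55; 1.5 0 97 0 0 0 0.9; 1.5 0 97 0 0 0 1; 1.5 0 97 0 0 0 1; 1.5 0 97 0 0 0 1; 1.5 0 97 0 0 0 1", force=10)

```text
clock: 4.25
tcp_pos: [407.5, -366.7, 64.2]
ee_rot: [-3.14, -0.002, -1.649]
wrist_force: [-0.0, 0.2, 3.6]
gripper_width: 12.0
```

>>> arm_command(increments="-5 0 0 0 0 0 1; -12 0 0 0 0 0 1; -20 0 0 0 0 0 1; -27 0 0 0 0 0 1; -31 0 0 0 0 0 1; -33 0 0 0 0 0 1; -33 0 0 0 0 0 1")

```text
clock: 4.83
tcp_pos: [409.8, -339.4, 64.3]
ee_rot: [-3.137, -0.01, -1.652]
wrist_force: [-1.2, -15.1, -2.9]
gripper_width: 11.9
```

>>> arm_command(increments="2 0 0 0 0 0 0.6; 2 0 0 0 0 0 0.6; 2 0 0 0 0 0 0.6; 2 0 -40 0 0 0 0.6; 2 0 -80 0 0 0 0.6; 2 0 -96 0 0 0 0.6; 2 0 -96 0 0 0 0.6")

```text
clock: 5.42
tcp_pos: [411.8, -335.4, 162.9]
ee_rot: [-3.135, -0.003, -1.648]
wrist_force: [0.8, 0.3, 0.7]
gripper_width: 36.8
```

```bash
python3 - <<'E'
from h import *
d=save('wrist','w2'); pr()
W=pts(d,'wrist')
m=(W[...,2]>54)&(W[...,2]<75)&(W[...,1]<-310)&(W[...,1]>-390)&(W[...,0]>385)&(W[...,0]<430)
p=W[m]; print('lock',len(p),p.mean(0),p.min(0),p.max(0))
a=cv2.imread('pics/w2.png')[150:260,60:360]; cv2.imwrite('pics/w2z.png',cv2.resize(a,None,fx=2.6,fy=2.6,interpolation=2))
E
```

```text
t 5.4667 tcp [ 410.5 -334.7  160.6] rot [-3.139e+00 -1.000e-03 -1.648e+00] F [ 0.1  0.2 -0.6] w 36.9 q [ 0.65  0.35 -0.03  1.96  0.01  0.83 -1.04]
lock 438 [ 409.73068867 -340.27925129   62.05915407] [ 394.69579985 -346.49487367   54.41508863] [ 422.33801058 -333.97117544   64.48679013]
```

View pics/w2z.png

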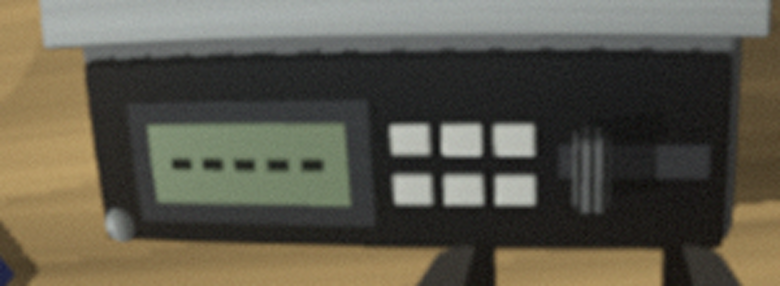

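>>> arm_command(increments="17 0 0 0 0 0 1; 34 0 0 0 0 0 1; 34 0 0 0 0 0 1; 34 0 0 0 0 0 1; 34 0 35 0 0 0 1; 34 0 70 0 0 0 1; 34 0 98 0 0 0 1; 34 0 98 0 0 0 1; 32 0 98 0 0 0 1; 28 0 98 0 0 0 1; 26 0 98 0 0 0 1; 26 0 98 0 0 0 1")

```text
clock: 6.47
tcp_pos: [407.5, -359.9, 61.1]
ee_rot: [3.142, 0.0, -1.648]
wrist_force: [0.3, 1.1, -0.9]
gripper_width: 0.3
```

>>> arm_command(increments="-2 0 0 0 0 0 1; -4 0 0 0 0 0 1; -6 0 0 0 0 0 1; -8 0 0 0 0 0 1; -8 0 0 0 0 0 1")

```text
clock: 6.88
tcp_pos: [407.6, -358.8, 61.6]
ee_rot: [-3.138, -0.008, -1.652]
wrist_force: [-0.1, -13.3, -8.5]
gripper_width: 0.5
```

```bash
python3 - <<'E'
from h import *
inc([459.5,-3.5,120],[180,0,-29],'above C')
for b in blocks('top'): print(b)
E
```

```text
above C [-357.8  -23.2  -61.3] [  0.1  -0.5 -65.6] |d| 364
(756.5, -23.9, np.float64(29.3), 22.3, 18.3, -82.3, 71)
(752.1, 56.9, np.float64(28.8), 23.6, 17.9, 89.2, 73)
(753.1, 29.5, np.float64(29.1), 21.4, 16.4, 89.4, 71)
(753.6, 3.5, np.float64(29.6), 21.5, 17.5, 88.9, 71)
(671.1, 39.7, np.float64(20.8), 32.9, 19.7, -72.6, 97)
(615.4, -35.9, np.float64(20.3), 33.4, 20.3, 66.9, 104)
(551.5, -620.9, np.float64(45.6), 16.1, 9.3, 37.6, 29)
(489.6, -553.7, np.float64(47.2), 14.6, 6.9, 32.7, 28)
(458.3, -3.2, np.float64(19.8), 33.7, 19.5, 59.2, 98)
```

>>> arm_command(increments="2 0 0 0 0 0 1; 2 0 -40 0 0 0 0.8; 2 0 -80 0 0 0 0.5; -30 -2 -95 0 0 -7 0.5; -70 -5 -95 0 0 -14 0.5; -110 -7 -95 0 0 -21 0.5; -150 -10 -95 0 0 -28 0.5; -190 -12 -95 0 0 -35 0.5; -230 -15 -90 0 0 -42 0.5; -270 -18 -80 0 0 -49 0.5; -310 -20 -70 0 0 -56 0.5; -345 -22 -61 0 0 -63 0.5")

```text
clock: 7.93
tcp_pos: [456.7, -8.1, 122.2]
ee_rot: [-3.141, -0.001, -0.542]
wrist_force: [0.6, -0.2, 0.0]
gripper_width: 46.1
```

>>> arm_command(increments="-4 -5 0 0 0 -2.6 0.5; -4 -5 0 0 0 -2.6 0.5; -4 -5 0 0 0 -2.6 0.5")

```text
clock: 8.18
tcp_pos: [455.9, -4.5, 122.1]
ee_rot: [3.141, -0.0, -0.505]
wrist_force: [-1.2, -1.2, -0.8]
gripper_width: 45.6
```

```bash
python3 - <<'E'
from h import *
d=save('wrist','w3'); pr()
for b in blocks('wrist'): print(b)
E
```

```text
t 8.2333 tcp [456.   -5.5 122.2] rot [ 3.141e+00 -1.000e-03 -5.070e-01] F [-0.  -0.3  0.3] w 45.9 q [ 0.28  0.33 -0.39  2.13  0.19  0.71 -0.75]
(750.6, 56.8, np.float64(26.8), 23.8, 18.8, -88.0, 295)
(752.4, 29.8, np.float64(26.8), 23.9, 20.1, -88.0, 295)
(670.5, 39.5, np.float64(18.2), 34.0, 21.5, -72.3, 558)
(754.3, -10.4, np.float64(26.8), 51.0, 18.9, -87.4, 567)
(614.5, -36.3, np.float64(17.9), 34.2, 20.9, 65.8, 811)
(457.8, -4.0, np.float64(18.0), 34.2, 19.9, 58.2, 772)
```

View pics/w3.png

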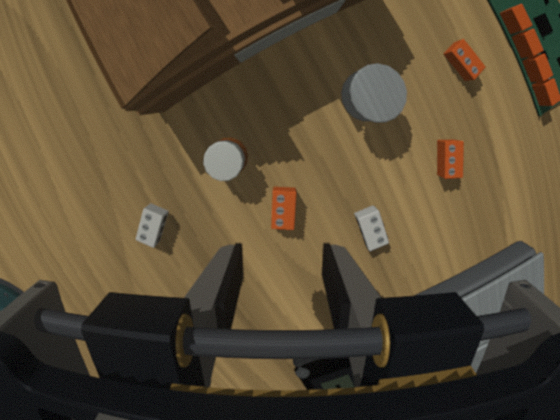

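```bash
python3 - <<'E'
from h import *
inc([457.8,-4,15],[180,0,-31.8],'C')
E
```

```text
C [  0.5  -2.6 107.2] [ 0.  -0.   2.7] |d| 107
```

>>> arm_command(increments="0.5 -2.6 25 0 0 2.7 0.5; 0.5 -2.6 60 0 0 2.7 0.5; 0.5 -2.6 90 0 0 2.7 0.5; 0.5 -2.6 107 0 0 2.7 0.5; 0.5 -2.6 107 0 0 2.7 0.5; 0.5 -2.6 107 0 0 2.7 1; 0.5 -2.6 107 0 0 2.7 1; 0.5 -2.6 107 0 0 2.7 1; 0.5 -2.6 107 0 0 2.7 1; 0.5 -2.6 77 0 0 2.7 1; 0.5 -2.6 37 0 0 2.7 1; 0.5 -2.6 0 0 0 2.7 1", force=15)

```text
clock: 9.28
tcp_pos: [456.9, -2.4, 123.3]
ee_rot: [3.141, 0.001, -0.551]
wrist_force: [1.2, -1.2, -0.1]
gripper_width: 19.9
```

```bash
python3 - <<'E'
from h import *
pr()
inc([571,-264,240],[180,0,-60],'above pail')
inc([571,-264,132],[180,0,-60],'in pail')
E
```

```text
t 9.2833 tcp [456.9  -2.4 123.3] rot [ 3.141e+00  1.000e-03 -5.510e-01] F [ 1.2 -1.2 -0.1] w 19.9 q [ 0.28  0.33 -0.4   2.12  0.19  0.72 -0.8 ]
above pail [ 234.   163.2 -116.9] [ 0.   0.1 28.4] |d| 308
in pail [234.1 163.2  -8.9] [ 0.   0.1 28.4] |d| 286
```

>>> arm_command(increments="0 0 -40 0 0 2 1; 10 7 -80 0 0 4 1; 40 28 -110 0 0 8 1; 72 50 -117 0 0 12 1; 104 73 -117 0 0 16 1; 136 95 -117 0 0 20 1; 168 117 -117 0 0 24 1; 196 137 -117 0 0 27 1; 220 153 -117 0 0 28 1; 234 163 -117 0 0 28 1; 234 163 -117 0 0 28 1; 234 163 -117 0 0 28 1")

```text
clock: 10.28
tcp_pos: [571.2, -264.2, 238.8]
ee_rot: [3.141, 0.001, -1.041]
wrist_force: [0.4, 0.2, -0.9]
gripper_width: 20.0
```

```bash
python3 - <<'E'
from h import *
d=save('wrist','w4'); pr()
W=pts(d,'wrist')
m=(abs(W[...,2]-150)<5)&(np.hypot(W[...,0]-568,W[...,1]+266)<65)
print(m.sum(),cv2.fitEllipse(W[m][:,:2].astype(np.float32)))
for l in ['bail_grip','loop_grip','pail']:
    for o in cams.tip_of('wrist',l)[:2]: u,v=np.round(o['uv']).astype(int); print(l,o['confidence'],o['uv'],W[v,u])
E
```

```text
t 10.3333 tcp [ 571.3 -262.8  239. ] rot [-3.141e+00  1.000e-03 -1.039e+00] F [-1.1  0.4 -0.6] w 20.3 q [ 0.53  0.43 -0.2   1.63  0.1   1.09 -0.74]
2167 ((568.6090698242188, -267.0434265136719), (98.12175750732422, 100.92577362060547), 165.93930053710938)
bail_grip 0.7 [250.7, 296.7] [ 574.08581165 -248.45070969  285.31701807]
loop_grip 0.65 [325.2, 119.1] [ 662.05750204 -266.14008717   36.46334058]
pail 0.89 [281.5, 195.4] [ 568.23108468 -266.14217518   59.53712605]
```

View pics/w4.png

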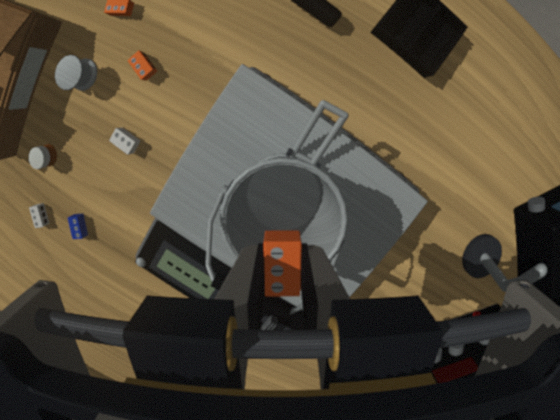

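>>> arm_command(increments="2.6 1.5 20 0 0 0 1; 2.6 1.5 50 0 0 0 1; 2.6 1.5 80 0 0 0 1; 2.6 1.5 108 0 0 0 1; 2.6 1.5 108 0 0 0 1; 2.6 1.5 108 0 0 0 0.65; 2.6 1.5 108 0 0 0 0.6; 2.6 1.5 108 0 0 0 0.6; 2.6 1.5 108 0 0 0 0.6; 2.6 1.5 70 0 0 0 0.6; 2.6 1.5 30 0 0 0 0.6; 2.6 1.5 -30 0 0 0 0.6")

```text
clock: 11.48
tcp_pos: [571.3, -266.6, 252.6]
ee_rot: [3.141, 0.0, -1.04]
wrist_force: [0.6, 0.0, 0.5]
gripper_width: 36.9
```

```bash
python3 - <<'E'
from h import *
d=save('wrist','w5'); pr()
for b in blocks('wrist'): print(b)
inc([614.5,-36.3,120],[180,0,-24],'above B')
E
```

```text
t 11.5333 tcp [ 576.  -268.2  263.1] rot [-3.132 -0.013 -1.04 ] F [ 3.7 -1.5  6.1] w 36.9 q [ 0.54  0.41 -0.2   1.6   0.09  1.12 -0.73]
(670.0, 38.4, np.float64(18.3), 34.2, 19.9, -69.6, 199)
(615.3, -37.4, np.float64(18.1), 34.6, 20.2, 64.8, 248)
(572.0, -266.7, np.float64(77.2), 31.9, 16.6, 29.8, 269)
(550.6, -621.7, np.float64(45.3), 15.8, 8.2, 46.0, 43)
above B [-182.4 -149.3  139.3] [ -0.3  -0.9 -35.6] |d| 274
```

View pics/w5.png

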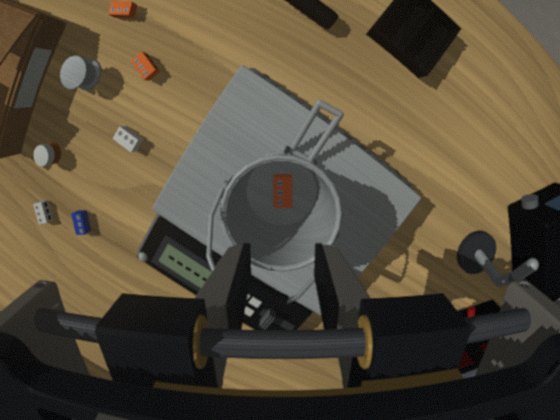

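>>> arm_command(increments="-20 -16 0 0 0 -4 0.5; -48 -40 0 0 0 -8 0.5; -76 -62 0 0 0 -13 0.5; -104 -86 10 0 0 -18 0.5; -130 -107 30 0 0 -23 0.5; -152 -125 60 0 0 -28 0.5; -170 -140 95 0 0 -33 0.5; -180 -148 125 0 0 -35.6 0.5; -182 -149 130 0 0 -35.6 0.5; -182 -149 130 0 0 -35.6 0.5; -182 -149 130 0 0 -35.6 0.5")

```text
clock: 12.5
tcp_pos: [608.7, -35.4, 121.8]
ee_rot: [3.141, -0.001, -0.42]
wrist_force: [0.3, -0.3, -0.1]
gripper_width: 45.8
```

```bash
python3 - <<'E'
from h import *
d=save('wrist','w6'); pr()
for b in blocks('wrist'):
    print(b)
    if abs(b[0]-615)<40 and abs(b[1]+37)<40: a=(b[5]+90+90)%180-90; print(a); inc([b[0],b[1],15],[180,0,a])
E
```

```text
t 12.55 tcp [609.3 -35.9 122.6] rot [-3.141e+00 -3.000e-03 -4.210e-01] F [-0.2 -0.1  0.1] w 46.2 q [ 0.28  0.55 -0.36  1.77  0.25  0.86 -0.62]
(751.3, 56.6, np.float64(26.7), 23.6, 18.0, -86.1, 562)
(752.6, 29.7, np.float64(26.6), 24.1, 18.2, -86.5, 568)
(670.3, 39.1, np.float64(18.1), 33.8, 20.0, -71.9, 792)
(753.8, 2.8, np.float64(26.6), 24.4, 17.9, -85.9, 573)
(755.2, -24.1, np.float64(26.7), 24.5, 18.1, -85.7, 547)
(615.4, -36.7, np.float64(18.1), 34.0, 19.0, 65.7, 762)
-24.30000000000001
 [  5.3  -1.9 107.9] [-0.  -0.2  0.2] |d| 108
```

>>> arm_command(increments="5.3 -2 25 0 0 0 0.5; 5.3 -2 60 0 0 0 0.5; 5.3 -2 90 0 0 0 0.5; 5.3 -2 108 0 0 0 0.5; 5.3 -2 108 0 0 0 0.5; 5.3 -2 108 0 0 0 1; 5.3 -2 108 0 0 0 1; 5.3 -2 108 0 0 0 1; 5.3 -2 108 0 0 0 1; 5.3 -2 77 0 0 0 1; 5.3 -2 37 0 0 0 1; 5.3 -2 0 0 0 0 1", force=15)

```text
clock: 13.6
tcp_pos: [613.1, -34.8, 121.8]
ee_rot: [3.141, 0.001, -0.419]
wrist_force: [0.6, -0.3, -0.7]
gripper_width: 19.2
```

```bash
python3 - <<'E'
from h import *
pr()
inc([571,-266,240],[180,0,-60],'above pail')
E
```

```text
t 13.6 tcp [613.1 -34.8 121.8] rot [ 3.141e+00  1.000e-03 -4.190e-01] F [ 0.6 -0.3 -0.7] w 19.2 q [ 0.28  0.56 -0.37  1.75  0.25  0.87 -0.62]
above pail [  55.3  228.4 -118.2] [ 0.   0.1 36. ] |d| 263
```

>>> arm_command(increments="0 0 -40 0 0 3 1; 3 12 -80 0 0 6 1; 10 42 -110 0 0 10 1; 18 74 -118 0 0 15 1; 26 106 -118 0 0 20 1; 34 138 -118 0 0 25 1; 41 170 -118 0 0 30 1; 48 200 -118 0 0 34 1; 53 220 -118 0 0 36 1; 55.3 228 -118 0 0 36 1; 55.3 228 -118 0 0 36 1; 55.3 228 -118 0 0 36 1")

```text
clock: 14.6
tcp_pos: [572.1, -263.9, 238.6]
ee_rot: [-3.141, 0.001, -1.044]
wrist_force: [-0.3, 1.0, 0.7]
gripper_width: 19.8
```

```bash
python3 - <<'E'
from h import *
pr()
inc([571,-266,132],[180,0,-60],'pail')
E
```

```text
t 14.6 tcp [ 572.1 -263.9  238.6] rot [-3.141e+00  1.000e-03 -1.044e+00] F [-0.3  1.   0.7] w 19.8 q [ 0.53  0.44 -0.21  1.63  0.1   1.09 -0.74]
pail [  1.4   2.1 106.6] [-0.1  0.1  0.2] |d| 107
```

>>> arm_command(increments="1.5 2 20 0 0 0 1; 1.5 2 50 0 0 0 1; 1.5 2 80 0 0 0 1; 1.5 2 107 0 0 0 1; 1.5 2 107 0 0 0 1; 1.5 2 107 0 0 0 0.65; 1.5 2 107 0 0 0 0.6; 1.5 2 107 0 0 0 0.6; 1.5 2 107 0 0 0 0.6; 1.5 2 70 0 0 0 0.6; 1.5 2 30 0 0 0 0.6; 1.5 2 -20 0 0 0 0.6")

```text
clock: 15.6
tcp_pos: [570.2, -267.6, 252.2]
ee_rot: [3.141, 0.0, -1.047]
wrist_force: [0.9, -1.6, 0.9]
gripper_width: 36.7
```

```bash
python3 - <<'E'
from h import *
d=save('wrist','w7'); pr()
for b in blocks('wrist'): print(b)
inc([670.3,39,120],[180,0,18],'above A')
E
```

```text
t 15.65 tcp [ 574.9 -269.3  262.7] rot [-3.132 -0.012 -1.047] F [ 2.6 -0.9  5.5] w 36.8 q [ 0.54  0.41 -0.21  1.61  0.09  1.12 -0.74]
(670.5, 38.5, np.float64(18.1), 35.3, 19.7, -71.4, 203)
(571.3, -266.2, np.float64(95.2), 32.7, 17.8, 30.1, 329)
(550.0, -622.1, np.float64(45.5), 17.0, 8.7, 45.8, 51)
above A [-221.  -235.5  139.3] [  0.  -1. -78.] |d| 352
```

View pics/w7.png

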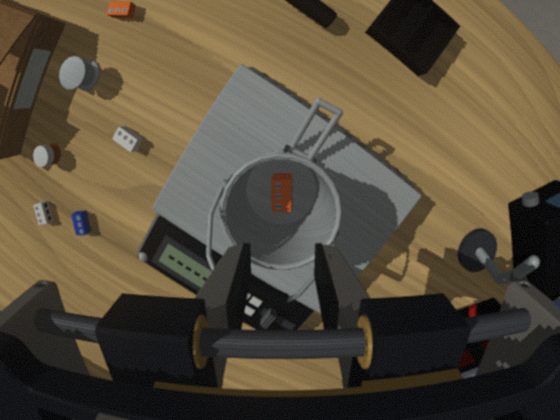

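>>> arm_command(increments="-20 -22 0 0 0 -7 0.5; -48 -51 0 0 0 -14 0.5; -76 -81 0 0 0 -21 0.5; -102 -108 10 0 0 -28 0.5; -126 -134 30 0 0 -35 0.5; -150 -160 50 0 0 -42 0.5; -174 -185 75 0 0 -49 0.5; -198 -210 95 0 0 -56 0.5; -214 -228 115 0 0 -63 0.5; -221 -235 128 0 0 -70 0.5; -221 -235 128 0 0 -77 0.5; -221 -235 128 0 0 -78 0.5")

```text
clock: 16.7
tcp_pos: [663.2, 42.4, 121.6]
ee_rot: [-3.141, 0.001, 0.32]
wrist_force: [-0.1, 0.5, -0.7]
gripper_width: 45.9
```

```bash
python3 - <<'E'
from h import *
d=save('wrist','w8'); pr()
for b in blocks('wrist'):
    print(b)
    if abs(b[0]-670)<40 and abs(b[1]-38)<40: a=(b[5]+90+90)%180-90; print(a); inc([b[0],b[1],15],[180,0,a])
E
```

```text
t 16.75 tcp [663.7  41.2 122.4] rot [-3.141 -0.     0.315] F [-0.1 -0.7  0.9] w 45.6 q [ 0.24  0.67 -0.52  1.61  0.38  0.96 -0.09]
(439.9, 72.5, np.float64(4.9), 15.2, 3.0, -5.1, 37)
(670.8, 39.5, np.float64(18.2), 33.7, 18.9, -72.1, 765)
17.900000000000006
 [  6.1   3.  107.9] [ 0.  -0.1 -0.1] |d| 108
(752.1, 36.4, np.float64(26.5), 64.6, 18.9, -87.4, 1258)
```

>>> arm_command(increments="6 3 25 0 0 0 0.5; 6 3 60 0 0 0 0.5; 6 3 90 0 0 0 0.5; 6 3 108 0 0 0 0.5; 6 3 108 0 0 0 0.5; 6 3 108 0 0 0 1; 6 3 108 0 0 0 1; 6 3 108 0 0 0 1; 6 3 108 0 0 0 1; 6 3 77 0 0 0 1; 6 3 37 0 0 0 1; 6 3 0 0 0 0 1", force=15)

```text
clock: 17.8
tcp_pos: [669.5, 40.0, 123.4]
ee_rot: [-3.141, 0.001, 0.314]
wrist_force: [-0.3, -0.7, -0.4]
gripper_width: 20.2
```

```bash
python3 - <<'E'
from h import *
pr()
inc([584,-270,245],[180,0,-60],'above pail')
inc([584,-270,245],[180,0,5],'above pail')
E
```

```text
t 17.8 tcp [669.5  40.  123.4] rot [-3.141e+00  1.000e-03  3.140e-01] F [-0.3 -0.7 -0.4] w 20.2 q [ 0.24  0.68 -0.52  1.6   0.39  0.97 -0.08]
above pail [-177.3  268.3 -121.5] [ 0.   0.1 78. ] |d| 344
above pail [-177.3  268.3 -121.5] [-0.   0.1 13. ] |d| 344
```

>>> arm_command(increments="0 0 -40 0 0 7 1; -8 12 -80 0 0 14 1; -30 42 -110 0 0 21 1; -50 74 -121 0 0 28 1; -71 106 -121 0 0 35 1; -92 138 -121 0 0 42 1; -113 170 -121 0 0 49 1; -134 202 -121 0 0 56 1; -155 234 -121 0 0 63 1; -170 258 -121 0 0 70 1; -177 268 -121 0 0 77 1; -177 268 -121 0 0 78 1")

```text
clock: 18.8
tcp_pos: [582.8, -274.5, 243.7]
ee_rot: [3.14, -0.002, -1.058]
wrist_force: [-0.1, -0.2, -0.6]
gripper_width: 20.0
```

```bash
python3 - <<'E'
from h import *
pr()
inc([579,-262,134],[180,0,-60],'pail')
E
```

```text
t 18.8 tcp [ 582.8 -274.5  243.7] rot [ 3.140e+00 -2.000e-03 -1.058e+00] F [-0.1 -0.2 -0.6] w 20.0 q [ 0.54  0.45 -0.21  1.59  0.1   1.11 -0.75]
pail [-13.   -3.  109.6] [ 0.1 -0.1 -0.6] |d| 110
```

>>> arm_command(increments="-13 -3 10 0 0 0 1; -13 -3 50 0 0 0 1; -13 -3 80 0 0 0 1; -13 -3 109 0 0 0 1; -13 -3 109 0 0 0 1; -13 -3 109 0 0 0 0.65; -13 -3 109 0 0 0 0.62; -13 -3 109 0 0 0 0.62; -13 -3 109 0 0 0 0.62; -13 -3 70 0 0 0 0.62; -13 -3 30 0 0 0 0.62; -13 -3 -10 0 0 0 0.62")

```text
clock: 19.8
tcp_pos: [580.7, -256.6, 255.8]
ee_rot: [-3.141, -0.0, -1.046]
wrist_force: [1.2, -0.4, 0.2]
gripper_width: 35.1
```

```bash
python3 - <<'E'
from h import *
d=save('wrist','w9'); pr()
for b in blocks('wrist'): print(b)
d=save('top','top9'); W=pts(d,'top')
for b in blocks('top'): print(b)
m=(W[...,2]>60)&(W[...,2]<125)&(W[...,1]<430)&(W[...,1]>110)&(W[...,0]>380)&(W[...,0]<640)
for s in (0,1):
    k=m&((W[...,0]<511) if s==0 else (W[...,0]>511)); p=W[k]
    for y in (160,210,272,330,390):
        q=p[abs(p[:,1]-y)<8]; print(s,y,np.round(np.percentile(q[:,0],[1,99]),1), np.round(np.percentile(q[:,2],[2,98]),1))
E
```

```text
t 19.85 tcp [ 585.1 -258.1  265.7] rot [-3.132 -0.012 -1.047] F [ 2.8 -0.5  7.1] w 34.9 q [ 0.53  0.42 -0.22  1.59  0.1   1.13 -0.76]
(581.2, -255.7, np.float64(113.0), 33.6, 19.0, 32.9, 491)
(552.9, -619.3, np.float64(45.4), 8.7, 7.9, 46.6, 26)
(756.0, -23.8, np.float64(28.8), 23.4, 18.0, -88.7, 73)
(751.9, 56.8, np.float64(29.2), 23.4, 18.0, -88.4, 73)
(753.5, 29.5, np.float64(29.1), 21.5, 18.4, 89.7, 70)
(753.6, 3.5, np.float64(29.7), 21.5, 17.4, -90.0, 73)
(565.7, -245.0, np.float64(113.8), 50.1, 26.5, -36.6, 33)
(551.6, -619.7, np.float64(47.7), 13.4, 7.4, 45.9, 31)
(490.2, -554.8, np.float64(45.3), 15.0, 9.7, 38.1, 32)
0 160 [403.6 486.1] [ 69.3 102.7]
0 210 [402.4 484.9] [ 67.9 102.6]
0 272 [401.5 484. ] [ 68.6 103.1]
0 330 [400.5 483. ] [ 69.3 102.8]
0 390 [399.5 482. ] [ 68.6 102.5]
1 160 [540.6 621.7] [ 68.9 107.2]
1 210 [539.4 620.4] [ 69.9 105.5]
1 272 [538.7 619.3] [ 69.3 104.5]
1 330 [537.5 620.4] [ 68.2 106.6]
1 390 [536.5 619.6] [ 68.9 105.4]
```

View pics/w9.png

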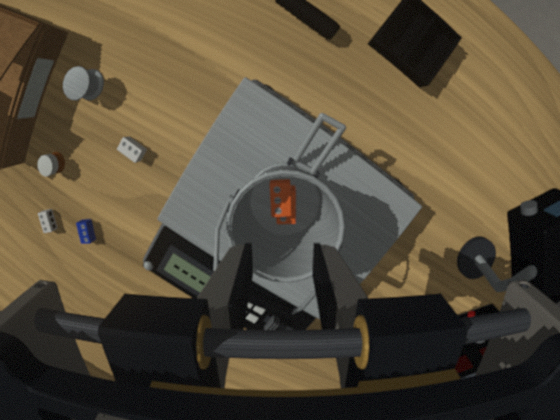

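```bash
python3 - <<'E'
from h import *
inc([511,273,200],[180,0,-89])
E
```

```text
[-494.6 -203.9   54.7] [-0.2 -0.2 29. ] |d| 538
```

>>> arm_command(increments="-15 -6 0 0 0 1 0.7; -45 -19 0 0 0 3 1; -83 -34 0 0 0 6 1; -121 -50 0 0 0 9 1; -159 -66 0 0 0 12 1; -197 -81 0 0 0 15 1; -235 -97 0 0 0 18 1; -273 -113 10 0 0 20 1; -311 -128 20 0 0 22 1; -349 -144 30 0 0 24 1; -387 -160 40 0 0 26 1; -425 -175 50 0 0 29 1")

```text
clock: 21.0
tcp_pos: [518.9, 197.2, 202.6]
ee_rot: [3.14, -0.001, -1.555]
wrist_force: [0.7, -0.3, -0.3]
gripper_width: 0.3
```

```bash
python3 - <<'E'
from h import *
pr(); inc([511,273,130],[180,0,-89]); inc([511,273,45],[180,0,-89])
E
```

```text
t 21.0 tcp [518.9 197.2 202.6] rot [ 3.140e+00 -1.000e-03 -1.555e+00] F [ 0.7 -0.3 -0.3] w 0.3 q [-0.16  0.36 -0.33  1.84  0.14  0.96 -2.1 ]
 [-76.    6.5  72.6] [ 0.1 -0.  -0.1] |d| 105
 [-76.    6.4 157.6] [ 0.1 -0.  -0.1] |d| 175
```

>>> arm_command(increments="-30 3 0 0 0 0 1; -60 6 10 0 0 0 1; -70 6.5 40 0 0 0 1; -70 6.5 72 0 0 0 1; -70 6.5 72 0 0 0 1; -70 6.5 72 0 0 0 1")

```text
clock: 21.5
tcp_pos: [510.7, 264.6, 130.0]
ee_rot: [3.137, -0.003, -1.553]
wrist_force: [1.3, 0.4, -0.0]
gripper_width: 0.5
```

```bash
python3 - <<'E'
from h import *
d=save('wrist','w10'); pr(); inc([511,273,45],[180,0,-89])
E
```

```text
t 21.55 tcp [512.2 265.1 131.9] rot [ 3.140e+00 -1.000e-03 -1.553e+00] F [-0.2  0.5  0.6] w 0.3 q [-0.28  0.49 -0.33  1.84  0.2   0.84 -2.26]
 [-8.   1.  86.9] [ 0.1 -0.  -0. ] |d| 87
```

View pics/w10.png

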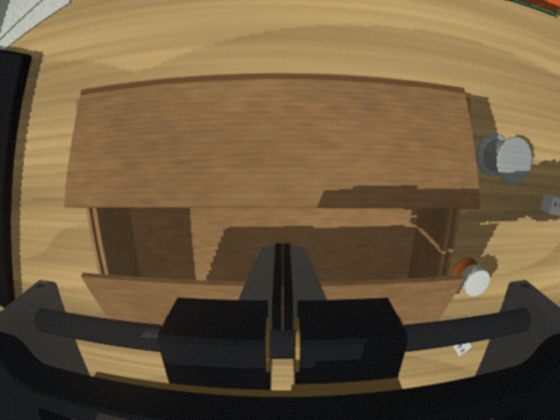

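>>> arm_command(increments="-4 0 40 0 0 0 1; -8 0 75 0 0 0 1; -8 0 87 0 0 0 1; -8 0 87 0 0 0 1; -8 16 86 0 0 0 1; -8 25 67 0 0 0 1; -8 36 49 0 0 0 1; -8 50 34 0 0 0 1; -8 66 23 0 0 0 1; -8 84 17 0 0 0 1; -8 99 15 0 0 0 1; -8 111 15 0 0 0 1")

```text
clock: 22.55
tcp_pos: [402.4, 272.5, 120.6]
ee_rot: [-3.136, 0.003, -1.553]
wrist_force: [1.9, 0.7, -0.8]
gripper_width: 0.4
```

```bash
python3 - <<'E'
from h import *
d=save('top','top11'); pr(); inc([352,273,106],[180,0,-89]);
E
```

```text
t 22.6 tcp [399.7 272.2 119.7] rot [-3.139e+00  1.000e-03 -1.552e+00] F [-3.1  0.  -0.8] w 0.8 q [-0.36  0.37 -0.36  2.07  0.19  0.73 -2.4 ]
 [-1.7 47.8 13.5] [-0.2  0.1  0.1] |d| 50
```

View pics/top11.png

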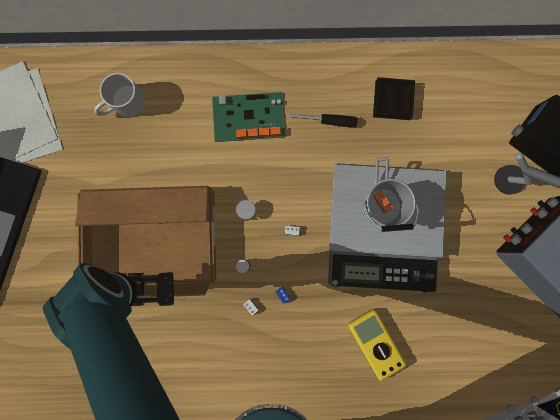

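>>> arm_command(increments="0 12 3 0 0 0 1; 0 25 7 0 0 0 1; 0 38 11 0 0 0 1; 0 50 14 0 0 0 1; 0 53 18 0 0 0 1; 0 53 18 0 0 0 1; 0 40 -20 0 0 0 1; 0 10 -30 0 0 0 1; 0 -30 -30 0 0 0 1; 0 -70 -30 0 0 0 1; 0 -105 0 0 0 0 1; 0 -112 30 0 0 0 1")

```text
clock: 23.6
tcp_pos: [520.8, 273.6, 88.5]
ee_rot: [-3.133, 0.003, -1.558]
wrist_force: [0.7, 0.0, -0.1]
gripper_width: 0.7
```

```bash
python3 - <<'E'
from h import *
d=save('top','top12'); pr(); inc([514,273,45],[180,0,-89]);
W=pts(d,'top'); m=(W[...,0]>290)&(W[...,0]<402)&(abs(W[...,1]-300)<100)&(W[...,2]>40); p=W[m]; print(len(p)); 
for x in range(310,405,10):
    q=p[abs(p[:,0]-x)<5]; print(x,len(q),np.round(np.median(q[:,2]),1) if len(q) else '')
E
```

```text
t 23.65 tcp [515.5 270.6  79.7] rot [ 3.137e+00 -3.000e-03 -1.558e+00] F [ 0.2 -1.2 -3.4] w 0.4 q [-0.31  0.57 -0.3   1.86  0.23  0.76 -2.29]
 [-2.5  1.4 34.7] [ 0.2 -0.2 -0.3] |d| 35
797
310 0 
320 67 97.8
330 88 94.2
340 90 90.9
350 83 86.9
360 86 82.8
370 94 78.6
380 87 74.1
390 111 70.7
400 91 67.9
```

View pics/top12.png

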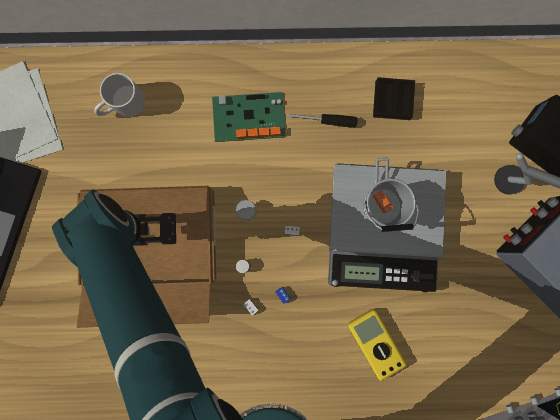

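>>> arm_command(increments="-2 0 25 0 0 0 1; -2 0 35 0 0 0 1; -2 -12 35 0 0 0 1; -2 -22 17 0 0 0 1; -2 -33 -1 0 0 0 1; -2 -47 -16 0 0 0 1; -2 -63 -27 0 0 0 1; -2 -81 -33 0 0 0 1; -2 -96 -35 0 0 0 1; -2 -111 -35 0 0 0 1; -2 -126 -33 0 0 0 1; -2 -140 -29 0 0 0 1")

```text
clock: 24.65
tcp_pos: [653.3, 278.6, 117.1]
ee_rot: [3.142, 0.0, -1.552]
wrist_force: [-0.2, 0.6, 0.4]
gripper_width: 0.4
```

>>> arm_command(increments="0 -10 4 0 0 0 1; 0 -18 7 0 0 0 1; 0 -20 9 0 0 0 1; 0 -20 9 0 0 0 1; 0 -10 -30 0 0 0 1; 0 20 -70 0 0 0 1; 0 50 -110 0 0 0 1; 0 50 -110 0 0 0 1")

```text
clock: 25.32
tcp_pos: [601.2, 279.6, 231.4]
ee_rot: [-3.137, 0.003, -1.55]
wrist_force: [1.1, 0.6, 1.2]
gripper_width: 0.7
```

```bash
python3 - <<'E'
from h import *
d=save('top','top13'); pr()
W=pts(d,'top'); 
for lo,hi in ((290,410),(610,720)):
    m=(W[...,0]>lo)&(W[...,0]<hi)&(abs(W[...,1]-340)<60)&(W[...,2]>40)&(W[...,2]<130); p=W[m]
    for x in range(lo,hi,15):
        q=p[abs(p[:,0]-x)<5]; print(x,len(q),np.round(np.median(q[:,2]),1) if len(q) else '')
for b in blocks('top'): print(b)
m=(W[...,2]>172)&(W[...,2]<200)&(W[...,1]<-180)&(W[...,1]>-350)&(W[...,0]>450)&(W[...,0]<640)
p=W[m]; print('tube',len(p),np.median(p,0),p.min(0),p.max(0),cv2.minAreaRect(p[:,:2].astype(np.float32)))
E
```

```text
t 25.3667 tcp [601.2 280.2 233.1] rot [-3.135  0.004 -1.549] F [-0.2  0.1  0.7] w 0.3 q [-0.26  0.51 -0.33  1.55  0.18  1.11 -2.17]
290 0 
305 0 
320 23 99.0
335 10 93.7
350 0 
365 0 
380 0 
395 0 
610 0 
625 34 68.6
640 61 74.8
655 56 80.2
670 58 90.3
685 165 95.7
700 144 101.6
715 0 
(756.0, -24.0, np.float64(28.3), 22.2, 18.4, -81.7, 78)
(752.1, 56.9, np.float64(29.3), 23.5, 18.4, -81.4, 77)
(752.4, 29.5, np.float64(28.8), 22.7, 17.9, -85.0, 73)
(753.5, 3.5, np.float64(28.9), 21.5, 17.5, 89.2, 77)
(580.8, -254.4, np.float64(114.0), 33.5, 20.4, 32.0, 142)
(551.1, -620.5, np.float64(45.3), 14.8, 10.9, 51.0, 31)
(489.9, -554.8, np.float64(46.9), 15.5, 10.7, 49.9, 33)
tube 224 [ 515.93843264 -267.36288423  189.02582148] [ 508.04483955 -314.62798768  172.44586656] [ 536.05569339 -220.98311825  196.91987699] ((520.8956298828125, -268.5068664550781), (24.04955291748047, 93.57936096191406), 4.0608439445495605)
```

View pics/top13.png

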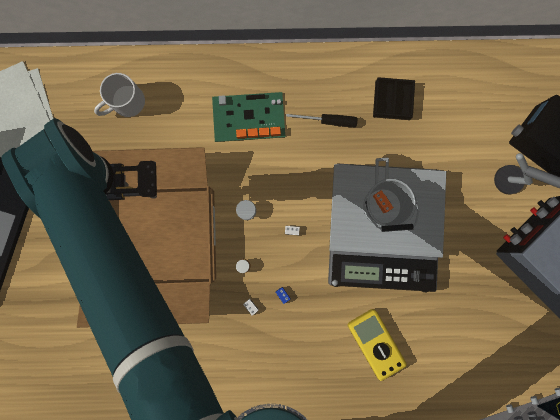

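```bash
python3 - <<'E'
from h import *
inc([517,-269,245],[180,0,4.4])
E
```

```text
[546.4  96.7 -16.4] [ -0.4  -0.1 -93.2] |d| 555
```

>>> arm_command(increments="15 2 -10 0 0 -7 0.5; 45 8 -14 0 0 -14 0.5; 83 15 -14 0 0 -21 0.5; 121 21 -14 0 0 -28 0.5; 159 28 -14 0 0 -35 0.5; 197 35 -14 0 0 -42 0.5; 235 42 -14 0 0 -49 0.5; 273 48 -14 0 0 -56 0.5; 311 55 -14 0 0 -63 0.5; 349 62 -14 0 0 -70 0.5; 387 68 -14 0 0 -77 0.5; 425 75 -14 0 0 -84 0.5")

```text
clock: 26.42
tcp_pos: [535.3, -148.4, 238.9]
ee_rot: [-3.141, 0.001, -0.107]
wrist_force: [0.2, -0.3, 0.1]
gripper_width: 45.9
```

```bash
python3 - <<'E'
from h import *
pr();inc([517,-269,245],[180,0,4.4])
E
```

```text
t 26.4167 tcp [ 535.3 -148.4  238.9] rot [-3.141e+00  1.000e-03 -1.070e-01] F [ 0.2 -0.3  0.1] w 45.9 q [ 0.62  0.35 -0.51  1.8   0.19  1.05 -0.07]
 [ -5.3 121.9  -6.1] [ -0.    0.1 -10.6] |d| 122
```

>>> arm_command(increments="-1 30 -2 0 0 -5 0.5; -2 60 -4 0 0 -9 0.5; -4 85 -6 0 0 -10 0.5; -5 102 -6 0 0 -10 0.5; -5 112 -6 0 0 -10 0.5; -5 114 -6 0 0 -10 0.5; -5 114 -6 0 0 -10 0.5")

```text
clock: 27.0
tcp_pos: [518.3, -258.9, 245.2]
ee_rot: [-3.14, 0.001, 0.061]
wrist_force: [-0.5, 1.5, -0.6]
gripper_width: 46.1
```

```bash
python3 - <<'E'
from h import *
d=save('wrist','w14'); pr(); W=pts(d,'wrist')
hsv=cv2.cvtColor(d['img'],cv2.COLOR_RGB2HSV)
m=(W[...,2]>165)&(W[...,2]<200)&(abs(W[...,1]+268)<60)&(abs(W[...,0]-520)<45)
p=W[m]; print('bail',len(p),np.median(p,0),cv2.minAreaRect(p[:,:2].astype(np.float32)))
m2=m&(hsv[...,2]<60); p=W[m2]; print('tube',len(p),np.median(p,0),p.min(0),p.max(0),cv2.minAreaRect(p[:,:2].astype(np.float32)))
for o in cams.tip_of('wrist','bail_grip')[:2]: u,v=np.round(o['uv']).astype(int); print(o['confidence'],o['uv'],W[v,u])
E
```

```text
t 27.05 tcp [ 518.7 -257.8  245.4] rot [-3.14e+00  1.00e-03  6.30e-02] F [ 0.4  0.1 -0.8] w 45.9 q [ 0.8   0.38 -0.5   1.73  0.2   1.08  0.29]
bail 1754 [ 516.18462389 -263.71775224  188.75963372] ((524.9788818359375, -269.3944091796875), (31.824323654174805, 101.93821716308594), 3.7244930267333984)
tube 1294 [ 514.91881023 -268.08583066  189.36395818] [ 507.58462046 -305.72576337  181.27676777] [ 522.56066687 -237.98476667  192.01570549] ((515.0248413085938, -271.910400390625), (11.385879516601562, 67.897216796875), 3.598233699798584)
```

View pics/w14.png

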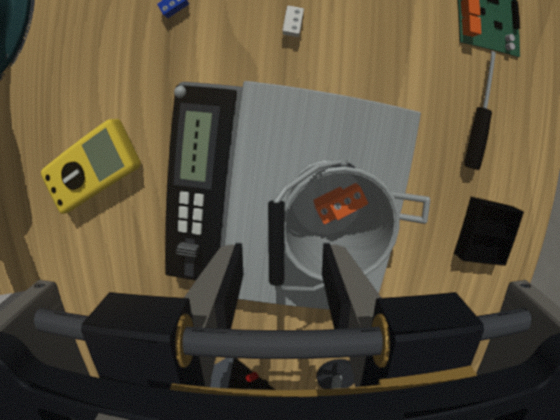

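```bash
python3 - <<'E'
from h import *
inc([515,-271.9,176.5],[180,0,4.0])
E
```

```text
[-4.8 14.4 69.2] [-0.1  0.  -0.4] |d| 71
```

>>> arm_command(increments="-2 7 5 0 0 0 0.5; -4.8 14.4 10 0 0 0 0.5; -4.8 14.4 30 0 0 0 0.5; -4.8 14.4 55 0 0 0 0.5; -4.8 14.4 69 0 0 0 0.5; -4.8 14.4 69 0 0 0 0.5; -4.8 14.4 69 0 0 0 0.8; -4.8 14.4 69 0 0 0 1; -4.8 14.4 69 0 0 0 1; -4.8 14.4 69 0 0 0 1; -4.8 14.4 69 0 0 0 1", force=5)

```text
clock: 28.02
tcp_pos: [515.0, -274.0, 177.9]
ee_rot: [3.141, -0.001, 0.061]
wrist_force: [-0.2, -0.6, -1.0]
gripper_width: 14.7
```

```bash
python3 - <<'E'
from h import *
d=save('wrist','w15'); pr()
E
```

```text
t 28.0667 tcp [ 514.8 -273.9  177.8] rot [ 3.141e+00 -1.000e-03  6.100e-02] F [-1.  -0.1  0.3] w 12.4 q [ 0.8   0.46 -0.47  1.79  0.25  0.95  0.28]
```

View pics/w15.png

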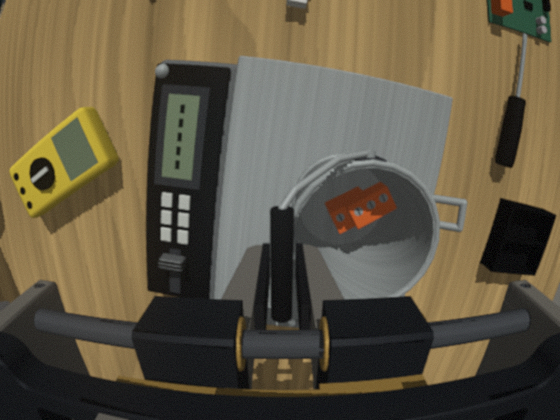

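>>> arm_command(increments="5 0 -5.5 0 0 0 1; 14 0 -13.5 0 0 0 1; 24 0 -19 0 0 0 1; 33 0 -23 0 0 0 1; 44 0 -25.5 0 0 0 1; 53 0 -26 0 0 0 1; 53 0 -26 0 0 0 1; 53 0 -26 0 0 0 1")

```text
clock: 28.73
tcp_pos: [568.0, -270.2, 203.3]
ee_rot: [3.141, -0.0, 0.062]
wrist_force: [-1.8, -0.2, 2.4]
gripper_width: 11.7
```

```bash
python3 - <<'E'
from h import *
d=save('wrist','w16'); pr(); W=pts(d,'wrist')
m=(abs(W[...,2]-150)<5)&(np.hypot(W[...,0]-568,W[...,1]+266)<65)
print(m.sum(),cv2.fitEllipse(W[m][:,:2].astype(np.float32)))
E
```

```text
t 28.7833 tcp [ 567.4 -270.4  203.1] rot [3.142 0.    0.062] F [-0.8 -0.6  2.9] w 11.8 q [ 0.73  0.51 -0.47  1.65  0.26  1.04  0.25]
554 ((600.5919799804688, -263.1474609375), (91.93596649169922, 104.36526489257812), 147.61474609375)
```

View pics/w16.png

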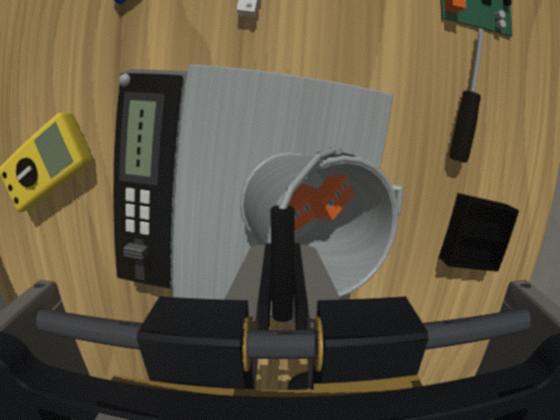

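```bash
python3 - <<'E'
from h import *
d=save('scene','s16'); pr()
a=cv2.imread('pics/s16.png')[150:350,60:300]; cv2.imwrite('pics/s16z.png',cv2.resize(a,None,fx=2.9,fy=2.9,interpolation=2))
d=cams.get_image('top'); W=pts(d,'top')
a=cv2.cvtColor(d['img'],cv2.COLOR_RGB2BGR)[120:320,300:500]; cv2.imwrite('pics/t16z.png',cv2.resize(a,None,fx=2.9,fy=2.9,interpolation=2))
E
```

```text
t 28.8333 tcp [ 567.  -270.5  203. ] rot [3.142e+00 1.000e-03 6.100e-02] F [-1.1  0.2  2.7] w 11.7 q [ 0.73  0.51 -0.47  1.66  0.26  1.04  0.25]
```

View pics/s16z.png

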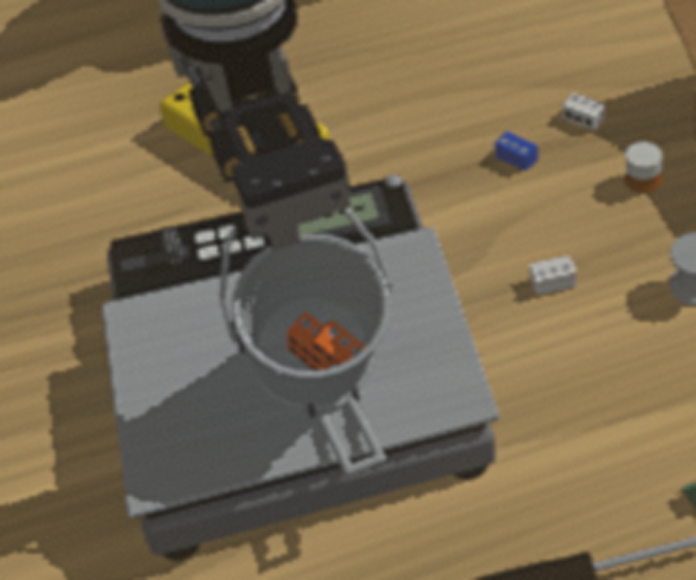

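View pics/t16z.png

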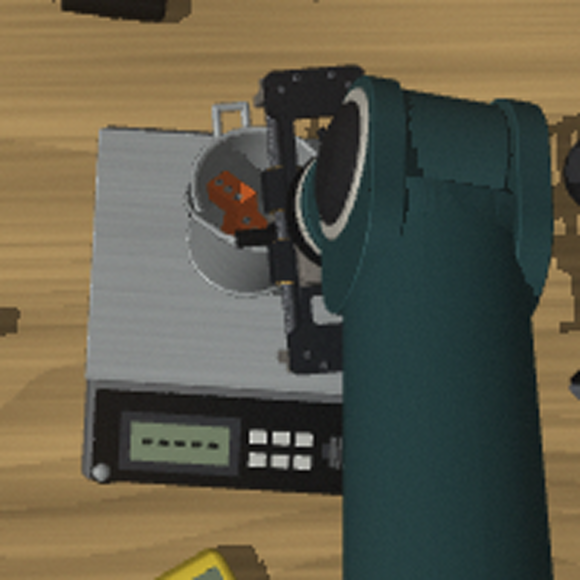

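>>> arm_command(increments="-9 0 0.5 0 0 0 1; -20 0 3 0 0 0 1; -29 0 7 0 0 0 1; -39 0 12 0 0 0 1; -48 0 20 0 0 0 1; -53 0 26 0 0 0 1; -53 0 26 0 0 0 1; -53 0 26 0 0 0 1")

```text
clock: 29.55
tcp_pos: [513.5, -273.9, 176.5]
ee_rot: [-3.141, 0.002, 0.061]
wrist_force: [-1.1, 0.7, 0.8]
gripper_width: 11.7
```

```bash
python3 - <<'E'
from h import *
d=save('wrist','w17'); pr(); W=pts(d,'wrist')
m=(abs(W[...,2]-150)<5)&(np.hypot(W[...,0]-568,W[...,1]+266)<65)
print(m.sum(),cv2.fitEllipse(W[m][:,:2].astype(np.float32)))
d=save('scene','s17')
a=cv2.imread('pics/s17.png')[150:350,60:300]; cv2.imwrite('pics/s17z.png',cv2.resize(a,None,fx=2.9,fy=2.9,interpolation=2))
E
```

```text
t 29.6 tcp [ 514.  -273.9  176.9] rot [-3.141e+00  1.000e-03  6.100e-02] F [-2.5 -0.6  1.6] w 11.5 q [ 0.8   0.46 -0.47  1.79  0.25  0.95  0.28]
2996 ((569.6849975585938, -264.7215881347656), (93.74744415283203, 98.64518737792969), 38.71152877807617)
```

View pics/s17z.png

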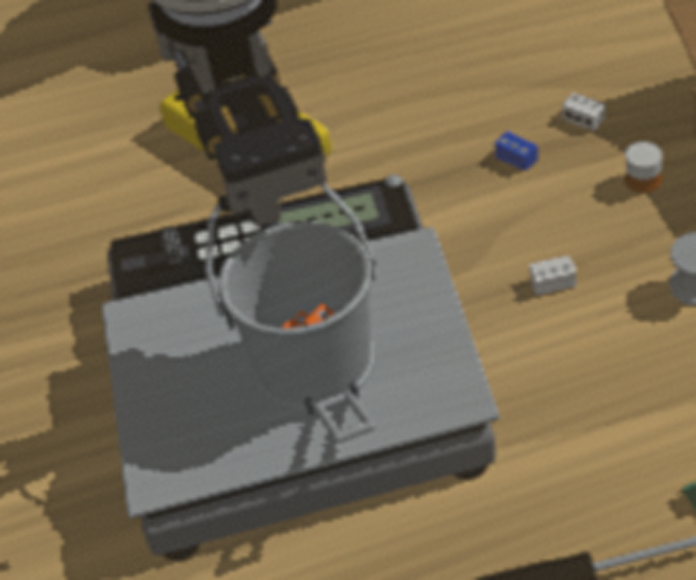

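>>> arm_command(increments="0 0 0 0 0 0 0.76; 0 0 0 0 0 0 0.76; 0 0 0 0 0 0 0.76; 5 0 -1 0 0 0 0.76; 10 0 -6 0 0 0 0.76; 19 0 -13 0 0 0 0.76; 29 0 -19 0 0 0 0.76; 38 0 -23 0 0 0 0.76; 49 0 -26 0 0 0 0.76; 58 0 -27 0 0 0 0.76; 58 0 -27 0 0 0 0.76; 58 0 -27 0 0 0 0.76")

```text
clock: 30.65
tcp_pos: [573.0, -269.7, 203.8]
ee_rot: [-3.141, 0.0, 0.062]
wrist_force: [-0.1, -0.2, -0.6]
gripper_width: 22.1
```

```bash
python3 - <<'E'
from h import *
d=save('wrist','w18'); pr(); W=pts(d,'wrist')
d=save('scene','s18')
a=cv2.imread('pics/s18.png')[150:350,60:300]; cv2.imwrite('pics/s18z.png',cv2.resize(a,None,fx=2.9,fy=2.9,interpolation=2))
E
```

```text
t 30.7 tcp [ 572.3 -269.9  203.6] rot [-3.141e+00  1.000e-03  6.200e-02] F [-1.5 -0.3  0.5] w 22.3 q [ 0.73  0.51 -0.47  1.64  0.26  1.05  0.24]
```

View pics/s18z.png

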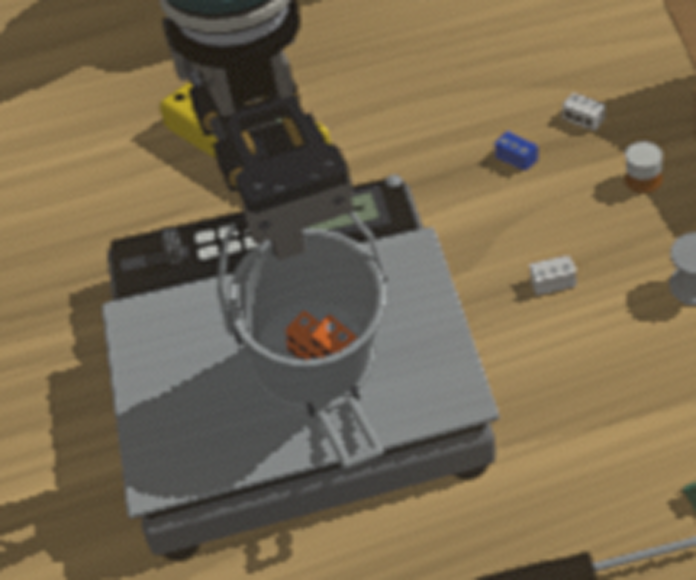

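View pics/w18.png

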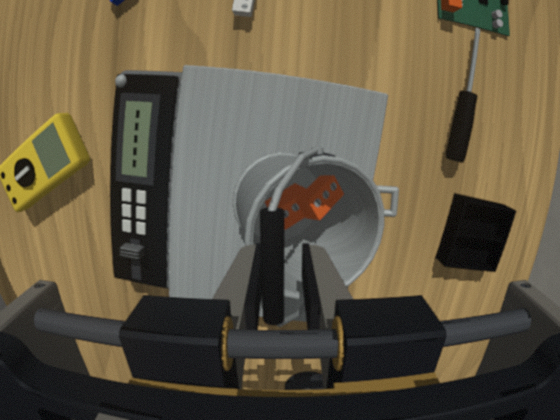

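>>> arm_command(increments="0 0 0 0 0 0 0.6; 0 0 0 0 0 0 0.5; 0 0 0 0 0 0 0.5; 0 0 -20 0 0 0 0.5; 0 0 -50 0 0 0 0.5; 0 0 -70 0 0 0 0.5; 0 0 -70 0 0 0 0.5")

```text
clock: 31.33
tcp_pos: [574.8, -270.7, 279.1]
ee_rot: [3.138, -0.007, 0.061]
wrist_force: [1.0, 0.4, 1.1]
gripper_width: 45.9
```

```bash
python3 - <<'E'
from h import *
d=save('wrist','w19'); pr(); W=pts(d,'wrist')
hsv=cv2.cvtColor(d['img'],cv2.COLOR_RGB2HSV)
m=(abs(W[...,2]-150)<5)&(np.hypot(W[...,0]-568,W[...,1]+266)<65)
print(m.sum(),cv2.fitEllipse(W[m][:,:2].astype(np.float32)))
m2=(W[...,2]>165)&(W[...,2]<230)&(abs(W[...,1]+268)<60)&(abs(W[...,0]-540)<65)&(hsv[...,2]<60); p=W[m2]; print('tube',len(p),np.median(p,0),cv2.minAreaRect(p[:,:2].astype(np.float32)))
for b in blocks('wrist'): print(b)
d=save('scene','s19')
a=cv2.imread('pics/s19.png')[150:350,60:300]; cv2.imwrite('pics/s19z.png',cv2.resize(a,None,fx=2.9,fy=2.9,interpolation=2))
E
```

```text
t 31.3833 tcp [ 573.8 -270.5  276.7] rot [ 3.139 -0.005  0.061] F [-0.1 -0.2 -0.6] w 46.0 q [ 0.74  0.45 -0.49  1.57  0.22  1.18  0.27]
1994 ((567.8433837890625, -267.30670166015625), (97.726806640625, 99.2831802368164), 3.939584493637085)
tube 1329 [ 561.78417316 -266.1178052   214.183429  ] ((562.0148315429688, -277.96051025390625), (11.753304481506348, 84.37919616699219), 3.0884664058685303)
(754.8, -21.3, np.float64(26.7), 31.8, 17.2, -89.3, 235)
(584.4, -254.7, np.float64(115.8), 23.1, 19.0, 35.7, 380)
(570.0, -271.8, np.float64(95.3), 11.9, 9.2, 25.6, 62)
```

View pics/s19z.png

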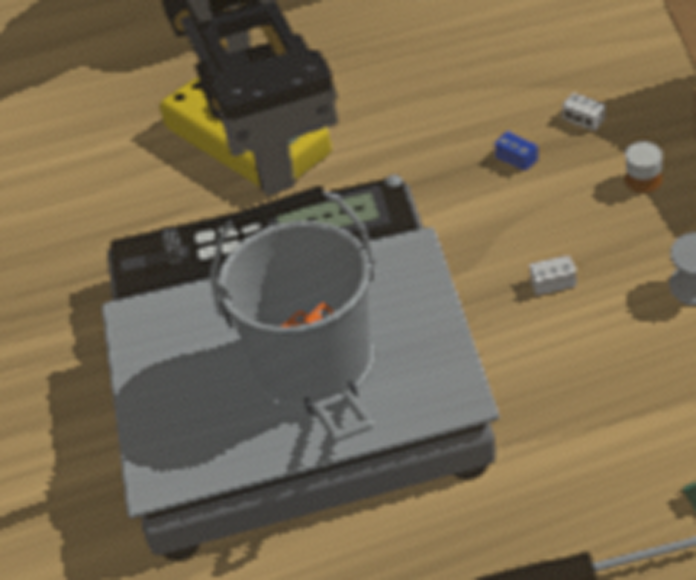

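View pics/w19.png

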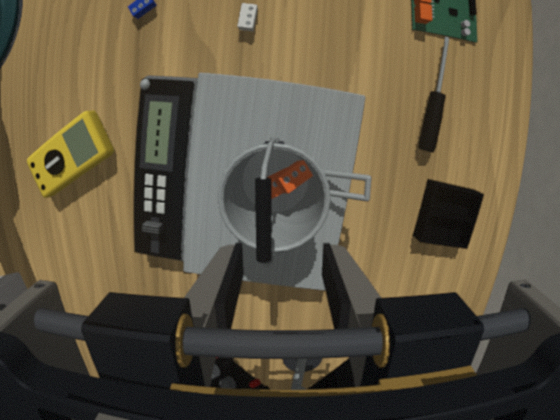

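```bash
python3 - <<'E'
from h import *
inc([562,-268,201],[180,0,3.5])
E
```

```text
[-9.9 -2.8 72.6] [-0.  0.  0.] |d| 73
```

>>> arm_command(increments="-10 -2.8 10 0 0 0 0.5; -10 -2.8 30 0 0 0 0.5; -10 -2.8 55 0 0 0 0.5; -10 -2.8 72 0 0 0 0.5; -10 -2.8 73 0 0 0 0.5; -10 -2.8 73 0 0 0 0.8; -10 -2.8 73 0 0 0 1; -10 -2.8 73 0 0 0 1; -10 -2.8 73 0 0 0 1; -10 -2.8 73 0 0 0 1; -10 -2.8 73 0 0 0 1; -10 -2.8 73 0 0 0 1", force=30)

```text
clock: 32.48
tcp_pos: [562.7, -268.1, 201.9]
ee_rot: [3.141, -0.001, 0.061]
wrist_force: [-1.2, 0.7, 3.5]
gripper_width: 11.0
```

>>> arm_command(increments="0 0 -4 0 0 0 1; 0 0 -10 0 0 0 1; 0 0 -18 0 0 0 1; 0 0 -26 0 0 0 1; 0 0 -34 0 0 0 1; 0 0 -40 0 0 0 1; 0 0 -44 0 0 0 1; 0 0 -46 0 0 0 1; 0 0 -46 0 0 0 1; 0 0 -46 0 0 0 1")

```text
clock: 33.32
tcp_pos: [562.2, -268.0, 246.9]
ee_rot: [-3.142, 0.0, 0.061]
wrist_force: [-0.8, 0.3, -3.0]
gripper_width: 11.0
```

```bash
python3 - <<'E'
from h import *
d=save('wrist','w20'); pr()
d=save('scene','s20')
a=cv2.imread('pics/s20.png')[110:350,60:300]; cv2.imwrite('pics/s20z.png',cv2.resize(a,None,fx=2.4,fy=2.4,interpolation=2))
inc([562,-268,300]); inc([511.4,253,300],[180,0,90.5])
E
```

```text
t 33.3667 tcp [ 562.1 -267.9  246.7] rot [-3.141e+00  1.000e-03  6.100e-02] F [ 0.  -1.1 -3.2] w 11.3 q [ 0.75  0.46 -0.48  1.63  0.23  1.12  0.27]
 [ -0.1   0.1 -53.4] [0. 0. 0.] |d| 53
 [ -18.6 -523.   -53.2] [ -0.1   0.  -87. ] |d| 526
```

View pics/s20z.png

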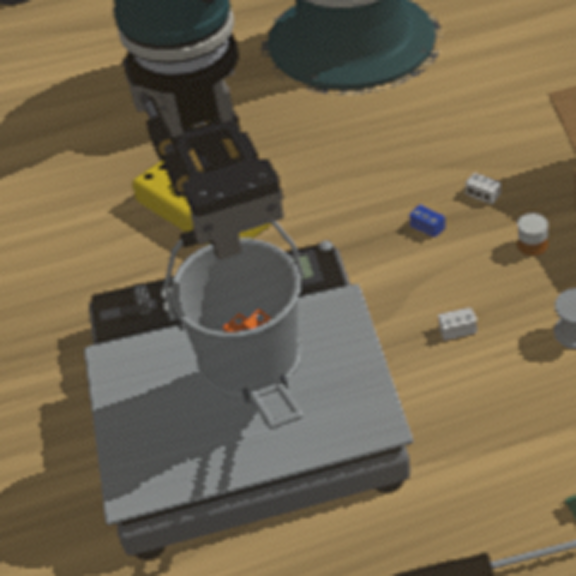

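>>> arm_command(increments="0 0 -10 0 0 0 1; 0 0 -22 0 0 0 1; 0 0 -36 0 0 0 1; 0 -5 -48 0 0 -1 1; 0 -14 -53 0 0 -3 1; -1 -28 -53 0 0 -6 1; -2 -46 -53 0 0 -9 1; -3 -66 -53 0 0 -12 1; -3 -88 -53 0 0 -16 1; -4 -110 -53 0 0 -20 1; -5 -132 -53 0 0 -24 1; -5 -154 -53 0 0 -28 1")

```text
clock: 34.42
tcp_pos: [546.9, -111.5, 299.9]
ee_rot: [-3.141, 0.001, 0.558]
wrist_force: [0.2, -0.0, -3.2]
gripper_width: 10.8
```

```bash
python3 - <<'E'
from h import *
pr(); inc([511.4,253,300],[180,0,90.5])
E
```

```text
t 34.4167 tcp [ 546.9 -111.5  299.9] rot [-3.141e+00  1.000e-03  5.580e-01] F [ 0.2 -0.  -3.2] w 10.8 q [ 0.67  0.32 -0.66  1.71  0.21  1.18  0.52]
 [ 162.8 -328.     0. ] [ -0.    0.  -58.5] |d| 366
```

>>> arm_command(increments="11 -22 0 0 0 -4 1; 21 -43 0 0 0 -8 1; 32 -64 0 0 0 -12 1; 43 -86 0 0 0 -16 1; 54 -108 0 0 0 -20 1; 65 -130 0 0 0 -24 1; 75 -151 0 0 0 -28 1; 86 -173 0 0 0 -32 1; 97 -195 0 0 0 -36 1; 108 -217 0 0 0 -40 1; 118 -238 0 0 0 -44 1; 128 -258 0 0 0 -48 1")

```text
clock: 35.42
tcp_pos: [521.0, 175.0, 300.1]
ee_rot: [3.142, -0.0, 1.395]
wrist_force: [1.1, 0.0, -3.4]
gripper_width: 11.4
```

```bash
python3 - <<'E'
from h import *
pr(); inc([511.4,253,300],[180,0,90.5])
E
```

```text
t 35.4167 tcp [521.  175.  300.1] rot [ 3.142 -0.     1.395] F [ 1.1  0.  -3.4] w 11.4 q [ 0.34  0.38 -0.92  1.72  0.32  1.2   0.74]
 [ 75.1 -23.1   0.1] [  0.   -0.  -10.5] |d| 79
```

>>> arm_command(increments="18 -6 0 0 0 -4 1; 35 -12 0 0 0 -7 1; 48 -17 0 0 0 -9 1; 58 -20 0 0 0 -10 1; 65 -23 0 0 0 -10.5 1; 68 -24 0 0 0 -10.5 1; 70 -24 0 0 0 -10.5 1; 70 -24 0 0 0 -10.5 1; 70 -24 0 0 0 -10.5 1; 70 -24 0 0 0 -10.5 1")

```text
clock: 36.25
tcp_pos: [511.6, 244.6, 299.9]
ee_rot: [-3.142, 0.001, 1.57]
wrist_force: [0.4, -0.6, -2.7]
gripper_width: 11.0
```

```bash
python3 - <<'E'
from h import *
d=save('wrist','w21'); pr()
d=save('scene','s21'); d=save('top','t21')
a=np.hstack([cv2.imread('pics/s21.png')[80:330,230:530],cv2.imread('pics/t21.png')[100:350,50:350]]); cv2.imwrite('pics/s21z.png',cv2.resize(a,None,fx=1.33,fy=1.33,interpolation=2))
inc([511.4,253,152],[180,0,90.5])
E
```

```text
t 36.3 tcp [511.6 244.6 300. ] rot [3.141 0.    1.57 ] F [-0.3 -0.4 -4. ] w 11.0 q [ 0.22  0.43 -0.95  1.68  0.37  1.23  0.76]
 [ 8.10e+00 -1.00e-01  1.48e+02] [ 0.   0.  -0.5] |d| 148
```

View pics/s21z.png

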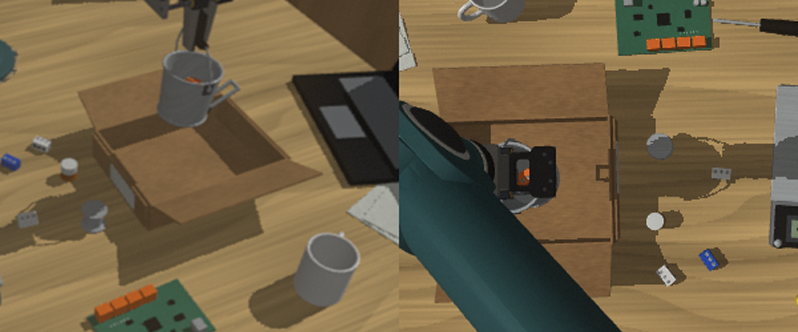

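View pics/w21.png

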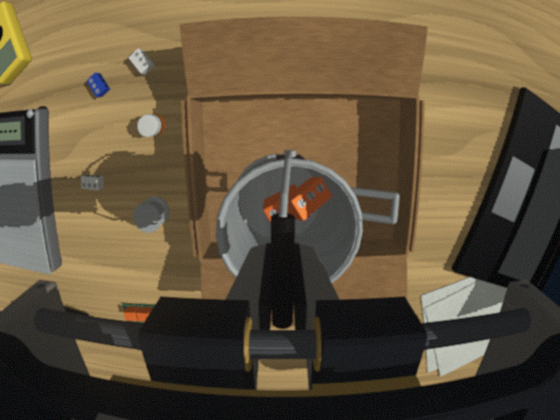

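>>> arm_command(increments="3 0 10 0 0 0 1; 8 0 30 0 0 0 1; 8 0 52 0 0 0 1; 8 0 74 0 0 0 1; 8 0 96 0 0 0 1; 8 0 115 0 0 0 1; 8 0 128 0 0 0 1; 8 0 136 0 0 0 1; 8 0 140 0 0 0 1; 8 0 143 0 0 0 1; 8 0 145 0 0 0 1; 8 0 145 0 0 0 1")

```text
clock: 37.4
tcp_pos: [511.5, 253.7, 155.4]
ee_rot: [3.141, -0.0, 1.571]
wrist_force: [0.1, 0.2, -2.7]
gripper_width: 10.9
```

>>> arm_command(increments="0 0 1 0 0 0 1; 0 0 2 0 0 0 1; 0 0 3 0 0 0 1; 0 0 3 0 0 0 1")

```text
clock: 37.73
tcp_pos: [512.3, 252.8, 153.2]
ee_rot: [3.139, 0.001, 1.57]
wrist_force: [0.4, -2.9, 4.5]
gripper_width: 11.1
```

>>> arm_command(increments="0 0 -1 0 0 0 0.9; 0 0 -1 0 0 0 0.7; 0 0 -1 0 0 0 0.6; 0 0 -1 0 0 0 0.6; 0 0 -1 0 0 0 0.6; 0 0 -20 0 0 0 0.6; 0 0 -50 0 0 0 0.6; 0 0 -90 0 0 0 0.6; 0 0 -130 0 0 0 0.6; 0 0 -150 0 0 0 0.6; 0 0 -150 0 0 0 0.6")

```text
clock: 38.65
tcp_pos: [512.9, 255.7, 307.2]
ee_rot: [3.134, -0.004, 1.571]
wrist_force: [1.0, 1.1, -0.5]
gripper_width: 36.3
```

```bash
python3 - <<'E'
from h import *
d=save('wrist','w22'); pr(); W=pts(d,'wrist'); hsv=cv2.cvtColor(d['img'],cv2.COLOR_RGB2HSV)
m=(abs(W[...,2]-99)<5)&(np.hypot(W[...,0]-511,W[...,1]-253)<70)
print(m.sum(),cv2.fitEllipse(W[m][:,:2].astype(np.float32)),W[m].mean(0))
m2=(W[...,2]>125)&(W[...,2]<180)&(abs(W[...,1]-253)<65)&(abs(W[...,0]-511)<65)&(hsv[...,2]<60); p=W[m2]; print('tube',len(p),np.median(p,0),cv2.minAreaRect(p[:,:2].astype(np.float32)))
m=(W[...,2]>14)&(W[...,2]<60)&(abs(W[...,0]-511)<30)&(W[...,1]>305)&(W[...,1]<380); p=W[m]; print('loop',len(p),p.min(0),p.max(0),cv2.minAreaRect(p[:,:2].astype(np.float32)))
for y in range(305,365,8):
    q=p[abs(p[:,1]-y)<4]; print(y,len(q),np.round(np.median(q,0),1) if len(q) else '', np.round(q[:,0].min(),1) if len(q) else '',np.round(q[:,0].max(),1) if len(q) else '')
for o in cams.tip_of('wrist','loop_grip')[:2]: print(o)
for b in blocks('wrist'): print(b)
E
```

```text
t 38.7 tcp [512.  254.5 304.3] rot [ 3.137e+00 -2.000e-03  1.571e+00] F [-0.3 -0.2  0.7] w 36.7 q [ 0.2   0.43 -0.95  1.67  0.37  1.23  0.74]
1294 ((511.6943054199219, 249.11151123046875), (97.92876434326172, 99.22470092773438), 113.13983917236328) [510.457103   248.3378788   98.86056174]
tube 743 [510.85614267 251.97549102 163.52383943] ((511.77752685546875, 252.44268798828125), (10.906216621398926, 64.10292053222656), 89.6780776977539)
loop 432 [496.72786144 306.04591257  17.62032969] [527.29892308 355.13379686  48.48274102] ((512.3448486328125, 330.311767578125), (49.34379577636719, 30.3577823638916), 88.19060516357422)
305 15 [500.2 307.5  20.6] 497.5 503.5
313 57 [502.6 313.3  23.9] 496.7 527.0
321 62 [520.9 321.   28.1] 497.4 527.3
329 61 [520.5 329.3  32.8] 498.2 527.1
337 62 [520.4 337.2  38.1] 498.3 527.1
345 89 [510.6 345.7  43.7] 498.2 527.2
353 86 [511.8 351.6  46.4] 498.4 527.3
361 0   
{'uv': [346.5, 171.2], 'confidence': 0.64}
{'uv': [275.5, 171.6], 'confidence': 0.23}
(436.6, 69.6, np.float64(5.8), 26.9, 7.8, 5.1, 42)
(497.8, 267.6, np.float64(63.4), 25.5, 19.4, 12.4, 243)
(515.4, 238.0, np.float64(44.3), 18.7, 9.2, -0.3, 55)
```

View pics/w22.png

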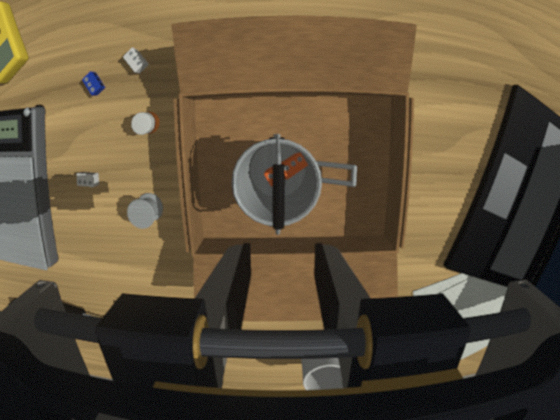

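```bash
python3 - <<'E'
from h import *
inc([512.8,342,150],[180,0,-0.5])
E
```

```text
[ 89.1   2.2 150.9] [-0.   0.1 90.5] |d| 175
```

>>> arm_command(increments="8 0 0 0 0 7 0.4; 20 0.5 10 0 0 14 0.4; 35 1 20 0 0 21 0.4; 50 1 30 0 0 28 0.4; 65 1.5 40 0 0 35 0.4; 80 2 60 0 0 42 0.4; 87 2 80 0 0 49 0.4; 87 2 100 0 0 56 0.4; 87 2 120 0 0 63 0.4; 87 2 135 0 0 70 0.4; 87 2 145 0 0 77 0.4; 87 2 145 0 0 84 0.4")

```text
clock: 39.8
tcp_pos: [510.7, 338.5, 151.8]
ee_rot: [3.138, 0.008, 0.099]
wrist_force: [-0.3, -0.1, -0.6]
gripper_width: 55.3
```

>>> arm_command(increments="0 0 0 0 0 5 0.4; 0 0 0 0 0 6.5 0.4; 0 0 0 0 0 6.5 0.4; 0 0 0 0 0 6.5 0.4")

```text
clock: 40.13
tcp_pos: [512.6, 340.2, 156.0]
ee_rot: [3.141, 0.001, -0.006]
wrist_force: [-0.4, -0.5, -0.3]
gripper_width: 55.3
```

```bash
python3 - <<'E'
from h import *
d=save('wrist','w23'); pr(); W=pts(d,'wrist')
m=(W[...,2]>14)&(W[...,2]<60)&(abs(W[...,0]-511)<30)&(W[...,1]>305)&(W[...,1]<380); p=W[m]; print('loop',len(p),p.min(0),p.max(0),cv2.minAreaRect(p[:,:2].astype(np.float32)))
for y in range(305,365,8):
    q=p[abs(p[:,1]-y)<4]; print(y,len(q),np.round(np.median(q,0),1) if len(q) else '', np.round(q[:,0].min(),1) if len(q) else '',np.round(q[:,0].max(),1) if len(q) else '')
for o in cams.tip_of('wrist','loop_grip')[:2]: print(o)
inc([512.8,342,29],[180,0,-0.5])
E
```

```text
t 40.1833 tcp [512.8 340.3 156.3] rot [ 3.141e+00  1.000e-03 -6.000e-03] F [ 0.   0.8 -0. ] w 55.4 q [-0.26  0.55 -0.51  1.72  0.32  0.95 -0.9 ]
loop 812 [497.77837951 305.37798193  16.20370196] [527.81007316 355.22354637  48.54225486] ((512.920166015625, 330.2925109863281), (49.72383117675781, 29.97182846069336), 89.61878204345703)
305 43 [504.7 307.2  20.2] 497.8 527.1
313 86 [504.8 312.9  23.8] 497.9 527.8
321 94 [521.  321.   28.4] 498.4 527.7
329 104 [520.9 328.9  33.3] 498.0 527.4
337 106 [504.7 337.   38.2] 498.2 527.8
345 134 [513.2 345.5  43.3] 498.1 527.7
353 245 [512.8 352.5  46.5] 498.1 527.4
361 0   
{'uv': [281.0, 205.4], 'confidence': 0.91}
 [-1.000e-01 -1.700e+00  1.275e+02] [0.  0.  0.1] |d| 128
```

View pics/w23.png

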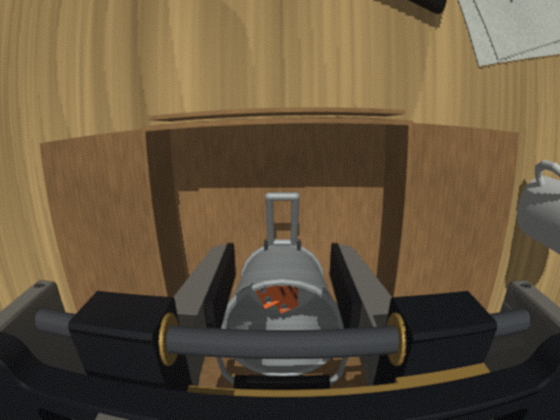

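>>> arm_command(increments="0 -1.5 25 0 0 0 0.4; 0 -1.5 55 0 0 0 0.4; 0 -1.5 85 0 0 0 0.4; 0 -1.5 110 0 0 0 0.4; 0 -1.5 124 0 0 0 0.4; 0 -1.5 126 0 0 0 0.4; 0 -1.5 126 0 0 0 0.7; 0 -1.5 126 0 0 0 1; 0 -1.5 126 0 0 0 1; 0 -1.5 126 0 0 0 1; 0 -1.5 126 0 0 0 1; 0 -1.5 126 0 0 0 1", force=25)

```text
clock: 41.23
tcp_pos: [513.9, 342.9, 32.3]
ee_rot: [-3.14, -0.002, -0.008]
wrist_force: [0.7, 0.7, 2.6]
gripper_width: 29.5
```

>>> arm_command(increments="0 0 -5 0 0 0 1; 0 0 -12 0 0 0 1; 0 0 -20 0 0 0 1; 0 0 -28 0 0 0 1; 0 0 -36 0 0 0 1; 0 0 -44 0 0 0 1; 0 0 -52 0 0 0 1; 0 0 -60 0 0 0 1; 0 0 -60 0 0 0 1", force=30)

```text
clock: 41.98
tcp_pos: [514.0, 343.0, 93.3]
ee_rot: [-3.139, -0.002, -0.009]
wrist_force: [0.0, 1.5, 1.8]
gripper_width: 29.1
```

```bash
python3 - <<'E'
from h import *
pr()
d=save('scene','s24'); d=save('wrist','w24')
a=np.hstack([cv2.resize(cv2.imread('pics/s24.png')[100:290,260:500],(480,380)),cv2.resize(cv2.imread('pics/w24.png'),(320,240)) if 0 else cv2.resize(cv2.imread('pics/w24.png')[80:420,80:480],(320,380))]); cv2.imwrite('pics/s24z.png',a)
E
```

```text
t 41.9833 tcp [514.  343.   93.3] rot [-3.139e+00 -2.000e-03 -9.000e-03] F [0.  1.5 1.8] w 29.1 q [-0.29  0.63 -0.48  1.76  0.37  0.84 -0.95]
```

View pics/s24z.png

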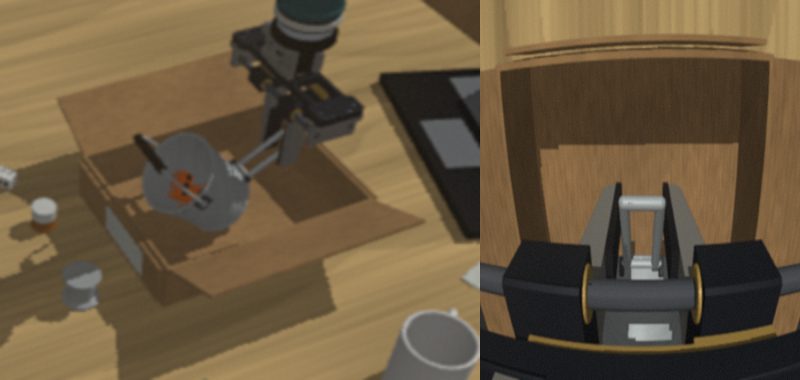

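>>> arm_command(increments="0 -3 -8 0 0 0 1; 0 -6 -16 0 0 0 1; 0 -9 -24 0 0 0 1; 0 -12 -32 0 0 0 1; 0 -15 -40 0 0 0 1; 0 -18 -48 0 0 0 1; 0 -20 -56 0 0 0 1; 0 -20 -64 0 0 0 1; 0 -20 -72 0 0 0 1; 0 -20 -80 0 0 0 1; 0 -20 -86 0 0 0 1; 0 -20 -86 0 0 0 1")

```text
clock: 43.08
tcp_pos: [514.1, 362.6, 178.8]
ee_rot: [-3.14, -0.002, -0.009]
wrist_force: [0.5, 2.5, -1.5]
gripper_width: 29.2
```

```bash
python3 - <<'E'
from h import *
pr()
d=save('scene','s25'); d=save('wrist','w25')
a=np.hstack([cv2.resize(cv2.imread('pics/s25.png')[100:290,260:500],(480,380)),cv2.resize(cv2.imread('pics/w25.png')[80:420,80:480],(320,380))]); cv2.imwrite('pics/s25z.png',a)
E
```

```text
t 43.0833 tcp [514.1 362.6 178.8] rot [-3.14e+00 -2.00e-03 -9.00e-03] F [ 0.5  2.5 -1.5] w 29.2 q [-0.29  0.54 -0.52  1.67  0.31  1.   -0.92]
```

View pics/s25z.png

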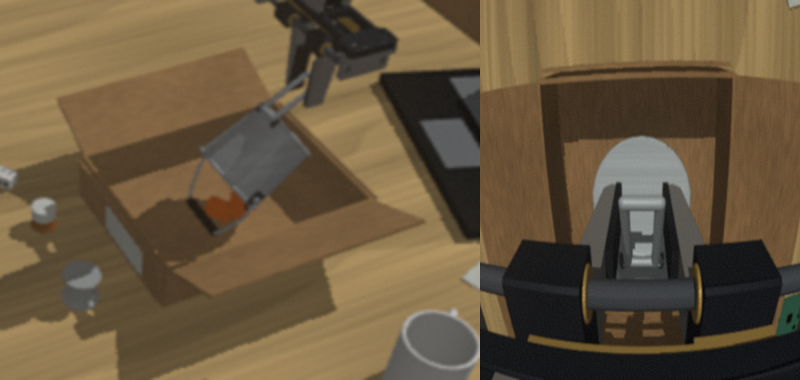

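>>> arm_command(increments="0 0 -8 0 0 0 1; 0 0 -16 0 0 0 1; 0 0 -24 0 0 0 1; 0 0 -32 0 0 0 1; 0 0 -40 0 0 0 1; 0 0 -48 0 0 0 1; 0 0 -56 0 0 0 1; 0 0 -60 0 0 0 1; 0 0 -60 0 0 0 1; 0 0 -60 0 0 0 1; 0 0 -60 0 0 0 1")

```text
clock: 44.1
tcp_pos: [513.2, 361.7, 236.5]
ee_rot: [3.141, 0.001, -0.008]
wrist_force: [-0.1, 0.7, -3.3]
gripper_width: 28.9
```

```bash
python3 - <<'E'
from h import *
pr()
d=save('scene','s26'); d=save('wrist','w26'); save('top','t26')
a=np.hstack([cv2.resize(cv2.imread('pics/s26.png')[60:290,260:500],(480,460)),cv2.resize(cv2.imread('pics/t26.png')[130:350,60:230],(320,414))[:460] if 0 else cv2.resize(cv2.imread('pics/t26.png')[130:350,60:220],(320,460))]); cv2.imwrite('pics/s26z.png',a)
for b in blocks('scene'): print(b)
for b in blocks('top'): print('t',b)
E
```

```text
t 44.1 tcp [513.2 361.7 236.5] rot [ 3.141e+00  1.000e-03 -8.000e-03] F [-0.1  0.7 -3.3] w 28.9 q [-0.27  0.49 -0.54  1.62  0.27  1.11 -0.89]
(492.0, 272.8, np.float64(21.1), 86.4, 26.5, -39.2, 38)
(535.8, 260.1, np.float64(21.3), 77.6, 42.0, -9.5, 226)
(490.6, -557.5, np.float64(44.3), 19.0, 8.1, 36.6, 40)
(755.3, 15.4, np.float64(25.5), 104.4, 21.1, -86.7, 537)
t (756.3, -23.9, np.float64(29.3), 22.5, 17.7, -83.9, 74)
t (751.2, 56.9, np.float64(29.7), 23.0, 18.4, -82.2, 74)
t (753.9, 29.5, np.float64(28.6), 21.5, 17.7, 89.5, 71)
t (754.0, 3.5, np.float64(29.0), 21.5, 17.2, 89.9, 73)
t (561.6, 258.0, np.float64(24.4), 33.2, 12.5, 50.0, 67)
t (550.7, -621.2, np.float64(45.7), 15.1, 9.2, 43.5, 31)
t (515.4, 269.6, np.float64(25.9), 35.4, 13.4, 4.4, 76)
t (491.1, -554.0, np.float64(46.8), 15.2, 10.3, 51.5, 32)
```

View pics/s26z.png

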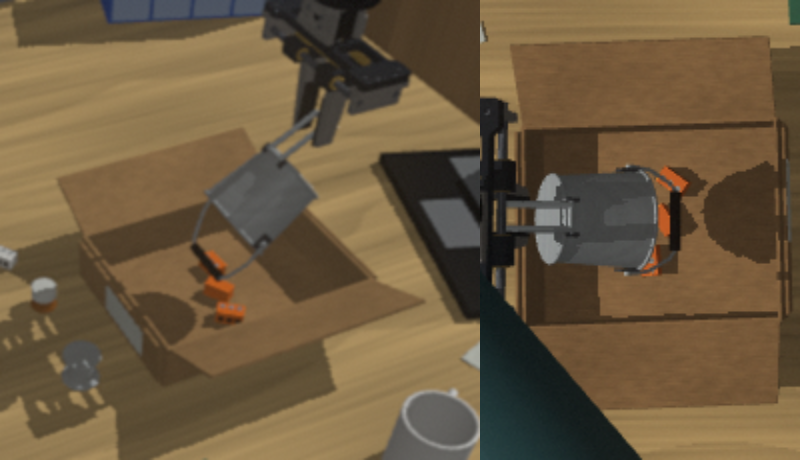

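View pics/w26.png

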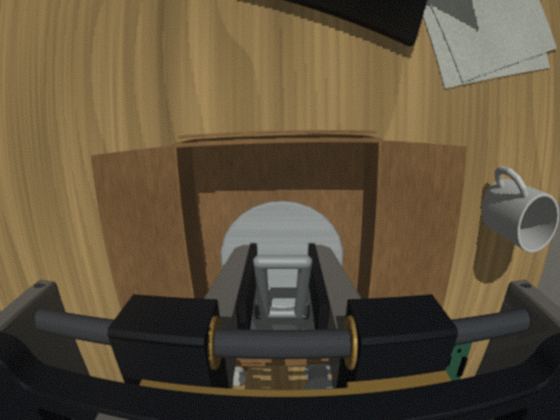

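```bash
python3 - <<'E'
from h import *
d=cams.get_image('wrist'); W=pts(d,'wrist')
p=W[205:240,240:320].reshape(-1,3); p=p[~np.isnan(p[:,0])]
m=(p[:,2]>80); p=p[m]; c=p.mean(0); u,s,v=np.linalg.svd(p-c); print(len(p),c,s,v[2],np.degrees(np.arccos(abs(v[2][2]))))
W=pts(cams.get_image('top'),'top')
m=(W[...,2]>50)&(W[...,2]<250)&(abs(W[...,0]-512)<60)&(W[...,1]>200)&(W[...,1]<345); p=W[m]
for y in range(215,345,10):
    q=p[abs(p[:,1]-y)<5]; print(y,len(q),np.round(np.percentile(q[:,2],[10,90]),1) if len(q) else '')
E
```

```text
2640 [511.90833429 362.33150644 162.03053163] [867.30477775 452.82593334  28.80014112] [0.01308524 0.78480506 0.61960455] 51.71273756507289
215 0 
225 0 
235 1 [75.7 75.7]
245 240 [ 71.  163.6]
255 251 [ 84.6 169.6]
265 290 [133.7 176. ]
275 299 [133.9 181.6]
285 288 [141.8 189.2]
295 263 [161.1 195.9]
305 269 [171.4 202.7]
315 277 [178.  216.4]
325 222 [184.4 222.1]
335 163 [190.5 229.4]
```

>>> arm_command(increments="0 -8 0 0 0 0 1; 0 -18 0 0 0 0 1; 0 -26 2 0 0 0 1; 0 -30 10 0 0 0 1; 0 -30 22 0 0 0 1; 0 -30 36 0 0 0 1; 0 -30 50 0 0 0 1; 0 -30 60 0 0 0 1; 0 -30 66 0 0 0 1; 0 -30 66 0 0 0 1")

```text
clock: 45.28
tcp_pos: [512.8, 390.1, 168.1]
ee_rot: [3.138, 0.004, -0.009]
wrist_force: [-0.9, 0.5, -3.6]
gripper_width: 28.7
```

```bash
cat > two.py <<'E'
import sys
from h import *
n=sys.argv[1]; pr()
save('scene','s'+n); save('top','t'+n); save('wrist','w'+n)
a=np.hstack([cv2.resize(cv2.imread(f'pics/s{n}.png')[60:290,260:500],(480,460)),cv2.resize(cv2.imread(f'pics/t{n}.png')[130:350,60:220],(320,460))]); cv2.imwrite(f'pics/s{n}z.png',a)
E
python3 two.py 27
```

```text
t 45.2833 tcp [512.8 390.1 168.1] rot [ 3.138  0.004 -0.009] F [-0.9  0.5 -3.6] w 28.7 q [-0.34  0.58 -0.51  1.64  0.33  1.01 -0.96]
```

View pics/s27z.png

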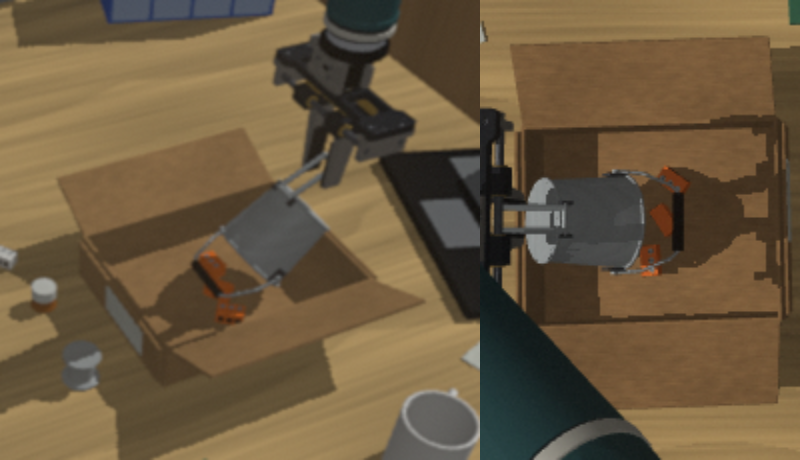

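>>> arm_command(increments="0 -1 5 0 0 0 1; 0 -4 10 0 0 0 1; 0 -8 15 0 0 0 1; 0 -13 20 0 0 0 1; 0 -21 25 0 0 0 1; 0 -29 30 0 0 0 1; 0 -36 35 0 0 0 1; 0 -42 40 0 0 0 1; 0 -46 46 0 0 0 1; 0 -49 51 0 0 0 1; 0 -50 54 0 0 0 1; 0 -50 54 0 0 0 1")

```text
clock: 46.43
tcp_pos: [515.4, 449.5, 121.7]
ee_rot: [-3.129, -0.007, -0.006]
wrist_force: [1.3, 3.2, 17.2]
gripper_width: 29.1
```

```bash
python3 two.py 28
```

```text
t 46.4333 tcp [515.4 449.5 121.7] rot [-3.129 -0.007 -0.006] F [ 1.3  3.2 17.2] w 29.1 q [-0.43  0.69 -0.49  1.58  0.37  0.96 -1.04]
```

View pics/s28z.png

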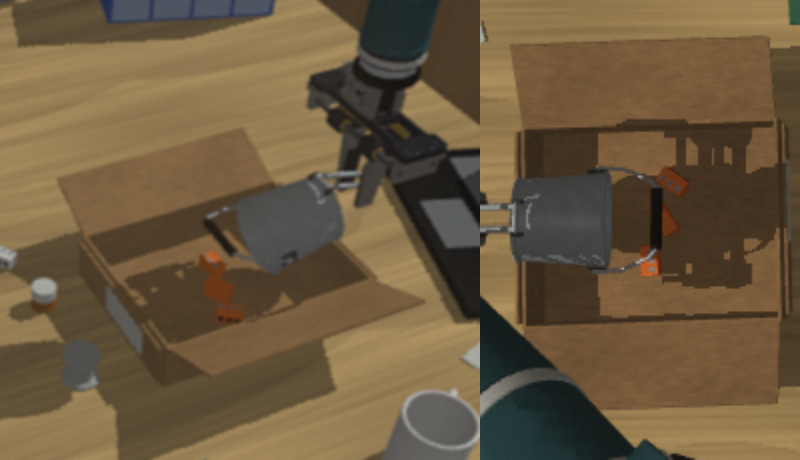

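>>> arm_command(increments="0 4 -8 0 0 0 1; 0 10 -14 0 0 0 1; 0 18 -14 0 0 0 1; 0 26 -14 0 0 0 1; 0 30 -10 0 0 0 1; 0 32 -4 0 0 0 1; 0 32 -4 0 0 0 1")

```text
clock: 47.17
tcp_pos: [513.2, 408.0, 118.7]
ee_rot: [3.139, 0.003, -0.01]
wrist_force: [-1.1, -0.0, -2.7]
gripper_width: 28.9
```

```bash
python3 two.py 29
```

```text
t 47.1667 tcp [513.2 408.  118.7] rot [ 3.139e+00  3.000e-03 -1.000e-02] F [-1.1 -0.  -2.7] w 28.9 q [-0.38  0.66 -0.49  1.64  0.36  0.94 -1.01]
```

View pics/s29z.png

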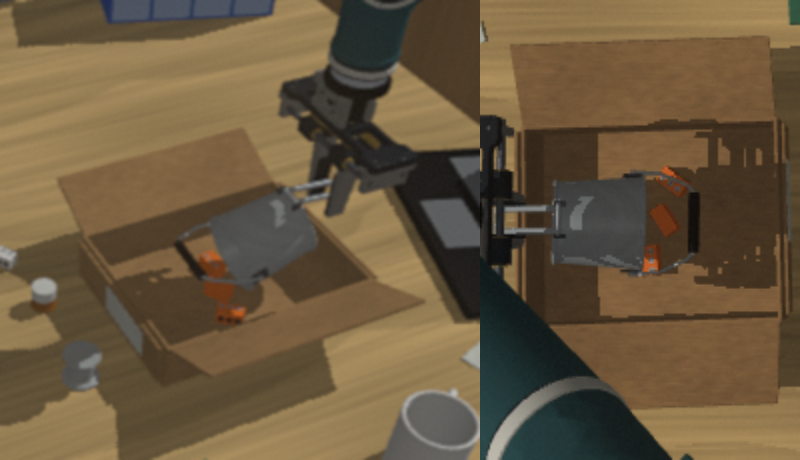

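View pics/w29.png

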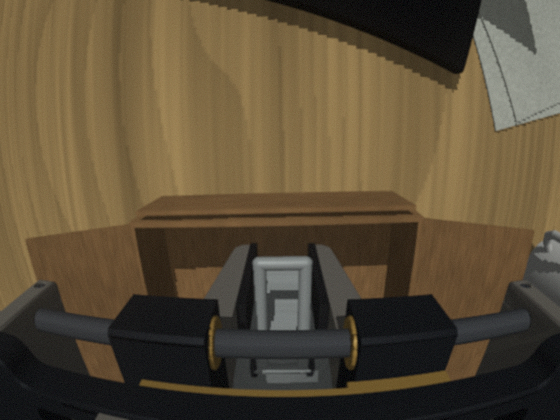

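>>> arm_command(increments="0 -6 0 0 0 0 1; 0 -14 2 0 0 0 1; 0 -20 6 0 0 0 1; 0 -20 10 0 0 0 1; 0 -20 13 0 0 0 1; 0 -20 15 0 0 0 1; 0 -20 15 0 0 0 1")

```text
clock: 47.9
tcp_pos: [513.7, 429.3, 105.1]
ee_rot: [3.14, 0.001, -0.009]
wrist_force: [0.2, 0.0, -2.5]
gripper_width: 28.9
```

```bash
python3 two.py 30;  python3 - <<'E'
from h import *
W=pts(cams.get_image('top'),'top')
m=(W[...,2]>10)&(W[...,2]<250)&(abs(W[...,0]-512)<8)&(W[...,1]>200)&(W[...,1]<425); p=W[m]
for y in range(205,425,10):
    q=p[abs(p[:,1]-y)<5]; print(y,len(q),np.round(np.percentile(q[:,2],[10,90]),1) if len(q) else '')
E
```

```text
t 47.9 tcp [513.7 429.3 105.1] rot [ 3.14e+00  1.00e-03 -9.00e-03] F [ 0.2  0.  -2.5] w 28.9 q [-0.42  0.69 -0.48  1.61  0.38  0.93 -1.04]
205 0 
215 0 
225 1 [10.5 10.5]
235 14 [63.3 71.7]
245 28 [68.4 72.9]
255 1 [29.2 29.2]
265 31 [20.8 28.4]
275 21 [21.7 26.6]
285 14 [ 21.3 106. ]
295 36 [100.8 106.4]
305 40 [102.  108.2]
315 40 [105.8 111. ]
325 39 [107.3 114.2]
335 40 [109.5 115.7]
345 38 [113.6 118.8]
355 36 [115.6 121.2]
365 35 [117.9 124. ]
375 36 [120.5 131. ]
385 10 [124.6 130.1]
395 5 [126.2 129.3]
405 81 [198.7 233.3]
415 43 [ 37.8 125.2]
```

View pics/s30z.png

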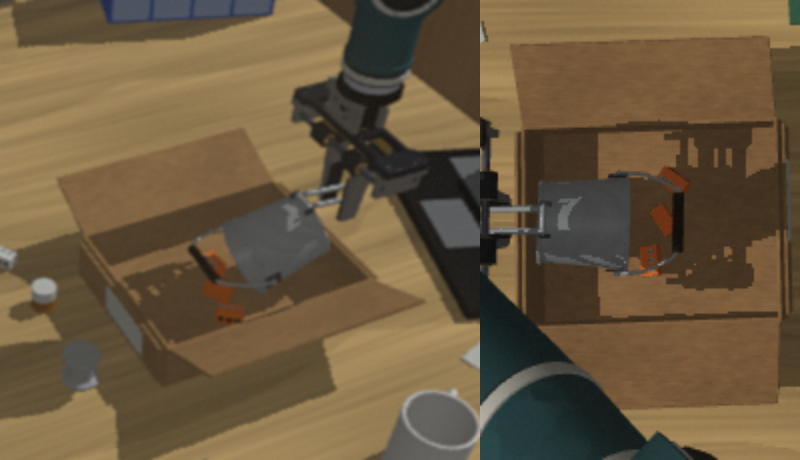

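>>> arm_command(increments="0 3 5 0 0 0 1; 0 4 10 0 0 0 1; 0 4 15 0 0 0 1; 0 4 20 0 0 0 1; 0 4 24 0 0 0 1; 0 4 24 0 0 0 1")

```text
clock: 48.6
tcp_pos: [513.7, 426.3, 81.5]
ee_rot: [-3.141, 0.0, -0.008]
wrist_force: [0.3, 2.4, 2.1]
gripper_width: 28.8
```

```bash
python3 two.py 31;  python3 - <<'E'
from h import *
W=pts(cams.get_image('top'),'top')
m=(W[...,2]>10)&(W[...,2]<250)&(abs(W[...,0]-512)<8)&(W[...,1]>200)&(W[...,1]<425); p=W[m]
for y in range(205,425,10):
    q=p[abs(p[:,1]-y)<5]; print(y,len(q),np.round(np.percentile(q[:,2],[10,90]),1) if len(q) else '')
E
```

```text
t 48.6 tcp [513.7 426.3  81.5] rot [-3.141  0.    -0.008] F [0.3 2.4 2.1] w 28.8 q [-0.42  0.72 -0.47  1.63  0.39  0.89 -1.05]
205 0 
215 0 
225 14 [69.8 76.3]
235 29 [71.8 77. ]
245 0 
255 15 [17.8 27.1]
265 31 [19.4 28.1]
275 24 [21.6 28.7]
285 23 [ 99.7 105.6]
295 39 [ 99.9 105.2]
305 44 [ 11.8 105.6]
315 35 [101.9 106.1]
325 40 [101.  107.4]
335 34 [103.1 107.8]
345 33 [103.  110.1]
355 32 [104.3 110.1]
365 40 [105.3 113. ]
375 24 [109.9 117.2]
385 4 [110.  114.2]
395 11 [108.6 177.5]
405 68 [172.  209.5]
415 59 [ 18.1 102.9]
```

View pics/s31z.png

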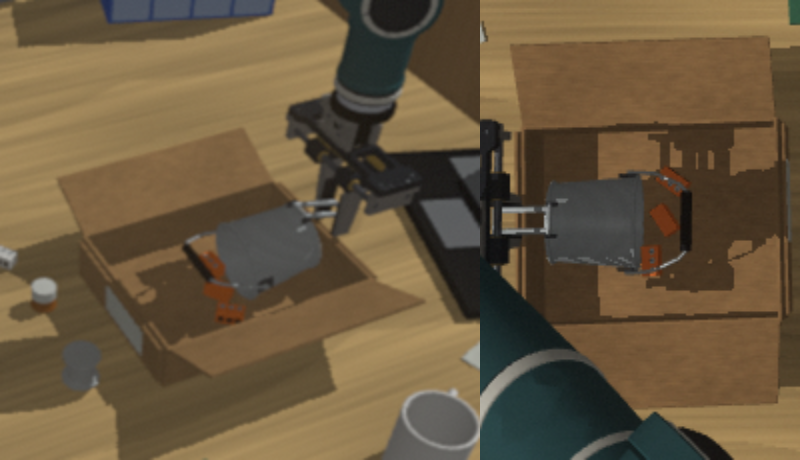

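>>> arm_command(increments="0 0 2 0 0 0 1; 0 0 3 0 0 0 1; 0 0 3 0 0 0 0.8; 0 0 3 0 0 0 0.6; 0 0 3 0 0 0 0.5; 0 0 3 0 0 0 0.5; 0 0 0 0 0 0 0.5; 0 0 -20 0 0 0 0.5; 0 0 -50 0 0 0 0.5; 0 0 -90 0 0 0 0.5; 0 0 -120 0 0 0 0.5; 0 0 -120 0 0 0 0.5")

```text
clock: 49.8
tcp_pos: [516.3, 428.6, 209.6]
ee_rot: [-3.134, -0.008, -0.009]
wrist_force: [-0.0, 1.1, -0.3]
gripper_width: 45.7
```

```bash
python3 two.py 32;  python3 - <<'E'
from h import *
W=pts(cams.get_image('top'),'top')
m=(W[...,2]>10)&(W[...,2]<250)&(abs(W[...,0]-512)<8)&(W[...,1]>200)&(W[...,1]<425); p=W[m]
for y in range(205,425,10):
    q=p[abs(p[:,1]-y)<5]; print(y,len(q),np.round(np.percentile(q[:,2],[10,90]),1) if len(q) else '')
E
```

```text
t 49.8 tcp [516.3 428.6 209.6] rot [-3.134 -0.008 -0.009] F [-0.   1.1 -0.3] w 45.7 q [-0.38  0.58 -0.52  1.54  0.31  1.09 -0.99]
205 0 
215 0 
225 0 
235 31 [69.3 76.7]
245 13 [67.2 75.4]
255 12 [20.1 25.5]
265 30 [22.3 27.5]
275 23 [22.6 27.8]
285 2 [22.4 26.6]
295 12 [ 10.3 106.8]
305 34 [ 99.5 104.6]
315 44 [ 12.2 102.6]
325 34 [ 96.4 101.1]
335 31 [ 94.9 100.2]
345 30 [93.3 97.3]
355 29 [91.9 97.9]
365 30 [89.7 95.1]
375 32 [89.3 93.4]
385 36 [87.8 95.9]
395 9 [87.6 91.7]
405 4 [85.6 88.6]
415 45 [35.7 69.2]
```

View pics/s32z.png

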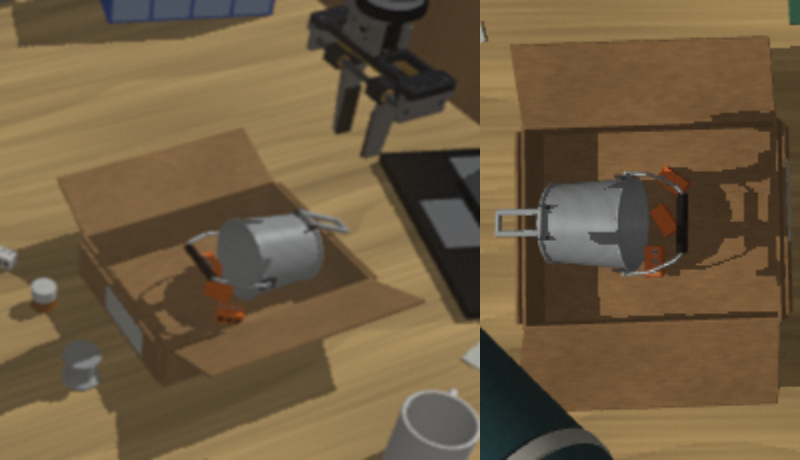

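View pics/w32.png

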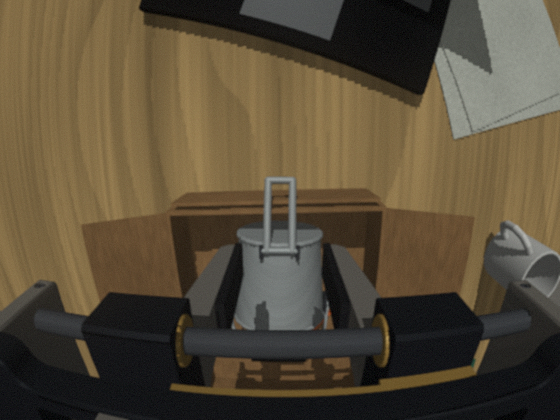

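```bash
python3 - <<'E'
from h import *
for c in ('top','scene'):
    d=cams.get_image(c); W=pts(d,c); hsv=cv2.cvtColor(d['img'],cv2.COLOR_RGB2HSV)
    m=(W[...,2]>50)&(W[...,2]<95)&(abs(W[...,1]-240)<30)&(abs(W[...,0]-511)<45)&(hsv[...,2]<70); p=W[m]; print(c,'tube',len(p),np.median(p,0),np.percentile(p,[5,95],axis=0),cv2.minAreaRect(p[:,:2].astype(np.float32)))
    print(cams.tip_of(c,'bail_grip')[:1])
    for b in blocks(c):
        if 400<b[0]<640 and b[1]>100: print(b)
    m=(W[...,2]>30)&(W[...,2]<95)&(abs(W[...,1]-400)<80)&(W[...,1]>392)&(abs(W[...,0]-511)<25); 
T=R.from_matrix(np.array([[0,1,0],[np.cos(np.pi/6),0,np.sin(np.pi/6)],[np.sin(np.pi/6),0,-np.cos(np.pi/6)]]).T if 0 else np.column_stack([[0,np.cos(np.pi/6),np.sin(np.pi/6)],[1,0,0],[0,.5,-np.cos(np.pi/6)]]))
print(np.linalg.det(T.as_matrix()),T.as_euler('xyz',degrees=True))
E
```

```text
top tube 169 [508.05572017 236.85857149  72.66183857] [[480.96775678 231.79060659  66.484187  ]
 [539.34362139 243.738902    76.95500316]] ((515.5836181640625, 238.1327667236328), (81.07877349853516, 22.061981201171875), 9.75758171081543)
[{'uv': [160.2, 232.5], 'confidence': 0.81}]
(561.4, 257.7, np.float64(24.3), 33.7, 10.3, 55.1, 59)
(514.8, 269.1, np.float64(26.2), 33.3, 16.7, 34.3, 103)
(472.6, 282.2, np.float64(24.6), 23.3, 18.9, -1.2, 67)
scene tube 91 [514.42544844 233.83703107  70.57398469] [[483.91901928 230.68855749  65.13129853]
 [541.06670122 238.92687505  74.4888951 ]] ((510.2168273925781, 234.89390563964844), (10.46469497680664, 66.44136047363281), 88.2841796875)
[{'uv': [357.7, 190.7], 'confidence': 0.75}]
(472.4, 284.8, np.float64(21.1), 32.8, 8.9, -4.0, 31)
(541.9, 262.8, np.float64(20.8), 67.7, 37.1, -14.6, 171)
0.9999999999999999 [180. -30.  90.]
```

```bash
python3 - <<'E'
from h import *
inc([511,185,215],[180,-30,90]); inc([511,196,137],[180,-30,90])
E
```

```text
[ -0.6 240.8 -13.8] [ 23.6  23.5 -88.2] |d| 241
 [ -0.6 229.7  64.2] [ 23.6  23.5 -88.2] |d| 238
```

>>> arm_command(increments="0 12 -10 1.7 1.7 -6.3 0.5; 0 28 -14 3.4 3.4 -12.6 0.5; 0 46 -14 5.1 5 -18.9 0.5; 0 64 -14 6.7 6.7 -25.2 0.5; 0 84 -14 8.4 8.4 -31.5 0.5; 0 104 -14 10.1 10.1 -37.8 0.5; 0 124 -14 11.8 11.8 -44.1 0.5; 0 144 -14 13.5 13.4 -50.4 0.5; 0 164 -14 15.2 15.1 -56.7 0.5; 0 184 -14 16.9 16.8 -63 0.5; 0 204 -14 18.5 18.5 -69.3 0.5; 0 222 -14 20.2 20.1 -75.6 0.5")

```text
clock: 51.3
tcp_pos: [511.8, 202.3, 216.2]
ee_rot: [-3.087, -0.459, 1.329]
wrist_force: [-0.0, 0.1, -0.9]
gripper_width: 46.2
```

```bash
python3 - <<'E'
from h import *
pr(); inc([511,196,137],[180,-30,90])
E
```

```text
t 51.3 tcp [511.8 202.3 216.2] rot [-3.087 -0.459  1.329] F [-0.   0.1 -0.9] w 46.2 q [ 0.73  0.58 -1.19  1.96  0.18  0.73  0.89]
 [-40.8   4.4  68. ] [  3.4   3.3 -12.3] |d| 79
```

>>> arm_command(increments="-8 1 10 1.7 1.7 -6 0.5; -20 2 30 3.4 3.3 -12.3 0.5; -32 3 50 3.4 3.3 -12.3 0.5; -40 4.4 66 3.4 3.3 -12.3 0.5; -40.8 4.4 68 3.4 3.3 -12.3 0.5; -40.8 4.4 68 3.4 3.3 -12.3 0.5; -40.8 4.4 68 3.4 3.3 -12.3 0.5")

```text
clock: 51.88
tcp_pos: [511.3, 198.2, 137.8]
ee_rot: [-3.14, -0.523, 1.566]
wrist_force: [-0.1, 1.1, 0.4]
gripper_width: 46.3
```

```bash
python3 - <<'E'
from h import *
d=save('wrist','w33');pr(); W=pts(d,'wrist'); hsv=cv2.cvtColor(d['img'],cv2.COLOR_RGB2HSV)
m=(W[...,2]>50)&(W[...,2]<95)&(abs(W[...,1]-240)<30)&(abs(W[...,0]-511)<45)&(hsv[...,2]<70); p=W[m]; print('tube',len(p),np.median(p,0),np.percentile(p,[5,95],axis=0))
save('scene','s33')
for b in blocks('wrist'): print(b)
inc([511,241,59],[180,-30,90])
E
```

```text
t 51.9333 tcp [511.6 198.2 138.2] rot [-3.141 -0.522  1.566] F [ 0.2  0.2 -0.3] w 46.2 q [ 0.71  0.77 -1.14  1.99  0.3   0.64  1.09]
tube 1151 [506.01462361 234.53858368  72.74659277] [[478.39172753 231.34996614  67.7366034 ]
 [535.71718596 240.05025394  74.49586981]]
(435.1, 70.3, np.float64(4.0), 26.3, 7.0, 9.9, 78)
(463.4, 281.4, np.float64(21.7), 24.9, 19.9, 1.8, 490)
(479.4, 281.4, np.float64(22.3), 19.1, 9.8, -83.7, 89)
(506.8, 256.0, np.float64(17.5), 15.1, 7.2, -4.2, 143)
(511.4, 262.6, np.float64(24.2), 48.6, 22.9, 57.5, 176)
(558.9, 251.3, np.float64(21.8), 35.3, 17.4, 19.6, 370)
 [-2.2 -0.8 90. ] [ 0.1  0.1 -0.2] |d| 90
```

View pics/w33.png

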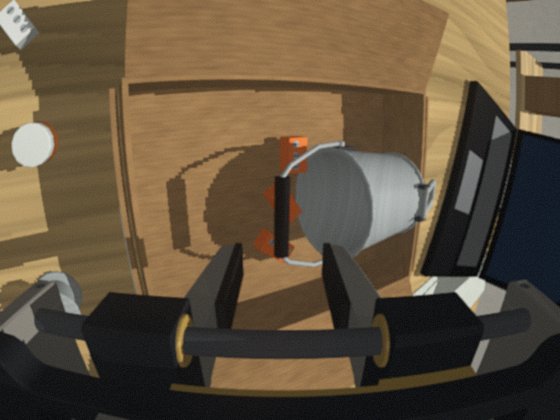

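View pics/s33.png

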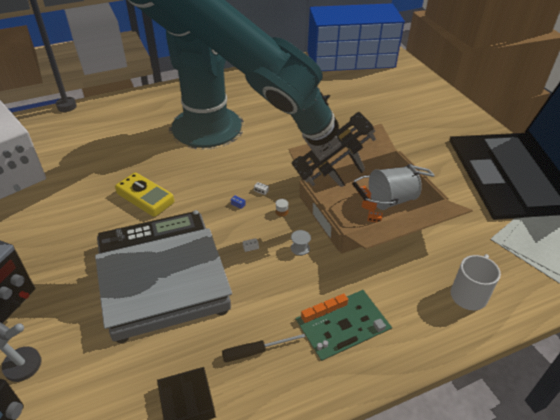

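>>> arm_command(increments="-1 -2.5 20 0 0 0 0.5; -1.5 -2.5 45 0 0 0 0.5; -1.5 -2.5 70 0 0 0 0.5; -2 -2.5 86 0 0 0 0.5; -2 -2.5 88 0 0 0 0.5; -2 -2.5 88 0 0 0 0.5; -2 -2.5 88 0 0 0 0.8; -2 -2.5 88 0 0 0 1; -2 -2.5 88 0 0 0 1; -2 -2.5 88 0 0 0 1; -2 -2.5 88 0 0 0 1; -2 -2.5 88 0 0 0 1", force=30)

```text
clock: 53.03
tcp_pos: [508.8, 239.5, 59.9]
ee_rot: [-3.139, -0.522, 1.564]
wrist_force: [-0.3, 0.1, 1.0]
gripper_width: 11.2
```

```bash
python3 two.py 34
```

```text
t 53.0333 tcp [508.8 239.5  59.9] rot [-3.139 -0.522  1.564] F [-0.3  0.1  1. ] w 11.2 q [ 0.53  0.85 -0.99  2.01  0.38  0.47  1.02]
```

View pics/w34.png

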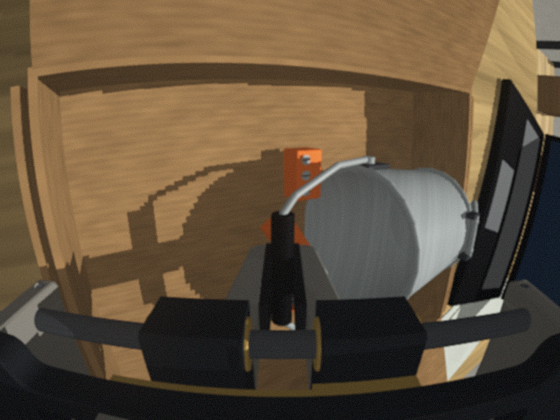

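```bash
python3 - <<'E'
from h import *
W=pts(cams.get_image('top'),'top')
m=(W[...,2]>30)&(W[...,2]<130)&(abs(W[...,0]-511)<20)&(W[...,1]>395)&(W[...,1]<470); p=W[m]
for y in range(400,470,6):
    q=p[abs(p[:,1]-y)<3]; print(y,len(q),np.round(np.percentile(q[:,2],[10,90]),1) if len(q) else '')
s=st(); P=np.array(s['tcp_pos']); R0=R.from_euler('xyz',s['ee_rot']); tz=R0.apply([0,0,1]); tube=P-8*tz; print(tube)
ear=np.array([tube[0],tube[1]+68.5,tube[2]-13.5])
def pose(th,de):
    Q=R.from_rotvec([-np.radians(th),0,0]); t=ear+np.array([0,*de])+Q.apply(tube-ear); Rn=Q*R0; return t+8*Rn.apply([0,0,1]),Rn
for th,de in [(8,(0,0)),(16,(0,0)),(24,(0,0)),(32,(0,0)),(40,(0,0)),(48,(0,0)),(50,(4,8)),(50,(10,20)),(50,(18,36)),(50,(26,52)),(50,(33,68)),(50,(33,80)),(50,(33,110)),(50,(33,130))]:
    p,Rn=pose(th,de); print(th,de,np.round(p,1),'inc',np.round(R0.inv().apply(p-P),1),np.round(np.degrees((R0.inv()*Rn).as_rotvec()),1))
E
```

```text
400 15 [88.5 91.6]
406 13 [84.8 90.2]
412 42 [37.4 84.3]
418 67 [41.  79.8]
424 49 [55.3 77.4]
430 15 [70.1 76. ]
436 16 [67.3 72.3]
442 26 [62.3 69.3]
448 21 [61.5 66.9]
454 2 [57.4 59.9]
460 0 
466 0 
[508.75006198 235.51880948  66.57884759]
8 (0, 0) [508.8 241.1  68.6] inc [ 5.8 -0.  -7. ] [-0. -8. -0.]
16 (0, 0) [508.8 243.8  77.2] inc [ 12.5  -0.1 -13. ] [ -0.1 -16.   -0. ]
24 (0, 0) [508.8 247.8  85.3] inc [ 20.   -0.1 -18.1] [ -0.1 -24.   -0. ]
32 (0, 0) [508.8 252.8  92.8] inc [ 28.1  -0.1 -22.1] [ -0.2 -32.   -0. ]
40 (0, 0) [508.8 258.8  99.6] inc [ 36.7  -0.2 -25. ] [ -0.2 -40.   -0. ]
48 (0, 0) [508.8 265.7 105.4] inc [ 45.6  -0.2 -26.6] [ -0.3 -48.   -0. ]
50 (4, 8) [508.8 271.6 114.7] inc [ 55.3  -0.3 -31.7] [ -0.3 -50.   -0. ]
50 (10, 20) [508.8 277.6 126.7] inc [ 66.4  -0.3 -39.1] [ -0.3 -50.   -0. ]
50 (18, 36) [508.8 285.6 142.7] inc [ 81.4  -0.4 -49. ] [ -0.3 -50.   -0. ]
50 (26, 52) [508.8 293.6 158.7] inc [ 96.3  -0.5 -58.9] [ -0.3 -50.   -0. ]
50 (33, 68) [508.8 300.6 174.7] inc [110.3  -0.6 -69.3] [ -0.3 -50.   -0. ]
50 (33, 80) [508.8 300.6 186.7] inc [116.3  -0.6 -79.7] [ -0.3 -50.   -0. ]
50 (33, 110) [508.8 300.6 216.7] inc [ 131.3   -0.7 -105.7] [ -0.3 -50.   -0. ]
50 (33, 130) [508.8 300.6 236.7] inc [ 141.2   -0.7 -123. ] [ -0.3 -50.   -0. ]
```

>>> arm_command(increments="2.5 0 -3.5 0 -4 0 1; 5.8 0 -7 0 -8 0 1; 9 0 -10 0 -12 0 1; 12.5 0 -13 0 -16 0 1; 16 0 -15.7 0 -20 0 1; 20 0 -18.1 0 -24 0 1; 24 0 -20.3 0 -28 0 1; 28.1 0 -22.1 0 -32 0 1; 32.3 0 -23.7 0 -36 0 1; 36.7 0 -25 0 -40 0 1; 41 0 -26 0 -44 0 1; 45.6 0 -26.6 0 -48 0 1")

```text
clock: 54.23
tcp_pos: [509.1, 265.9, 106.2]
ee_rot: [-3.141, 0.32, 1.566]
wrist_force: [0.4, -0.6, 0.7]
gripper_width: 11.1
```

```bash
python3 two.py 35
```

```text
t 54.2333 tcp [509.1 265.9 106.2] rot [-3.141  0.32   1.566] F [ 0.4 -0.6  0.7] w 11.1 q [-0.27  0.67 -0.57  1.73  0.63  1.16  0.44]
```

View pics/s35z.png

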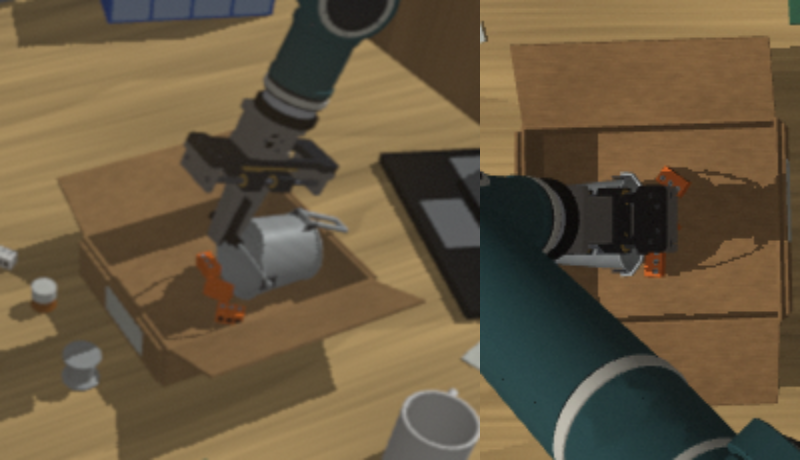

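>>> arm_command(increments="1.3 0 -9 0 0 0 1; 2.3 0 -15.5 0 0 0 1; 3.2 0 -22 0 0 0 1; 4.5 0 -31 0 0 0 1; 5.8 0 -40 0 0 0 1; 7 0 -49 0 0 0 1; 8.4 0 -57.6 0 0 0 1; 9.5 0 -66 0 0 0 1; 10 0 -75 0 0 0 1; 8 0 -80 0 0 0 1; 6.2 0 -86 0 0 0 1; 6.2 0 -86 0 0 0 1")

```text
clock: 55.38
tcp_pos: [509.4, 298.6, 186.5]
ee_rot: [-3.14, 0.315, 1.566]
wrist_force: [0.4, 0.1, -2.3]
gripper_width: 10.8
```

```bash
python3 two.py 36
```

```text
t 55.3833 tcp [509.4 298.6 186.5] rot [-3.14   0.315  1.566] F [ 0.4  0.1 -2.3] w 10.8 q [-0.29  0.61 -0.61  1.63  0.56  1.31  0.48]
```

View pics/s36z.png

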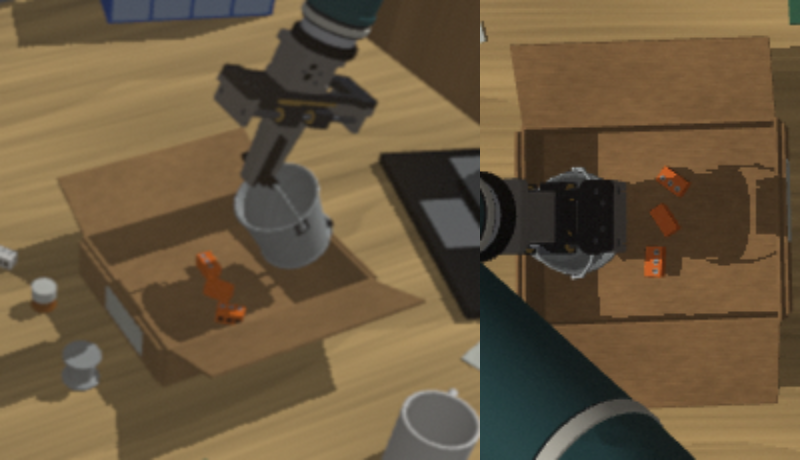

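View pics/w36.png

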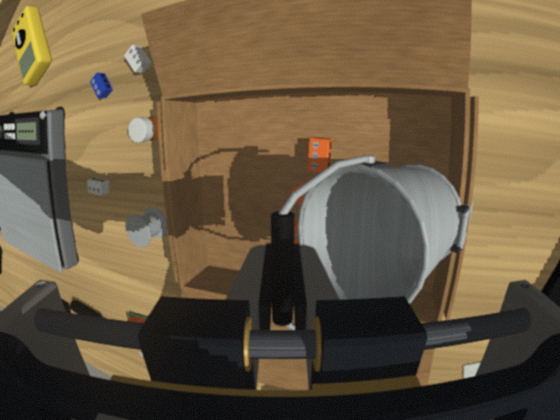

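>>> arm_command(increments="-3 0 -9 0 0 0 1; -8 0 -24 0 0 0 1; -14 0 -42 0 0 0 1; -20 0 -60 0 0 0 1; -26 0 -78 0 0 0 1; -31 0 -95 0 0 0 1; -33 0 -102 0 0 0 1; -33 0 -102 0 0 0 1; -33 0 -102 0 0 0 1; -33 0 -102 0 0 0 1")

```text
clock: 56.37
tcp_pos: [509.0, 298.3, 291.5]
ee_rot: [-3.138, 0.317, 1.567]
wrist_force: [0.6, -0.1, -3.4]
gripper_width: 11.2
```

```bash
python3 two.py 37
```

```text
t 56.3667 tcp [509.  298.3 291.5] rot [-3.138  0.317  1.567] F [ 0.6 -0.1 -3.4] w 11.2 q [-0.27  0.51 -0.64  1.52  0.49  1.48  0.57]
```

View pics/s37z.png

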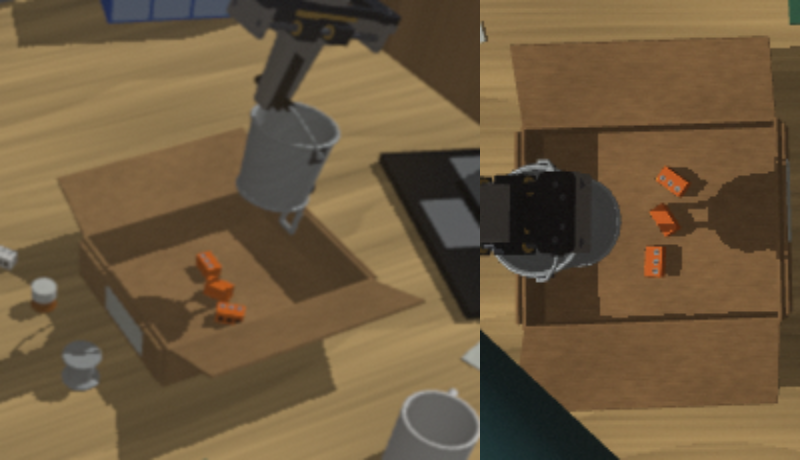

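View pics/w37.png

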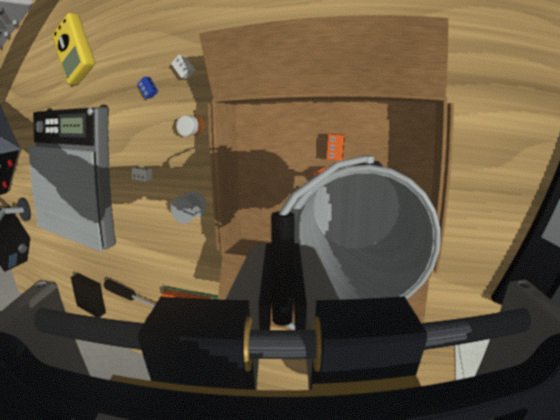

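```bash
python3 - <<'E'
from h import *
d=cams.get_image('scene'); W=pts(d,'scene')
for o in cams.outline_of('scene','tip_loop')[:2]:
    p=W[o['pixels']]; p=p[~np.isnan(p[:,0])]; print(o['confidence'],o['box'],len(p)); p=p[(p[:,2]>60)]
    for z in range(60,180,8):
        q=p[abs(p[:,2]-z)<4]; print(z,len(q),np.round(np.median(q,0),1) if len(q) else '')
m=(W[...,2]>90)&(W[...,2]<300)&(abs(W[...,0]-511)<70)&(W[...,1]>230)&(W[...,1]<430); p=W[m]
for z in range(90,260,12):
    q=p[abs(p[:,2]-z)<6]; print(z,len(q),np.round(q.min(0),0) if len(q) else '',np.round(q.max(0),0) if len(q) else '')
E
```

```text
0.4 [400.5, 163.6, 410.1, 175.7] 84
60 0 
68 0 
76 0 
84 17 [516.1 358.3  85.4]
92 22 [510.6 358.8  90.1]
100 10 [524.3 361.   99.3]
108 7 [525.8 361.1 107.5]
116 10 [524.9 362.5 114.9]
124 0 
132 0 
140 0 
148 0 
156 0 
164 0 
172 0 
90 11 [498. 356.  90.] [526. 364.  96.]
102 16 [498. 357.  96.] [528. 364. 108.]
114 13 [521. 360. 109.] [527. 368. 118.]
126 1 [525. 366. 121.] [525. 366. 121.]
138 0  
150 41 [485. 290. 148.] [557. 375. 156.]
162 168 [481. 279. 156.] [556. 371. 168.]
174 147 [483. 282. 168.] [560. 351. 180.]
186 154 [484. 283. 180.] [557. 354. 192.]
198 250 [465. 284. 192.] [559. 377. 204.]
210 298 [463. 285. 204.] [559. 382. 216.]
222 343 [463. 285. 216.] [566. 385. 228.]
234 370 [463. 284. 228.] [570. 390. 240.]
246 197 [465. 286. 240.] [568. 383. 252.]
258 27 [477. 285. 252.] [567. 328. 264.]
```

>>> arm_command(increments="-6 0 2 0 0 0 1; -18 0 6 0 0 0 1; -36 0 12 0 0 0 1; -56 0 18.5 0 0 0 1; -76 0 25 0 0 0 1; -96 0 32 0 0 0 1; -116 0 38.5 0 0 0 1; -134 0 44.5 0 0 0 1; -148 0 49 0 0 0 1; -157 0 52 0 0 0 1; -157 0 52 0 0 0 1; -157 0 52 0 0 0 1")

```text
clock: 57.62
tcp_pos: [508.5, 133.4, 291.9]
ee_rot: [-3.14, 0.315, 1.566]
wrist_force: [-0.2, 0.8, -3.0]
gripper_width: 11.0
```

```bash
cat > loop.py <<'E'
from h import *
import sys
pr()
d=cams.get_image('scene'); W=pts(d,'scene'); y0=st()['tcp_pos'][1]; x0=st()['tcp_pos'][0]
m=(W[...,2]>30)&(W[...,2]<300)&(abs(W[...,0]-x0)<70)&(abs(W[...,1]-y0-30)<110)
p=W[m]
for z in range(10,260,10):
    q=p[abs(p[:,2]-z)<5]; print(z,len(q),np.round(q.min(0),0) if len(q) else '',np.round(q.max(0),0) if len(q) else '')
E
python3 loop.py; python3 two.py 38
```

```text
t 57.6167 tcp [508.5 133.4 291.9] rot [-3.14   0.315  1.566] F [-0.2  0.8 -3. ] w 11.0 q [ 0.01  0.34 -0.62  1.74  0.46  1.34  0.81]
10 0  
20 0  
30 56 [439.  55.  30.] [578. 123.  35.]
40 130 [441.  55.  35.] [578. 124.  45.]
50 121 [443. 118.  45.] [578. 132.  55.]
60 235 [439. 117.  55.] [578. 134.  65.]
70 5 [472. 118.  65.] [568. 130.  66.]
80 1 [508. 200.  83.] [508. 200.  83.]
90 31 [499. 198.  85.] [526. 206.  94.]
100 9 [500. 200.  95.] [526. 207. 102.]
110 11 [520. 200. 105.] [528. 205. 115.]
120 10 [520. 202. 115.] [527. 207. 124.]
130 5 [524. 203. 127.] [527. 209. 134.]
140 3 [524. 207. 137.] [526. 211. 145.]
150 30 [527. 126. 148.] [556. 211. 155.]
160 168 [479. 119. 155.] [557. 211. 165.]
170 113 [492. 122. 165.] [557. 194. 175.]
180 134 [475. 121. 175.] [556. 202. 185.]
190 181 [466. 121. 185.] [557. 211. 195.]
200 243 [465. 121. 195.] [558. 214. 205.]
210 256 [463. 121. 205.] [559. 216. 215.]
220 284 [463. 121. 215.] [562. 219. 225.]
230 304 [461. 120. 225.] [566. 222. 235.]
240 302 [462. 122. 235.] [568. 223. 245.]
250 119 [470. 121. 245.] [567. 202. 253.]
t 57.6667 tcp [508.4 134.4 291.8] rot [-3.139  0.314  1.567] F [-0.5  0.5 -3.5] w 11.1 q [ 0.01  0.34 -0.62  1.74  0.46  1.34  0.81]
```

View pics/s38z.png

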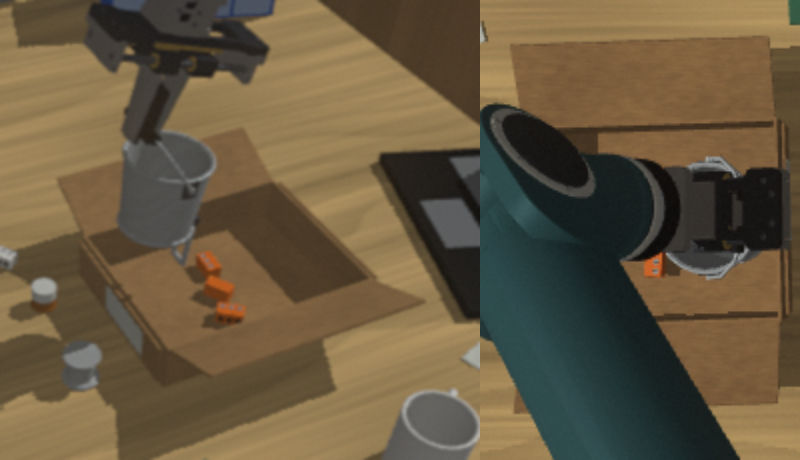

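>>> arm_command(increments="3 0 9 0 0 0 1; 8 0 24 0 0 0 1; 13 0 40 0 0 0 1; 18 0 55 0 0 0 1; 22 0 66 0 0 0 1; 22.6 0 68.4 0 0 0 1; 22.6 0 68.4 0 0 0 1; 13 0 71.5 0 0 0 1; 3.6 0 74.7 0 0 0 1; -6 0 77.9 0 0 0 1; -15.4 0 81 0 0 0 1; -15.4 0 81 0 0 0 1")

```text
clock: 58.82
tcp_pos: [508.4, 90.2, 220.0]
ee_rot: [-3.14, 0.318, 1.562]
wrist_force: [-0.7, -1.0, -2.7]
gripper_width: 11.1
```

```bash
python3 loop.py | sed -n 1,14p; python3 two.py 39
```

```text
t 58.8167 tcp [508.4  90.2 220. ] rot [-3.14   0.318  1.562] F [-0.7 -1.  -2.7] w 11.1 q [ 0.06  0.39 -0.59  1.86  0.52  1.19  0.79]
10 0  
20 0  
30 57 [439.  27.  30.] [578. 160.  35.]
40 204 [509.  24.  35.] [578. 162.  45.]
50 56 [520. 119.  45.] [578. 164.  55.]
60 78 [526. 119.  55.] [578. 165.  65.]
70 5 [526. 128.  65.] [567. 164.  75.]
80 65 [484.  76.  76.] [556. 167.  85.]
90 132 [489.  75.  85.] [555. 166.  95.]
100 104 [474.  77.  95.] [557. 159. 105.]
110 167 [468.  77. 105.] [557. 167. 115.]
120 195 [465.  78. 115.] [558. 169. 125.]
130 225 [464.  77. 125.] [559. 172. 135.]
t 58.8667 tcp [508.3  91.6 220. ] rot [-3.14   0.317  1.563] F [ 0.3 -0.4 -2.6] w 11.0 q [ 0.06  0.39 -0.59  1.85  0.52  1.19  0.79]
```

View pics/s39z.png

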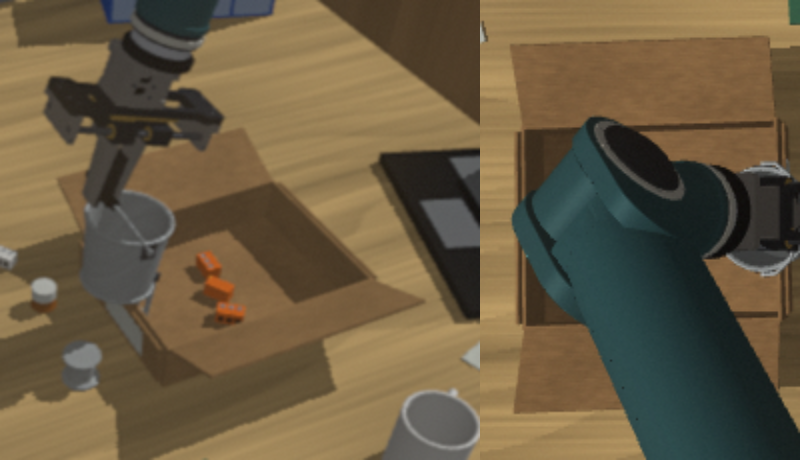

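>>> arm_command(increments="-7.6 0 2.5 0 0 0 1; -15.2 0 5 0 0 0 1; -22.8 0 7.5 0 0 0 1; -30.4 0 10 0 0 0 1; -38 0 12.6 0 0 0 1; -45.6 0 15 0 0 0 1; -53 0 17.6 0 0 0 1; -61 0 20 0 0 0 1; -68.5 0 22.6 0 0 0 1; -76 0 25 0 0 0 1; -76 0 25 0 0 0 1; -76 0 25 0 0 0 1")

```text
clock: 60.02
tcp_pos: [507.7, 13.0, 219.4]
ee_rot: [-3.139, 0.316, 1.565]
wrist_force: [-0.4, 0.1, -2.3]
gripper_width: 10.8
```

```bash
python3 loop.py | sed -n 1,16p; python3 two.py 40
```

```text
t 60.0167 tcp [507.7  13.  219.4] rot [-3.139  0.316  1.565] F [-0.4  0.1 -2.3] w 10.8 q [ 0.18  0.34 -0.56  1.91  0.53  1.12  0.93]
10 0  
20 0  
30 38 [442.  31.  30.] [578. 123.  35.]
40 202 [506.  25.  35.] [578. 152.  45.]
50 76 [510. 119.  45.] [576. 149.  55.]
60 134 [500. 119.  55.] [578. 142.  65.]
70 25 [496.  30.  65.] [540. 138.  75.]
80 76 [511.  28.  75.] [556. 130.  85.]
90 133 [467.  25.  85.] [558. 126.  95.]
100 182 [466.  21.  95.] [555. 122. 105.]
110 175 [463.  18. 105.] [556. 114. 115.]
120 210 [464.  15. 115.] [557. 103. 125.]
130 214 [464.  10. 125.] [557. 103. 135.]
140 234 [461.   6. 135.] [558. 102. 145.]
150 226 [462.   5. 145.] [562. 102. 155.]
t 60.0667 tcp [507.8  13.6 219.4] rot [-3.139  0.316  1.566] F [-0.3 -0.3 -2.6] w 10.8 q [ 0.18  0.34 -0.56  1.91  0.53  1.12  0.93]
```

View pics/s40.png

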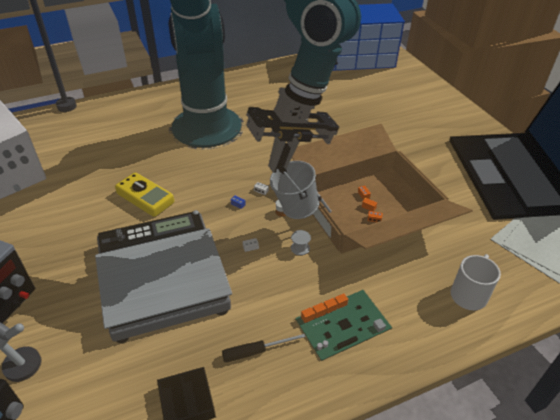

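```bash
python3 - <<'E'
import cv2
a=cv2.imread('pics/s40.png')[140:270,230:400]; cv2.imwrite('pics/s40zz.png',cv2.resize(a,None,fx=4.5,fy=4.5,interpolation=2))
E
```

```text
(no output)
```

View pics/s40zz.png

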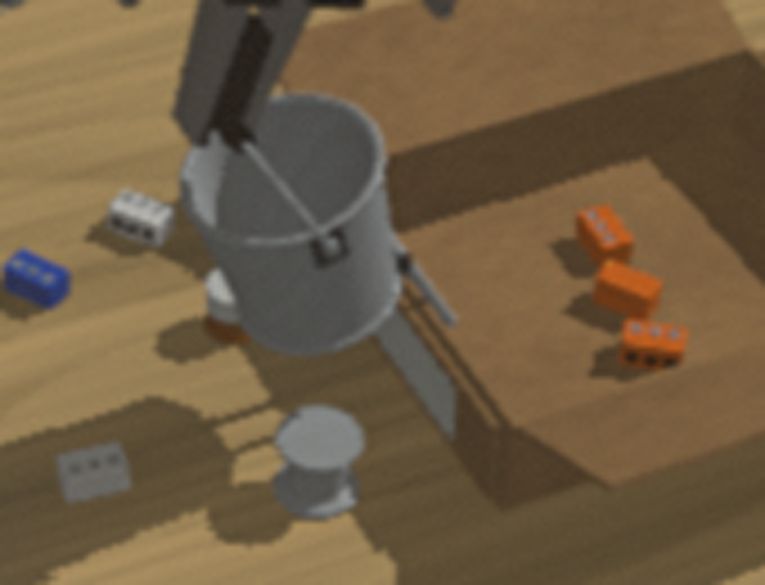

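>>> arm_command(increments="-7.6 0 2.5 0 0 0 1; -15.2 0 5 0 0 0 1; -22.8 0 7.5 0 0 0 1; -30.4 0 10 0 0 0 1; -33 0 11 0 0 0 1; -32 0 15 0 0 0 1; -30.5 0 20 0 0 0 1; -29 0 25 0 0 0 1; -28 0 27 0 0 0 1; -28 0 27 0 0 0 1")

```text
clock: 61.05
tcp_pos: [507.1, -20.9, 201.4]
ee_rot: [-3.137, 0.315, 1.568]
wrist_force: [-0.8, 0.2, -2.2]
gripper_width: 11.0
```

```bash
python3 loop.py | sed -n 1,16p; python3 two.py 41;python3 - <<'E'
import cv2
a=cv2.imread('pics/s41.png')[140:270,230:400]; cv2.imwrite('pics/s41zz.png',cv2.resize(a,None,fx=4.5,fy=4.5,interpolation=2))
E
```

```text
t 61.05 tcp [507.1 -20.9 201.4] rot [-3.137  0.315  1.568] F [-0.8  0.2 -2.2] w 11.0 q [ 0.23  0.35 -0.53  1.94  0.55  1.07  0.97]
10 0  
20 0  
30 8 [547.  28.  34.] [574.  58.  35.]
40 147 [502.  25.  35.] [577. 119.  44.]
50 16 [441.   0.  46.] [565. 119.  55.]
60 52 [438.  -2.  55.] [552. 119.  65.]
70 126 [467.  -2.  65.] [556. 119.  75.]
80 221 [465.  -7.  75.] [553. 117.  85.]
90 200 [465. -12.  85.] [556.  89.  95.]
100 187 [465. -16.  95.] [555.  74. 105.]
110 225 [463. -22. 105.] [557.  71. 115.]
120 224 [463. -25. 115.] [556.  69. 125.]
130 227 [458. -27. 125.] [560.  68. 135.]
140 266 [461. -35. 135.] [564.  66. 145.]
150 174 [460. -21. 145.] [566.  64. 155.]
t 61.1 tcp [507.3 -20.9 201.8] rot [-3.138  0.315  1.568] F [-0.4  0.5 -4.3] w 11.0 q [ 0.23  0.35 -0.53  1.94  0.55  1.07  0.97]
```

View pics/s41zz.png

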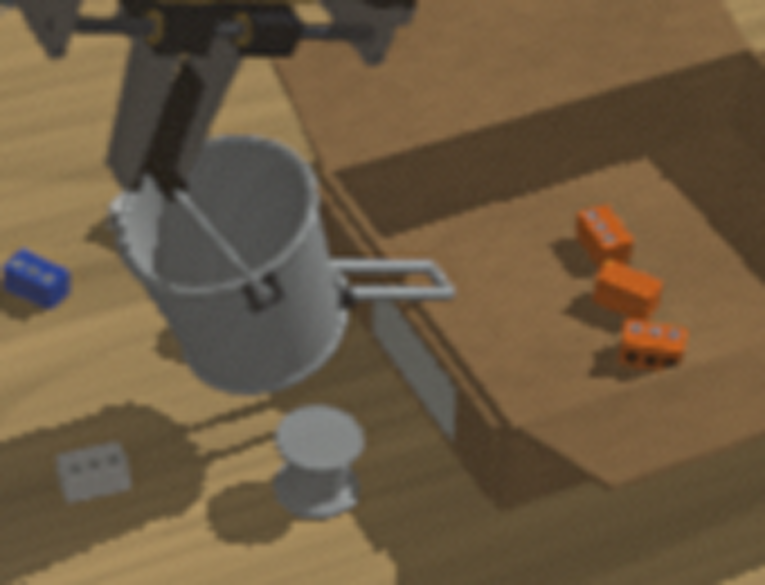

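>>> arm_command(increments="-3 0 -9 0 0 0 1; -8 0 -25 0 0 0 1; -14 0 -42 0 0 0 1; -20 0 -60 0 0 0 1; -24 0 -74 0 0 0 1; -26 0 -80 0 0 0 1; -26 0 -80 0 0 0 1; -26 0 -80 0 0 0 1")

```text
clock: 61.92
tcp_pos: [507.5, -21.3, 286.5]
ee_rot: [-3.139, 0.316, 1.566]
wrist_force: [-0.5, 0.8, -3.4]
gripper_width: 11.1
```

```bash
python3 loop.py | sed -n 1,30p; python3 two.py 42;python3 - <<'E'
import cv2
a=cv2.imread('pics/s42.png')[110:240,210:380]; cv2.imwrite('pics/s42zz.png',cv2.resize(a,None,fx=4.5,fy=4.5,interpolation=2))
from h import *
inc([556,-309.5,280])
E
```

```text
t 61.9167 tcp [507.5 -21.3 286.5] rot [-3.139  0.316  1.566] F [-0.5  0.8 -3.4] w 11.1 q [ 0.26  0.25 -0.56  1.85  0.46  1.22  1.09]
10 0  
20 0  
30 22 [439.  27.  30.] [575.  71.  35.]
40 152 [492.  25.  35.] [577. 119.  41.]
50 2 [512. 118.  50.] [534. 119.  53.]
60 2 [461. 118.  57.] [501. 119.  64.]
70 0  
80 0  
90 1 [523.  94.  95.] [523.  94.  95.]
100 27 [498.  86.  97.] [526.  99. 105.]
110 22 [499.  75. 105.] [529.  90. 115.]
120 25 [497.  67. 115.] [527.  83. 125.]
130 22 [498.  59. 125.] [527.  73. 135.]
140 11 [520.  38. 136.] [535.  62. 145.]
150 103 [504. -39. 145.] [556.  52. 155.]
160 147 [489. -40. 155.] [554.  43. 165.]
170 132 [471. -37. 165.] [554.  44. 175.]
180 188 [465. -36. 175.] [556.  50. 185.]
190 231 [462. -36. 185.] [557.  56. 195.]
200 268 [463. -35. 195.] [558.  58. 205.]
210 290 [461. -34. 205.] [558.  61. 215.]
220 306 [461. -34. 215.] [564.  64. 225.]
230 346 [461. -32. 225.] [567.  69. 235.]
240 191 [460. -33. 235.] [567.  60. 245.]
250 73 [480. -33. 245.] [565.   8. 253.]
t 61.9667 tcp [507.2 -21.3 285.8] rot [-3.138  0.316  1.567] F [-0.8  0.  -2.3] w 11.1 q [ 0.26  0.25 -0.56  1.85  0.46  1.22  1.09]
 [-272.1   50.2   94.3] [0. 0. 0.] |d| 292
```

View pics/s42zz.png

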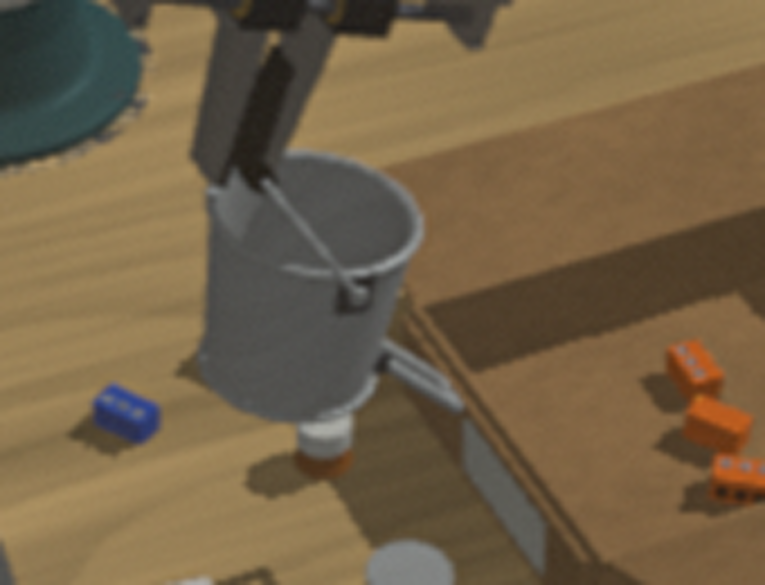

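>>> arm_command(increments="-6 1 2 0 0 0 1; -18 3 6 0 0 0 1; -38 7 13 0 0 0 1; -60 11 21 0 0 0 1; -84 15.5 29 0 0 0 1; -108 20 37.5 0 0 0 1; -132 24 46 0 0 0 1; -156 29 54 0 0 0 1; -180 33 62 0 0 0 1; -204 38 71 0 0 0 1; -226 42 78 0 0 0 1; -246 45 85 0 0 0 1")

```text
clock: 63.12
tcp_pos: [550.6, -285.2, 281.4]
ee_rot: [-3.138, 0.316, 1.565]
wrist_force: [0.7, -0.1, -4.0]
gripper_width: 10.8
```

>>> arm_command(increments="-12 2 4 0 0 0 1; -20 3.5 7 0 0 0 1; -25 4.5 9 0 0 0 1; -26 5 9 0 0 0 1; -26 5 9 0 0 0 1; -26 5 9 0 0 0 1")

```text
clock: 63.62
tcp_pos: [556.7, -307.7, 281.5]
ee_rot: [-3.139, 0.315, 1.568]
wrist_force: [-0.1, -0.0, -1.9]
gripper_width: 11.1
```

```bash
python3 loop.py | sed -n 1,25p; python3 two.py 43;python3 - <<'E'
import cv2
a=cv2.imread('pics/s43.png')[140:350,60:330]; cv2.imwrite('pics/s43zz.png',cv2.resize(a,None,fx=2.8,fy=2.8,interpolation=2))
from h import *
inc([556,-309.5,215])
E
```

```text
t 63.6167 tcp [ 556.7 -307.7  281.5] rot [-3.139  0.315  1.568] F [-0.1 -0.  -1.9] w 11.1 q [ 0.6   0.37 -0.39  1.68  0.5   1.09  1.58]
10 0  
20 0  
30 0  
40 0  
50 4060 [ 487. -388.   47.] [ 627. -168.   55.]
60 600 [ 487. -387.   55.] [ 626. -168.   59.]
70 0  
80 0  
90 13 [ 546. -194.   88.] [ 572. -187.   95.]
100 47 [ 547. -206.   95.] [ 575. -188.  105.]
110 34 [ 547. -214.  106.] [ 575. -196.  115.]
120 35 [ 545. -224.  115.] [ 575. -206.  125.]
130 36 [ 547. -232.  125.] [ 575. -215.  134.]
140 84 [ 546. -298.  136.] [ 603. -227.  145.]
150 184 [ 518. -326.  145.] [ 605. -233.  155.]
160 195 [ 514. -323.  155.] [ 605. -240.  165.]
170 250 [ 514. -322.  165.] [ 604. -236.  175.]
180 278 [ 512. -322.  175.] [ 605. -234.  185.]
190 314 [ 510. -321.  185.] [ 606. -230.  195.]
200 343 [ 510. -320.  195.] [ 607. -227.  205.]
210 341 [ 510. -320.  205.] [ 610. -225.  215.]
220 358 [ 509. -319.  215.] [ 614. -223.  225.]
230 413 [ 506. -318.  225.] [ 616. -217.  235.]
240 153 [ 504. -320.  235.] [ 615. -258.  245.]
t 63.6667 tcp [ 556.7 -307.8  281.5] rot [-3.139  0.315  1.569] F [-0.1  0.5 -2.5] w 11.2 q [ 0.6   0.37 -0.39  1.68  0.5   1.09  1.58]
 [19.5 -0.4 63.6] [0. 0. 0.] |d| 67
```

View pics/s43zz.png

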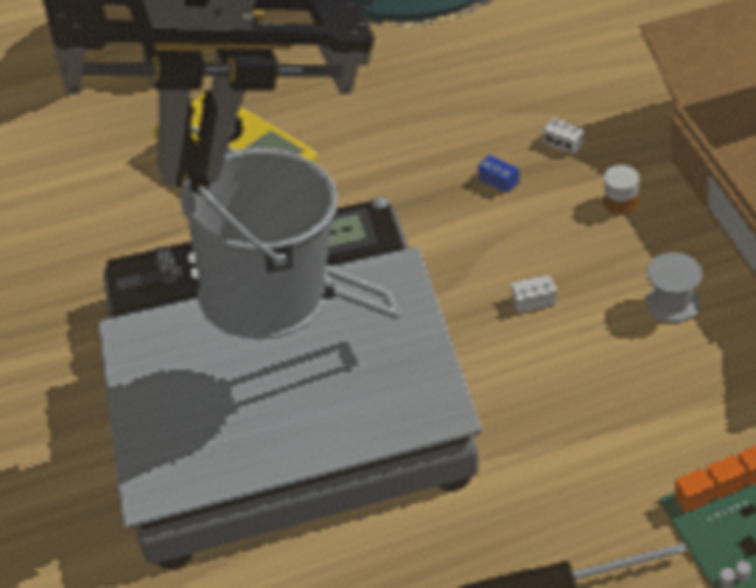

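>>> arm_command(increments="4 0 12 0 0 0 1; 9 0 27 0 0 0 1; 12 0 36 0 0 0 1; 14 0 42 0 0 0 1; 16 0 48 0 0 0 1; 18 0 54 0 0 0 1; 20 0 60 0 0 0 1; 22 0 66 0 0 0 1; 23 0 69 0 0 0 1; 23 0 69 0 0 0 1; 23 0 69 0 0 0 1")

```text
clock: 64.73
tcp_pos: [556.1, -308.6, 208.5]
ee_rot: [-3.139, 0.315, 1.567]
wrist_force: [-0.5, 0.9, -3.6]
gripper_width: 11.0
```

```bash
python3 loop.py | sed -n 1,25p; python3 two.py 44;python3 - <<'E'
import cv2
a=cv2.imread('pics/s44.png')[140:350,60:330]; cv2.imwrite('pics/s44zz.png',cv2.resize(a,None,fx=2.8,fy=2.8,interpolation=2))
E
```

```text
t 64.7333 tcp [ 556.1 -308.6  208.5] rot [-3.139  0.315  1.567] F [-0.5  0.9 -3.6] w 11.0 q [ 0.58  0.44 -0.36  1.75  0.57  0.97  1.5 ]
10 0  
20 0  
30 0  
40 0  
50 3119 [ 486. -388.   47.] [ 626. -169.   55.]
60 528 [ 487. -388.   55.] [ 626. -169.   65.]
70 250 [ 517. -320.   65.] [ 604. -175.   75.]
80 189 [ 512. -319.   75.] [ 602. -226.   85.]
90 201 [ 512. -317.   85.] [ 603. -232.   95.]
100 220 [ 514. -318.   95.] [ 604. -232.  105.]
110 258 [ 512. -318.  105.] [ 605. -231.  115.]
120 292 [ 511. -318.  115.] [ 605. -228.  125.]
130 282 [ 511. -319.  125.] [ 606. -227.  135.]
140 302 [ 509. -319.  135.] [ 612. -225.  145.]
150 284 [ 507. -319.  145.] [ 617. -224.  155.]
160 359 [ 503. -322.  155.] [ 615. -217.  165.]
170 62 [ 530. -321.  165.] [ 615. -268.  174.]
180 12 [ 607. -291.  175.] [ 613. -284.  184.]
190 16 [ 514. -297.  186.] [ 610. -290.  195.]
200 52 [ 512. -327.  195.] [ 605. -290.  205.]
210 103 [ 539. -328.  205.] [ 600. -287.  215.]
220 148 [ 544. -326.  215.] [ 590. -283.  225.]
230 98 [ 547. -324.  225.] [ 570. -278.  235.]
240 99 [ 547. -321.  235.] [ 570. -274.  245.]
t 64.7833 tcp [ 556.3 -308.6  208.8] rot [-3.139  0.316  1.567] F [ 0.5  0.3 -2.8] w 11.1 q [ 0.58  0.44 -0.36  1.75  0.57  0.97  1.5 ]
```

View pics/s44zz.png

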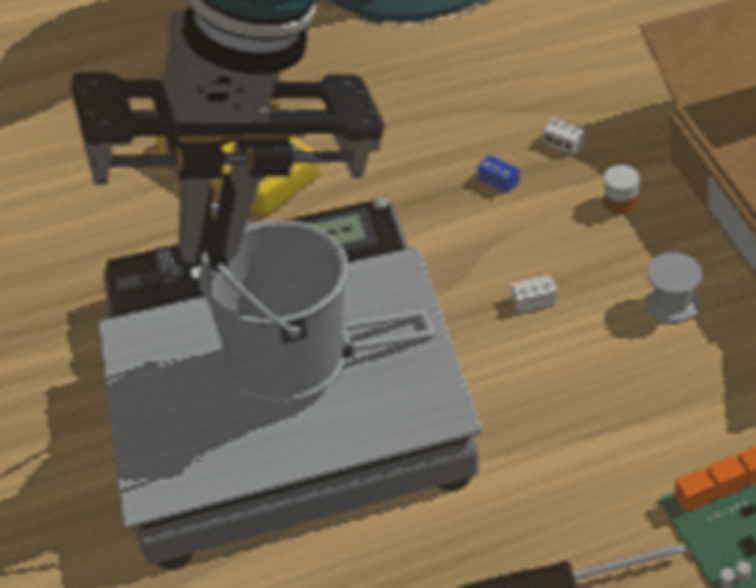

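>>> arm_command(increments="0.6 0 2 0 0 0 1; 1.3 0 4 0 0 0 1; 2 0 6 0 0 0 1; 2.6 0 8 0 0 0 1; 3.2 0 10 0 0 0 1; 3.5 0 11 0 0 0 1; 3.5 0 11 0 0 0 1")

```text
clock: 65.52
tcp_pos: [556.0, -308.8, 196.8]
ee_rot: [-3.139, 0.315, 1.567]
wrist_force: [0.9, 0.6, -2.9]
gripper_width: 11.2
```

```bash
python3 loop.py | sed -n 6,14p; python3 two.py 45;python3 - <<'E'
import cv2
a=cv2.imread('pics/s45.png')[140:350,60:330]; cv2.imwrite('pics/s45zz.png',cv2.resize(a,None,fx=2.8,fy=2.8,interpolation=2))
E
```

```text
50 2955 [ 486. -389.   46.] [ 626. -169.   55.]
60 818 [ 487. -388.   55.] [ 626. -169.   65.]
70 177 [ 515. -317.   65.] [ 602. -227.   75.]
80 206 [ 514. -318.   75.] [ 603. -236.   85.]
90 227 [ 513. -318.   85.] [ 603. -232.   95.]
100 255 [ 513. -318.   95.] [ 604. -232.  105.]
110 273 [ 511. -319.  105.] [ 606. -228.  115.]
120 281 [ 509. -318.  115.] [ 606. -226.  125.]
130 295 [ 507. -319.  125.] [ 611. -225.  135.]
t 65.5667 tcp [ 556.  -308.7  196.9] rot [-3.139  0.315  1.567] F [ 0.9  0.2 -2.6] w 11.5 q [ 0.58  0.46 -0.36  1.76  0.58  0.95  1.48]
```

View pics/s45zz.png

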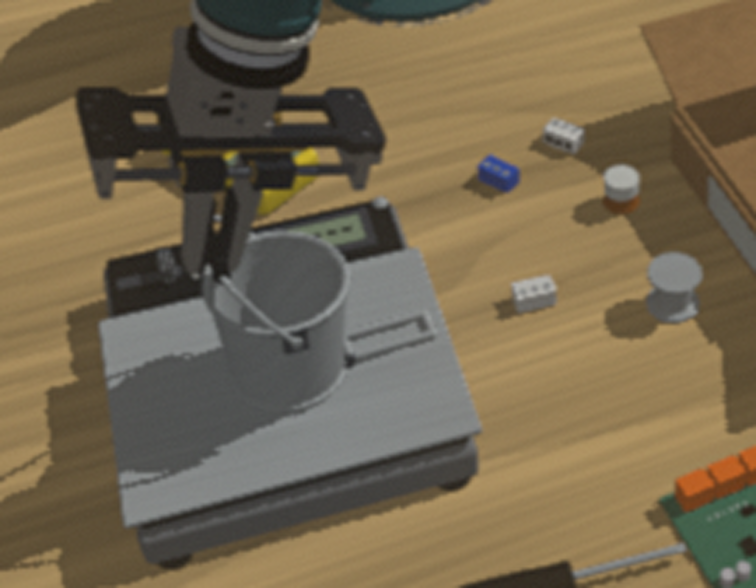

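>>> arm_command(increments="0.6 0 2 0 0 0 1; 1 0 3 0 0 0 1; 1.3 0 4 0 0 0 1; 1.6 0 5 0 0 0 1; 1.6 0 5 0 0 0 1")

```text
clock: 66.13
tcp_pos: [557.2, -312.0, 194.9]
ee_rot: [3.14, 0.321, 1.564]
wrist_force: [-0.3, -5.0, 8.9]
gripper_width: 11.1
```

>>> arm_command(increments="-0.8 0 -2.5 0 0 0 1; -0.8 0 -2.5 0 0 0 1; -0.8 0 -2.5 0 0 0 0.9; -0.8 0 -2.5 0 0 0 0.75; -0.8 0 -2.5 0 0 0 0.6; -0.8 0 -2.5 0 0 0 0.6; -0.8 0 -2.5 0 0 0 0.6")

```text
clock: 66.72
tcp_pos: [555.9, -307.8, 193.6]
ee_rot: [-3.138, 0.314, 1.568]
wrist_force: [-0.4, -0.1, 0.4]
gripper_width: 35.2
```

```bash
python3 two.py 46;python3 - <<'E'
import cv2
a=cv2.imread('pics/s46.png')[140:350,60:330]; cv2.imwrite('pics/s46zz.png',cv2.resize(a,None,fx=2.8,fy=2.8,interpolation=2))
E
```

```text
t 66.7167 tcp [ 555.9 -307.8  193.6] rot [-3.138  0.314  1.568] F [-0.4 -0.1  0.4] w 35.2 q [ 0.58  0.46 -0.36  1.77  0.58  0.95  1.48]
```

View pics/s46zz.png

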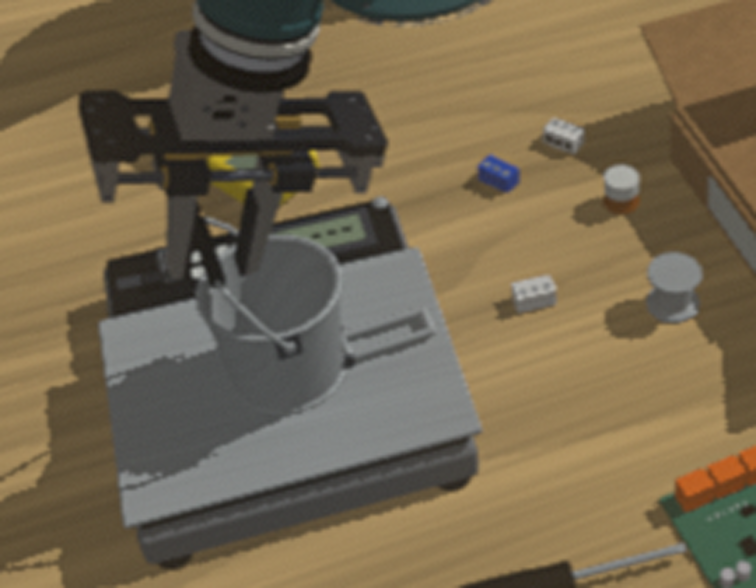

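View pics/w46.png

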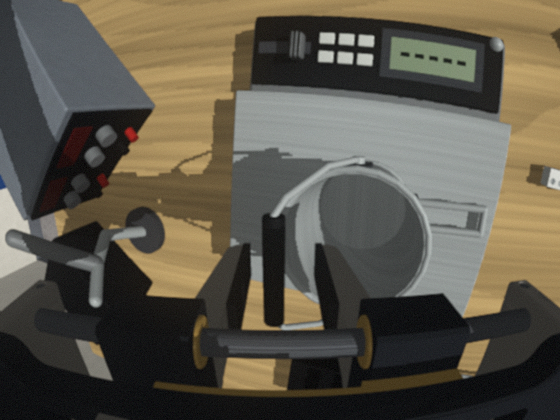

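>>> arm_command(increments="0 0 -10 0 0 0 0.6; 0 0 -30 0 0 0 0.6; 0 0 -60 0 0 0 0.6; 0 0 -95 0 0 0 0.6; 0 0 -130 0 0 0 0.6; 0 0 -150 0 0 0 0.6; 0 0 -150 0 0 0 0.6; 0 0 -150 0 0 0 0.6")

```text
clock: 67.53
tcp_pos: [557.2, -261.6, 338.9]
ee_rot: [3.141, 0.316, 1.567]
wrist_force: [-0.8, -0.7, -0.9]
gripper_width: 36.8
```

```bash
python3 - <<'E'
from h import *
pr(); d=save('wrist','w47'); W=pts(d,'wrist')
m=(abs(W[...,2]-150)<6)&(np.hypot(W[...,0]-556,W[...,1]+275)<70); p=W[m]
A=np.c_[p[:,:2],np.ones(len(p))]; c=np.linalg.lstsq(A,p[:,2],rcond=None)[0]
print('rim',len(p),cv2.fitEllipse(p[:,:2].astype(np.float32)),p[:,2].mean(),'tilt deg',np.degrees(np.arctan(np.hypot(*c[:2]))),c[:2])
m=(W[...,2]>54)&(W[...,2]<75)&(W[...,1]<-300)&(W[...,1]>-390)&(W[...,0]>385)&(W[...,0]<430); p=W[m]; print('lock',p.mean(0))
d=save('top','t47'); W=pts(d,'top')
for b in blocks('top'): print(b)
for lo,hi in ((300,410),(610,720)):
    m=(W[...,0]>lo)&(W[...,0]<hi)&(abs(W[...,1]-273)<100)&(W[...,2]>40)&(W[...,2]<130); p=W[m]
    c=np.polyfit(p[:,0],p[:,2],1); print('flap slope deg',np.degrees(np.arctan(c[0])))
for l in ['spool','flux_jar','board','driver']:
    for o in cams.outline_of('top',l)[:1]:
        p=W[o['pixels']]; p=p[~np.isnan(p[:,0])]; print(l,np.round(np.median(p,0),1))
save('scene','s47')
E
```

```text
t 67.5333 tcp [ 557.2 -261.6  338.9] rot [3.141 0.316 1.567] F [-0.8 -0.7 -0.9] w 36.8 q [ 0.56  0.3  -0.42  1.64  0.47  1.21  1.56]
rim 1469 ((556.4303588867188, -274.8976745605469), (96.29513549804688, 100.34331512451172), 88.0669937133789) 149.48459986480725 tilt deg 0.7978908449349863 [-0.00753311  0.01171349]
lock [ 409.33141694 -338.66492079   61.60348511]
(755.4, -23.8, np.float64(29.3), 23.4, 18.3, -89.4, 78)
(751.9, 56.8, np.float64(29.2), 23.4, 17.4, -88.2, 75)
(753.5, 29.6, np.float64(28.9), 21.4, 17.5, 89.6, 74)
(753.7, 3.5, np.float64(29.0), 21.5, 17.0, 89.5, 76)
(557.9, 260.6, np.float64(24.3), 33.9, 19.7, 54.7, 105)
(551.5, -621.4, np.float64(45.5), 15.1, 10.8, 39.4, 30)
(515.0, 269.7, np.float64(26.1), 34.0, 18.7, 31.7, 121)
(490.0, -554.7, np.float64(47.1), 15.5, 10.2, 50.8, 33)
(468.2, 281.8, np.float64(23.9), 33.1, 20.4, -4.1, 108)
flap slope deg -22.633058276141384
flap slope deg 25.2951570976432
spool [568.   46.8  39.9]
flux_jar [438.5  56.2  31.8]
board [795.5  40.5   5.7]
driver [ 779.8 -171.7   22.5]
```

View pics/s47.png

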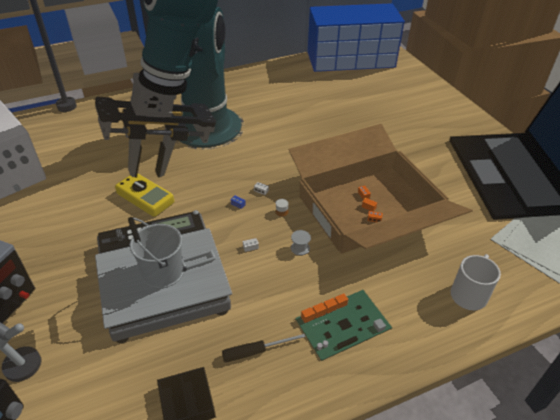

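View pics/w47.png

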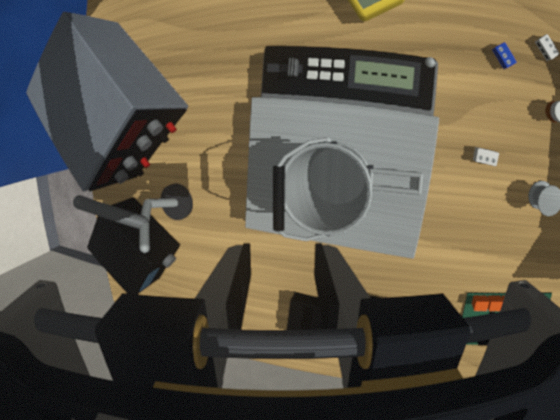

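```bash
python3 - <<'E'
from h import *
print(arm.hand_in()); pr()
E
```

```text
the job is handed in; nothing more can be done
None
the job is handed in; nothing more can be done
```

The job ran through to the end and was handed in at about 67.5 s. No verdict comes back.

**What I did**
- I slid the transport lock to its left stop and pushed it a second time. It did not move under about 13 N.
- I put the three orange blocks I could find in the pail and left it standing untouched for several seconds. I folded both flaps back to about their stops.
- I carried the pail by its bail into the carton and let go, then took it by the tipping loop and upended it. The measured tilt was about 128°, and all three blocks came out.
- To right the pail I laid it on its side in the carton and lifted it by the bail. I turned the loop outward over the carton's edge and set the pail back on the pan.

**Last checks**
- **Pail:** it stands on the pan tilted about 0.8°, with its rim at 149 mm.
- **Blocks:** all three lie flat inside the carton.
- **Flaps:** they are folded back to about 157° and 155°.
- **Lock:** the grip is still at the position it stopped at.
- **Bystanders:** the board is less than 1 mm from its start and the jar and spool about 2 mm at most. The screwdriver's reading differs by about 7 mm; I never went near it, so I take that as outline noise.
- **Robot:** the gripper is well clear of everything.

**What disagreed or went wrong**
- The cameras showed the lock moving about 27 mm (28 to 29 mm at the last look) rather than 30 mm. I judged it to be at its stop because it would not move further.
- My first two attempts to swing the bail upright on the scale tilted the pail. It settled upright again with the blocks inside, and this was after the weighing.
- While laying the pail down it briefly rested on the carton's end wall, with about 17 N at the wrist.

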